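# Load the drying tunnel with spaced test panels

## Task

Get the wood test panels ready for drying: draw the carrier out of the drying tunnel to its front stop, and stack all the panels on it, lengthwise and centred, the first on the carrier's two ribs and each further one on two spacer bars laid across the panel below, right above the ribs, so that air can pass between them. Then slide the loaded carrier along its guides under the tunnel roof until it is fully home against the back stop, never lifting it out of the guides, and press the fan's start button once it is in. Leave spare spacer bars on the bench and do not disturb the other things there.

Things in the scene. Friction and masses are not known exactly. Their poses are not given: they have to be found in the camera images.
- tunnel_front (a point): Drying tunnel, near part: an aluminium deck fixed to the bench, 150 mm wide. The point is on the deck's top (8 mm above the bench), mid-width, under the carrier's middle when it is fully out; a 5 mm high front stop ends its travel there. x points along the deck into the tunnel, z up. Deck: x = -100 to 300 mm. Two steel guide rails, 12 mm high, 12 wide, inner faces at y = +-57.5 mm.
- tunnel_mouth (a point): The middle of the tunnel's mouth at deck height, 120 mm along x from tunnel_front (same axes). Beyond it is a clear tunnel 160 mm long: 119 mm wide inside, 141 outside, roof underside 104 mm and frame top 118 mm above the deck. At its far end the grille of the white fan unit (190 mm wide, 150 tall) is the back stop: the carrier meets it with its middle 200 mm from tunnel_front.
- carrier_bed (a point): Sample carrier: a loose aluminium plate 160 x 110 x 6 mm (0.3 to 0.5 kg) lying on the deck, sliding between the rails with 2.5 mm play each side and 2 to 5 N of friction empty, up to 12 N loaded. Two ribs 10 mm wide, 84 long, 10 high cross it at x = -45 and +45 mm. The point is the carrier's middle at the height of the rib tops (16 mm above the deck). x along the carrier into the tunnel, y across, z up.
- carrier_handle (a point): The middle of the carrier's handle: a black round bar 12 mm thick, 84 mm long, along the carrier's y, 150 mm in front of carrier_bed (x = -150 mm), 52 mm above the deck. Two posts at y = +-34 mm carry it; between them it is open below, down to the deck.
- rib_near (a point): The middle of the top of the carrier's near rib (x = -45 mm on the carrier), where spacer bars go above it.
- rib_far (a point): The middle of the top of the carrier's far rib (x = +45 mm on the carrier).
- start (a joint): The fan's start button, a sprung round white push button: 0 when up, 0.006 m fully pressed (about 5 N). It springs back up when let go.
- start_top (a point): The middle of the start button's top face. The button is 30 mm across and stands on a white control box, 80 x 80 x 40 mm, fixed beside the deck on its right (-y) side at x = 55 mm, y = -125 mm from tunnel_front.
- panel0_center (a point): A coated wood test panel, 150 x 56 x 16 mm, 0.1 kg, lying flat on the bench (not present in some starts). The point is its centre, 8 mm above its underside; x lies along its length, z up.
- panel1_center (a point): A coated wood test panel, 150 x 56 x 16 mm, 0.1 kg, lying flat on the bench (not present in some starts). The point is its centre, 8 mm above its underside; x lies along its length, z up.
- panel2_center (a point): A coated wood test panel, 150 x 56 x 16 mm, 0.1 kg, lying flat on the bench (not present in some starts). The point is its centre, 8 mm above its underside; x lies along its length, z up.
- spacer0_center (a point): A plain aluminium spacer bar, 90 x 12 x 12 mm, 35 g, lying flat on the bench. The point is its centre, 6 mm above its underside; x lies along its length.
- spacer1_center (a point): A plain aluminium spacer bar, 90 x 12 x 12 mm, 35 g, lying flat on the bench. The point is its centre, 6 mm above its underside; x lies along its length.
- spacer2_center (a point): A plain aluminium spacer bar, 90 x 12 x 12 mm, 35 g, lying flat on the bench. The point is its centre, 6 mm above its underside; x lies along its length.
- spacer3_center (a point): A plain aluminium spacer bar, 90 x 12 x 12 mm, 35 g, lying flat on the bench. The point is its centre, 6 mm above its underside; x lies along its length.
- solvent_bottle: Bystander, to be left alone: solvent bottle, 64 mm across, 150 mm tall. The origin is at its underside.
- beaker: Bystander, to be left alone: glass beaker, 70 mm across, 85 mm tall. The origin is at its underside.
- jar: Bystander, to be left alone: brown glass jar with a white lid, 60 mm across, 80 mm tall. The origin is at its underside.
- septa_box: Bystander, to be left alone: cardboard box 90 x 60 x 50 mm. The origin is at its underside.
- spatula: Bystander, to be left alone: spatula about 180 mm long, lying on the bench. The origin is at its underside.
- sample_jar: Bystander, to be left alone: squat clear jar with a black lid, 50 mm across, 45 mm tall. The origin is at its underside.
Mind the look-alikes: they are no part of the job. Leave any green look-alike of the part that bears spacer3_center alone.

How it is judged:
By the outcome, as a careful person would: the job done as asked, in the order asked, and still so for the second after the job is handed in, with the robot touching nothing.
Of panel0, panel1, panel2 only 2 to 3 are there at a start; the rules pass over those that are not, and their reading is None.
At some moment in a run one of panel0, panel1, panel2 may be knocked a few centimetres aside while the robot is not near it.
Once in a run the grip may slacken for a moment while it holds something.
It also fails if it takes over 210 s, if anything falls off the work surface, if the arm or the gripper's body presses on something with over 40 N, if the wrist force passes 120 N, or if a joint passes its speed limit or range.

## Robot

A 6-joint arm with a two-finger parallel gripper is mounted at the origin on the work surface. World frame = base frame: x ahead of the robot, y to its left, z up, the work surface at z = 0. Lengths are in m, angles in rad, forces in N, time in s.
With the tool pointing down it reaches from about 0.35 to 1 m from the base axis. Payload 7.1 kg.
Tool frame: the origin (TCP) lies at the very end of the fingers, on their centre line; the grasp point (between the pads) lies 19 mm behind it (r.tcp_to_grasp is the distance from the TCP to the grasp point, in m); z points along the fingers, y is the direction in which the jaws open and shut (so a half turn about z gives the same grasp; the last joint's range is limited). The gripper opens to 85 mm and grips with 20 to 120 N. Pads are 22 mm wide; open, the fingers measure 114 mm over their backs; the gripper's body (76 mm by 85 mm) begins 54 mm behind the grasp point. The pads swing forward as they close: fully open they stand 13 mm farther back than shut.
Start: joints at [1.139, 0.423, 1.63, -0, 1.089, -0.019], TCP at [0.251, 0.572, 0.198] pointing down, gripper open.
Joint ranges: [-3, 3], [-0.9, 2.11], [0.09, 2.58], [-1.31, 4.45], [0.11, 2.69], [-2.54, 2.54]. Speed limits (rad/s): [2.39, 2.39, 3.01, 3.14, 3.14, 3.14].

## Interface

Orientations are given as a 3x3 rotation matrix whose columns are the frame's x, y, z axes.
In Python, from rig import r gives the robot as it stands. The module is installed in compiled form; this text tells all that it offers.
- The arm moves only by the tool carry_out, never from a script. Its argument "increments" is one flat list of numbers, 6 for each row, row after row: the shift along the tool's x, y, z in units of 60 mm (1.0 is 60 mm), then the turn, a rotation vector about the tool's x, y, z in units of 5 degrees (1.0 is 5 degrees). A call has 1 to 10 rows; each row shifts and turns the pose as measured when the row begins, along the tool's axes as they then stand; what a row does not reach is not made up. A row lasts 1/8 s, in which the tool goes at most 62.5 mm and 10.7 degrees, less where a joint would pass 70% of its speed; a pose out of reach is approached as far as the arm can. A call is refused whole if a number of a shift passes 1 or a number of a turn 1, either way. A call with a gripper value outside its range is refused whole. "hand" is the finger opening in mm, from 0 to 85.4, set as the call begins (left out, the last holds). The fingers move at their own pace and stop on an object; "force" is the grip in N (left out, the last holds). Time passes only in rows, so rows that do not move let the fingers close. It gives the time, the measured TCP pose, the force and the opening at its end, in the units of the state.
- r.sense(): the state, without advancing time (a new reading comes with each control period).
- r.get_image(name): name is "scene" or "side" or "wrist"; returns (picture, depth): 420x560x3 uint8, red, green, blue; 420x560 float32, m along the optical axis (not along the pixel's ray), 0 where there is no reading.
- r.camera_model(name): a dict with "mtx" (3x3 intrinsics, pixels), "k1" (the pictures are not rectified: a ray, as slopes to the right and down, at radius r is drawn at 1 + k1 r^2 times it, then the intrinsics apply), "R" (3x3) and "t" (3): a world point X has camera coordinates R X + t. Camera axes: x right, y down, z forward; pixel columns grow to the right and rows downward; lengths in m; the calibration is good to about 2 mm. A picture is of the moment at which its call begins: read the wrist's pose just before it. camera_model takes no time and is no camera call; for the wrist camera it gives the pose at the moment of the call.
- r.finish_job(): hands the job in, once; it reports no verdict.
The state is a dict: "time_s": time; "joint_positions": joint angles; "dq": joint speeds; "effort": joint torques, N m; "position": TCP position; "tcp_rot": TCP orientation; "ft_force": force on the tool from outside, world axes, zero at the start; "torque": the same for the moment, N m; "grip_width": opening from 0.0 (shut) to 1.0 (fully open).
Only numpy, scipy, OpenCV 4.12 (cv2) and the standard library are available. Lean on these libraries where they do the work, as an engineer would, in place of code of your own. Each camera call takes 0.05 s, during which the arm holds its last target.

## Working session

There is one attempt and no reset: what is moved stays moved. The work goes in short steps, Python scripts to look and compute and a tool call to move; the robot and the scene stay as the last step left them, time stands still between calls to the robot, and variables do not carry over. Pictures are saved under pics/ and viewed, and the job is handed in when it is done.

Besides the shell and the picture viewer there is one more tool, called after "Emit:" by a JSON object that holds its "name" and its "arguments", one argument or row to a line. carry_out: Moves the arm, as the interface text tells. Its arguments: {"type":"object","properties":{"increments":{"type":"array"},"hand":{"type":"number"},"force":{"type":"number"}},"required":["increments"]}

```bash
mkdir -p pics; ls -la; python3 - <<'E'
from rig import r
import cv2,numpy as np
s=r.sense()
print({k:np.round(v,3).tolist() for k,v in s.items()}, r.tcp_to_grasp)
for n in ["scene","side","wrist"]:
    m=r.camera_model(n);print(n,np.round(m["mtx"],1).tolist(),m["k1"],np.round(m["R"],3).tolist(),np.round(m["t"],3).tolist())
    p,d=r.get_image(n); cv2.imwrite(f"pics/{n}0.png",p[:,:,::-1]); np.save(f"pics/{n}0.npy",d)
E
```

```text
total 12
drwxr-xr-x  3 agent agent 4096 Dec  7 06:35 .
drwxr-xr-x 23 root  root  4096 Dec  7 06:34 ..
drwxr-xr-x  2 agent agent 4096 Dec  7 06:35 pics
{'time_s': 0.0, 'joint_positions': [1.139, 0.424, 1.631, 0.0, 1.089, -0.019], 'dq': [-0.001, 0.0, -0.002, -0.001, -0.0, -0.0], 'effort': [0.001, -55.739, -28.174, 0.0, 0.007, 0.0], 'position': [0.25, 0.572, 0.197], 'tcp_rot': [[-0.916, 0.401, -0.001], [0.401, 0.916, -0.001], [0.0, -0.002, -1.0]], 'ft_force': [-0.523, -0.365, 0.213], 'torque': [-0.082, 0.025, 0.025], 'grip_width': 0.996} 0.0187
scene [[473.7, 0.0, 279.6], [0.0, 473.7, 214.1], [0.0, 0.0, 1.0]] -0.06118158107411942 [[0.38, 0.925, 0.0], [0.682, -0.28, -0.675], [-0.624, 0.257, -0.738]] [-0.207, -0.33, 1.674]
side [[458.0, 0.0, 282.8], [0.0, 458.0, 207.3], [0.0, 0.0, 1.0]] -0.03182236602101289 [[0.971, -0.237, 0.013], [-0.126, -0.562, -0.817], [0.201, 0.792, -0.576]] [-0.537, 0.109, 1.223]
wrist [[321.1, 0.0, 277.7], [0.0, 321.1, 205.9], [0.0, 0.0, 1.0]] -0.04828259637682759 [[0.401, 0.916, -0.001], [0.871, -0.381, 0.311], [0.284, -0.125, -0.951]] [-0.625, -0.04, 0.38]
```

View pics/scene0.png

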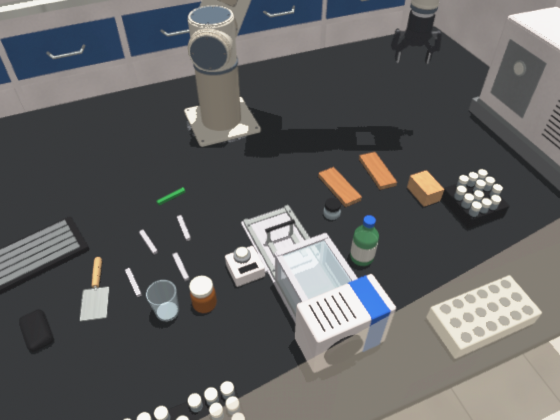

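View pics/side0.png

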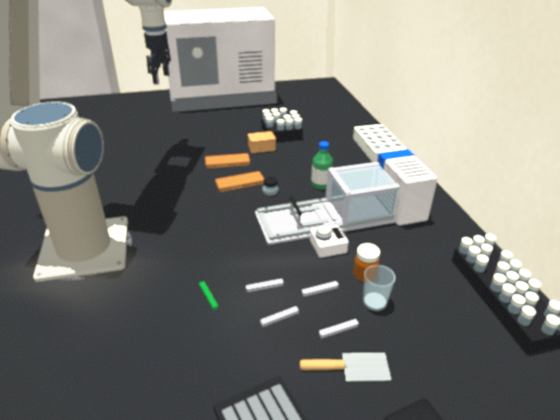

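View pics/wrist0.png

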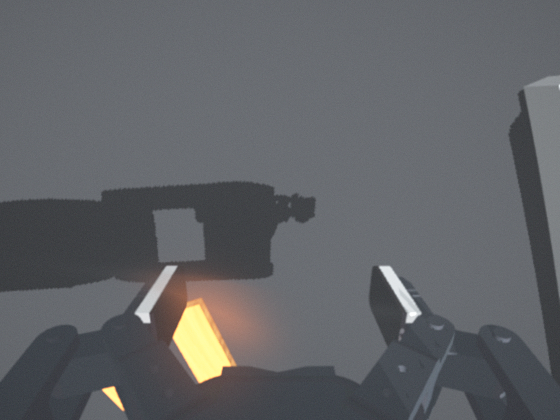

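```bash
cat > h.py <<'E'
from rig import r
import cv2,numpy as np
def ray(n,uv,m=None):
    m=m or r.camera_model(n); K=m["mtx"]; k1=m["k1"]
    d=np.array([(uv[0]-K[0,2])/K[0,0],(uv[1]-K[1,2])/K[1,1]]); u=d.copy()
    for _ in range(20): u=d/(1+k1*(u@u))
    R=np.array(m["R"]);t=np.array(m["t"])
    return -R.T@t, R.T@np.array([u[0],u[1],1.])
def onz(n,uv,z,m=None):
    o,v=ray(n,uv,m); return o+v*(z-o[2])/v[2]
def proj(n,X,m=None):
    m=m or r.camera_model(n);K=m["mtx"]
    c=np.array(m["R"])@np.array(X)+np.array(m["t"]);u=c[:2]/c[2];u=u*(1+m["k1"]*(u@u))
    return np.array([K[0,0]*u[0]+K[0,2],K[1,1]*u[1]+K[1,2]])
def rects(n,img,lo,hi,z,amin,m=None,roi=None,k=0):
    hsv=cv2.cvtColor(img,cv2.COLOR_RGB2HSV); mk=cv2.inRange(hsv,np.array(lo),np.array(hi))
    if roi is not None:
        q=np.zeros_like(mk); a,b,c,d=roi; q[b:d,a:c]=mk[b:d,a:c]; mk=q
    if k: mk=cv2.morphologyEx(mk,cv2.MORPH_CLOSE,np.ones((k,k)))
    cs,_=cv2.findContours(mk,cv2.RETR_EXTERNAL,cv2.CHAIN_APPROX_NONE)
    out=[]
    for c in cs:
        if cv2.contourArea(c)<amin: continue
        P=np.array([onz(n,p[0],z,m)[:2] for p in c])
        (cx,cy),(w,h),a=cv2.minAreaRect((P*1000).astype(np.float32))
        if w<h: w,h=h,w; a+=90
        out.append((c[:,0].mean(0).round(),round(cx,1),round(cy,1),round(w,1),round(h,1),round((a+90)%180-90,1)))
    return out
def st():
    s=r.sense(); return s
E
python3 - <<'E'
from h import *
a=cv2.imread("pics/scene0.png"); 
cv2.imwrite("pics/sceneA.png",cv2.resize(a[150:360,230:430],None,fx=3,fy=2.8,interpolation=cv2.INTER_CUBIC)[:590])
b=cv2.imread("pics/side0.png"); 
cv2.imwrite("pics/sideA.png",cv2.resize(b[130:270,190:450],None,fx=3,fy=3,interpolation=cv2.INTER_CUBIC))
for n,i in (("scene",a),("side",b)):
    g=i[:,:,::-1].copy()
    print(n,"panels")
    for o in rects(n,g,(3,120,100),(18,255,255),0.016,150): print(*o)
    print("white")
    for o in rects(n,g,(0,0,140),(180,60,255),0.012,40,roi=(110,200,250,310) if n=="scene" else (230,270,370,345)): print(*o)
E
```

```text
scene panels
[339. 185.] 462.2 228.1 154.3 59.5 7.1
[377. 169.] 442.9 372.6 153.8 60.4 -4.0
white
[162. 297.] 646.9 -360.5 89.7 72.9 -9.4
[201. 286.] 654.0 -259.6 65.8 57.6 -0.1
[132. 281.] 573.8 -417.6 92.9 14.0 8.2
[180. 266.] 571.7 -292.2 92.4 14.0 6.2
[240. 264.] 626.9 -154.7 124.5 63.7 -19.9
[148. 241.] 456.7 -354.7 92.3 13.7 12.9
[247. 227.] 516.0 -92.8 70.4 22.5 -19.8
[183. 227.] 443.0 -250.8 93.0 14.3 1.9
side panels
[363. 267.] 701.0 -262.0 85.1 62.5 61.2
[239. 181.] 462.9 220.0 157.8 84.0 7.0
[227. 160.] 442.2 364.3 154.3 87.9 -4.0
[261. 140.] 590.3 479.4 168.6 104.1 83.5
white
[338. 327.] 575.4 -419.7 94.3 19.6 8.6
[279. 315.] 457.5 -356.5 93.5 20.2 13.4
[319. 288.] 572.2 -294.8 95.1 21.3 6.6
[367. 292.] 676.5 -332.6 92.3 11.7 67.6
[264. 284.] 444.2 -253.9 93.5 22.0 2.3
```

View pics/sceneA.png

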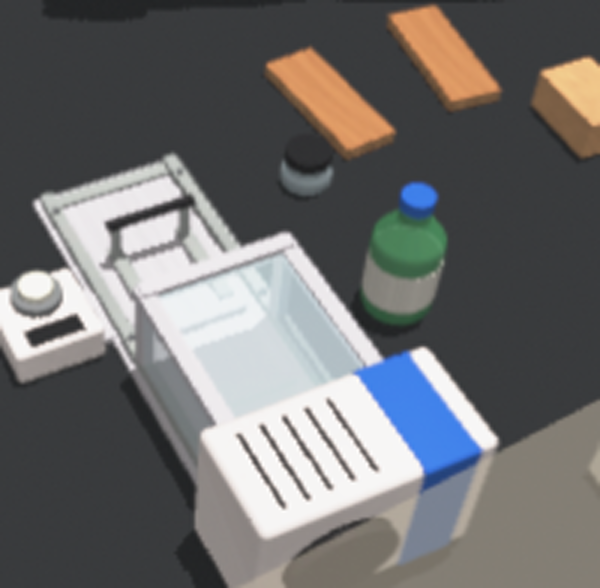

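View pics/sideA.png

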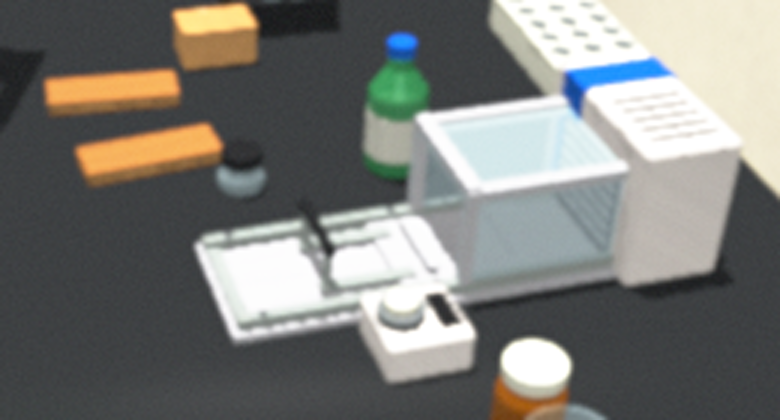

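```bash
python3 - <<'E'
from h import *
f=lambda x,y:(230+x/3,150+y/2.8)
g=lambda x,y:(190+x/3,130+y/3)
P=lambda n,uv,z:print(n,np.round(onz(n,uv,z)*1000,1))
print("deck corners L R");P("scene",f(175,155),.008);P("scene",f(36,203),.008)
P("side",g(197,243),.008);P("side",g(236,337),.008)
print("roof front corners L,R z=.126");P("scene",f(290,235),.126);P("scene",f(135,298),.126)
P("side",g(414,112),.126);P("side",g(470,190),.126)
print("handle ends top (scene) z=.060/.066");P("scene",f(192,202),.063);P("scene",f(108,224),.063)
P("side",g(303,203),.063);P("side",g(328,252),.063)
print("button top");
for z in(.05,.06,.07): P("scene",f(38,285),z);P("side",g(402,300),z)
E
```

```text
deck corners L R
scene [477.   55.2   8. ]
scene [488.7 -92.2   8. ]
side [482.7  54.    8. ]
side [489.4 -96.8   8. ]
roof front corners L,R z=.126
scene [703.6  58.8 126. ]
scene [719.5 -83.7 126. ]
side [701.9  60.9 126. ]
side [707.3 -81.8 126. ]
handle ends top (scene) z=.060/.066
scene [587.5  23.8  63. ]
scene [584.8 -55.4  63. ]
side [581.1  20.8  63. ]
side [583.2 -61.7  63. ]
button top
scene [ 620.2 -133.8   50. ]
side [ 633.3 -129.    50. ]
scene [ 627.7 -135.8   60. ]
side [ 628.7 -141.    60. ]
scene [ 635.3 -137.9   70. ]
side [ 624.2 -153.1   70. ]
```

```bash
cat >> h.py <<'E'
def yaw(R): return np.degrees(np.arctan2(R[1,0],R[0,0]))
def plan(P,ya=None,n=None,level=True):
    """target TCP in mm, yaw of tool x axis in deg; prints increments rows"""
    s=r.sense(); p=np.array(s["position"])*1000; R=np.array(s["tcp_rot"]); y0=yaw(R)
    D=np.array(P,float)-p; dy=0 if ya is None else (ya-y0+180)%360-180
    N=n or int(max(np.ceil(np.linalg.norm(D)/52),np.ceil(abs(dy)/4.8),1))
    print("from",p.round(1),"yaw",round(y0,2),"D",D.round(1),"dyaw",round(dy,2),"N",N,"tilt",np.round(R[2],3),"F",np.round(s["ft_force"],1),"w",round(s["grip_width"]*85.4,1),"t",round(s["time_s"],2))
    tz=np.array([0,0,-1.])
    lev=R.T@np.cross(R[:,2],tz)  # tool-frame rotvec
    out=[]
    for i in range(N):
        a=np.radians(y0+dy*i/N); x=np.array([np.cos(a),np.sin(a),0]); Rt=np.c_[x,np.cross(tz,x),tz]
        v=Rt.T@(D/N)/60
        rv=np.array([0,0,-dy/N/5]); 
        if level and i==0: rv[:2]+=np.degrees(lev[:2])/5
        out.append(np.r_[v,rv].round(2))
    for k in range(0,N,10):
        print("["+",  ".join(",".join("%g"%q for q in o+0.) for o in out[k:k+10])+"]")
E
python3 - <<'E'
from h import *
m=r.camera_model("wrist"); s=r.sense(); R=np.array(s["tcp_rot"])
c=-np.array(m["R"]).T@np.array(m["t"]); print("cam rel tool",R.T@(c-s["position"]), "camz tool",R.T@np.array(m["R"])[2])
plan([560,-20,320],90,14)
E
```

```text
cam rel tool [ 7.99847128e-02  1.34484016e-04 -1.76242789e-01] camz tool [-3.10550105e-01  5.09167824e-04  9.50556875e-01]
from [250.5 572.1 196.9] yaw 156.35 D [ 309.5 -592.1  123.1] dyaw -66.35 N 14 tilt [ 0.    -0.001 -1.   ] F [-0.5 -0.5  0.2] w 85.3 t 0.15
[-0.62,-0.5,-0.15,-0.01,0,0.95,  -0.66,-0.44,-0.15,0,0,0.95,  -0.69,-0.39,-0.15,0,0,0.95,  -0.72,-0.33,-0.15,0,0,0.95,  -0.75,-0.27,-0.15,0,0,0.95,  -0.77,-0.21,-0.15,0,0,0.95,  -0.78,-0.14,-0.15,0,0,0.95,  -0.79,-0.08,-0.15,0,0,0.95,  -0.8,-0.01,-0.15,0,0,0.95,  -0.79,0.05,-0.15,0,0,0.95]
[-0.79,0.12,-0.15,0,0,0.95,  -0.77,0.18,-0.15,0,0,0.95,  -0.76,0.25,-0.15,0,0,0.95,  -0.73,0.31,-0.15,0,0,0.95]
```

Emit:
{"name": "carry_out", "arguments": {
  "increments": [-0.62, -0.5, -0.15, -0.01, 0, 0.95, -0.66, -0.44, -0.15, 0, 0, 0.95, -0.69, -0.39, -0.15, 0, 0, 0.95, -0.72, -0.33, -0.15, 0, 0, 0.95, -0.75, -0.27, -0.15, 0, 0, 0.95, -0.77, -0.21, -0.15, 0, 0, 0.95, -0.78, -0.14, -0.15, 0, 0, 0.95, -0.79, -0.08, -0.15, 0, 0, 0.95, -0.8, -0.01, -0.15, 0, 0, 0.95, -0.79, 0.05, -0.15, 0, 0, 0.95],
  "hand": 85,
  "force": 60
}}

```text
time_s: 1.4
position: [0.4701, 0.1356, 0.2876]
tcp_rot: [[-0.303, 0.953, -0.002], [0.953, 0.303, -0.003], [-0.002, -0.002, -1.0]]
ft_force: [0.3, 0.9, 0.7]
grip_width: 0.996
```

Emit:
{"name": "carry_out", "arguments": {
  "increments": [-0.79, 0.12, -0.15, 0, 0, 0.95, -0.77, 0.18, -0.15, 0, 0, 0.95, -0.76, 0.25, -0.15, 0, 0, 0.95, -0.73, 0.31, -0.15, 0, 0, 0.95, 0, 0, 0, 0, 0, 0, 0, 0, 0, 0, 0, 0]
}}

```text
time_s: 2.15
position: [0.5558, -0.0446, 0.3243]
tcp_rot: [[0.039, 0.999, -0.003], [0.999, -0.039, -0.002], [-0.002, -0.002, -1.0]]
ft_force: [0.4, 0.6, -0.2]
grip_width: 0.991
```

```bash
python3 - <<'E'
from h import *
m=r.camera_model("wrist");p,d=r.get_image("wrist"); cv2.imwrite("pics/w1.png",p[:,:,::-1]);np.save("pics/w1.npy",d)
import pickle;pickle.dump(m,open("pics/w1.pkl","wb"))
plan([560,-20,320],90)
E
```

```text
from [555.9 -44.4 324.4] yaw 87.77 D [ 4.1 24.4 -4.4] dyaw 2.23 N 1 tilt [-0.003 -0.002 -1.   ] F [ 0.5 -0.7 -0.2] w 84.8 t 2.2
[0.41,0.05,0.07,-0.02,0.03,-0.45]
```

View pics/w1.png

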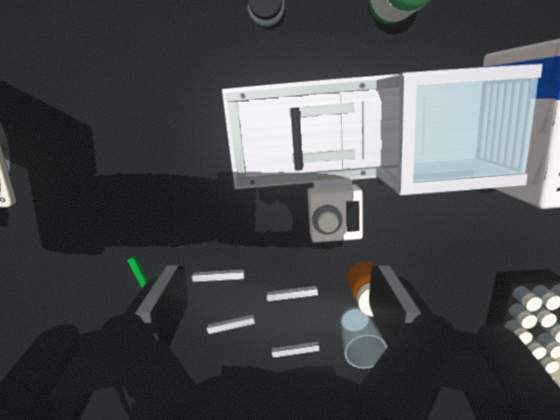

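```bash
python3 - <<'E'
from h import *
a=cv2.imread("pics/w1.png")
cv2.imwrite("pics/w1A.png",cv2.resize(a[60:250,210:410],None,fx=4,fy=3.15,interpolation=cv2.INTER_CUBIC))
E
```

```text
(no output)
```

View pics/w1A.png

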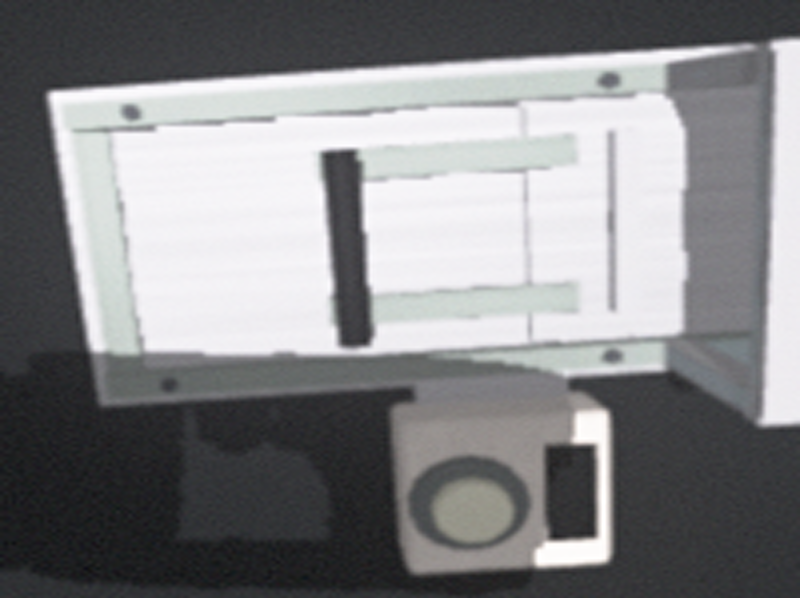

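```bash
python3 - <<'E'
from h import *
import pickle; m=pickle.load(open("pics/w1.pkl","rb")); d=np.load("pics/w1.npy")
f=lambda x,y:np.array((210+x/4,60+y/3.15))
P=lambda l,x,y,z:print(l,np.round(onz("wrist",f(x,y),z,m)*1000,1))
def dep(x,y):
    u=f(x,y);o,v=ray("wrist",u,m); dd=d[int(round(u[1])),int(round(u[0]))]; print("   depthpt",np.round((o+v*dd)*1000,1))
P("deckL",50,92,.008);P("deckR",102,405,.008)
P("screwL near",131,111,.020);P("screwL far",610,79,.02);P("screwR near",168,384,.02);P("screwR far",612,356,.02)
P("handleL",343,150,.066);P("handleR",355,345,.066);dep(348,250)
P("carrier near edge L",521,103,.014);P("R",530,342,.014);
P("rib near L",612,130,.024);P("R",611,310,.024);
P("button",473,510,.06);dep(473,510);dep(420,560);dep(200,110);dep(250,200);dep(580,250)
P("mouth corner L top",768,40,.126)
E
```

```text
deckL [478.8  55.4   8. ]
deckR [486.1 -94.4   8. ]
screwL near [508.9  45.5  20. ]
screwL far [678.9  53.   20. ]
screwR near [514.1 -81.7  20. ]
screwR far [684.4 -74.2  20. ]
handleL [581.4  26.5  66. ]
handleR [583.7 -55.5  66. ]
   depthpt [582.1 -14.4  66.6]
carrier near edge L [648.6  43.8  14. ]
R [654.  -67.4  14. ]
rib near L [679.4  31.   24. ]
R [682.1 -51.   24. ]
button [ 625.9 -136.5   60. ]
   depthpt [ 625.6 -135.8   61.9]
   depthpt [ 608.4 -169.7   40.8]
   depthpt [533.3  45.   17.5]
   depthpt [549.2   3.8   9.6]
   depthpt [672.  -23.6  13.5]
mouth corner L top [695.6  60.9 126. ]
```

```bash
python3 - <<'E'
from h import *
plan([582.5,-14.5,90],92.5,6)
E
```

```text
from [555.9 -44.4 324.4] yaw 87.77 D [  26.6   29.9 -234.4] dyaw 4.73 N 6 tilt [-0.003 -0.002 -1.   ] F [ 0.5 -0.7 -0.2] w 84.8 t 2.2
[0.09,0.07,0.65,-0.02,0.03,-0.16,  0.08,0.07,0.65,0,0,-0.16,  0.08,0.07,0.65,0,0,-0.16,  0.08,0.07,0.65,0,0,-0.16,  0.08,0.08,0.65,0,0,-0.16,  0.08,0.08,0.65,0,0,-0.16]
```

Emit:
{"name": "carry_out", "arguments": {
  "increments": [0.09, 0.07, 0.65, -0.02, 0.03, -0.16, 0.08, 0.07, 0.65, 0, 0, -0.16, 0.08, 0.07, 0.65, 0, 0, -0.16, 0.08, 0.07, 0.65, 0, 0, -0.16, 0.08, 0.08, 0.65, 0, 0, -0.16, 0.08, 0.08, 0.65, 0, 0, -0.16, 0, 0, 0, 0, 0, 0, 0, 0, 0, 0, 0, 0],
  "hand": 50
}}

```text
time_s: 3.2
position: [0.5801, -0.004, 0.0861]
tcp_rot: [[-0.064, 0.998, 0.001], [0.998, 0.064, 0.001], [0.001, 0.001, -1.0]]
ft_force: [-1.0, 0.8, 0.7]
grip_width: 0.589
```

```bash
python3 - <<'E'
from h import *
plan([582.5,-14.5,41],92.5,3)
E
```

```text
from [580.1  -4.   86.1] yaw 93.65 D [  2.4 -10.5 -45.1] dyaw -1.15 N 3 tilt [ 0.001  0.001 -1.   ] F [-1.   0.8  0.7] w 50.3 t 3.2
[-0.06,0.01,0.25,0.01,-0.01,0.08,  -0.06,0.01,0.25,0,0,0.08,  -0.06,0.01,0.25,0,0,0.08]
```

Emit:
{"name": "carry_out", "arguments": {
  "increments": [-0.06, 0.01, 0.25, 0.01, -0.01, 0.08, -0.06, 0.01, 0.25, 0, 0, 0.08, -0.06, 0.01, 0.22, 0, 0, 0.08, 0, 0, 0, 0, 0, 0, 0, 0, 0, 0, 0, 0]
}}

```text
time_s: 3.82
position: [0.5847, -0.016, 0.0434]
tcp_rot: [[-0.041, 0.999, 0.005], [0.999, 0.041, -0.001], [-0.001, 0.005, -1.0]]
ft_force: [0.6, -0.2, -0.4]
grip_width: 0.586
```

Emit:
{"name": "carry_out", "arguments": {
  "increments": [0, 0, 0, 0, 0, 0, 0, 0, 0, 0, 0, 0, 0, 0, 0, 0, 0, 0, 0, 0, 0, 0, 0, 0],
  "hand": 0,
  "force": 60
}}

```text
time_s: 4.32
position: [0.5853, -0.0159, 0.0443]
tcp_rot: [[-0.041, 0.999, 0.007], [0.999, 0.041, -0.001], [-0.001, 0.007, -1.0]]
ft_force: [0.4, 0.7, -0.2]
grip_width: -0.001
```

```bash
python3 - <<'E'
from h import *
plan([433,-21.5,41],92.5,8)
E
```

```text
from [585.3 -15.9  44.3] yaw 92.34 D [-152.3   -5.6   -3.3] dyaw 0.16 N 8 tilt [-0.001  0.007 -1.   ] F [ 0.4  0.7 -0.2] w -0.1 t 4.33
[0,-0.32,0.01,0.08,0.01,0,  0,-0.32,0.01,0,0,0,  0,-0.32,0.01,0,0,0,  0,-0.32,0.01,0,0,0,  0,-0.32,0.01,0,0,0,  0,-0.32,0.01,0,0,0,  0,-0.32,0.01,0,0,0,  0,-0.32,0.01,0,0,0]
```

```bash
python3 - <<'E'
from h import *
out=[]
for n,(a,b,c,d) in (("scene",(230,150,380,290)),("side",(230,150,380,290)),):
    p,_=r.get_image(n); out.append(cv2.resize(p[b:d,a:c,::-1],None,fx=2.6,fy=2.6,interpolation=cv2.INTER_CUBIC))
cv2.imwrite("pics/g1.png",np.hstack(out))
print(r.sense()["grip_width"])
p,_=r.get_image("wrist"); cv2.imwrite("pics/w2.png",p[:,:,::-1])
E
```

```text
0.0003655120797118102
```

View pics/g1.png

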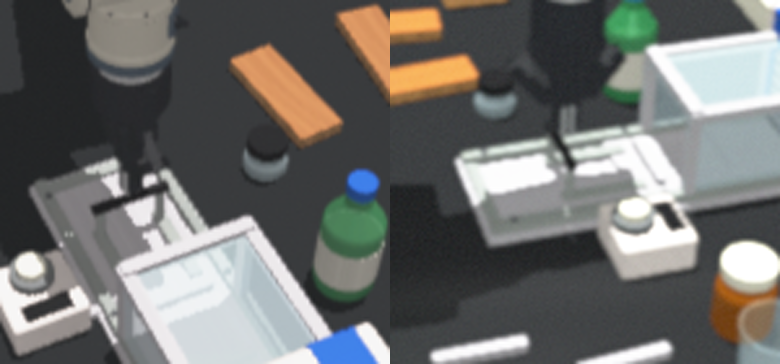

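View pics/w2.png

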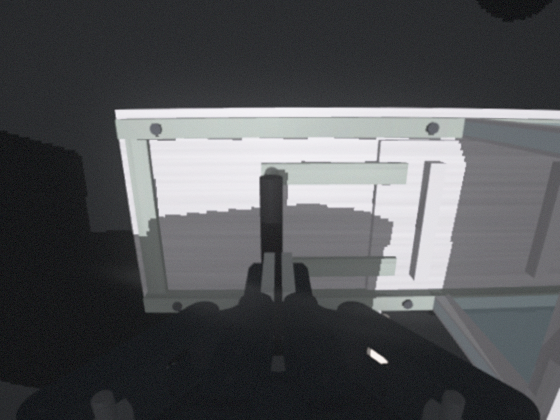

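```bash
python3 - <<'E'
from h import *
a=cv2.imread("pics/w2.png")
m=r.camera_model("wrist")
_,d=r.get_image("wrist")
for u,v in((271,185),(271,210),(271,240),(268,262),(288,262),(278,262),(272,254),(278,290)):
    o,q=ray("wrist",(u,v),m); print(u,v,d[v,u],np.round((o+q*d[v,u])*1000,1))
s=r.sense(); print(s["position"],s["joint_positions"],"tcp px",proj("wrist",s["position"],m))
cv2.imwrite("pics/w2A.png",cv2.resize(a[160:310,220:340],None,fx=4,fy=4,interpolation=cv2.INTER_CUBIC))
p,_=r.get_image("side")
cv2.imwrite("pics/s2A.png",cv2.resize(p[150:250,250:350,::-1],None,fx=6,fy=6,interpolation=cv2.INTER_CUBIC))
print("tcp px side",proj("side",s["position"]))
E
```

```text
271 185 0.15961911 [579.9  24.2  65.4]
271 210 0.16268569 [580.4  11.4  66.4]
271 240 0.16923457 [580.9  -5.7  65.1]
268 262 0.14281245 [579.9  -4.2  92.4]
288 262 0.14368068 [588.8  -4.2  91.7]
278 262 0.14401817 [584.4  -4.6  91.4]
272 254 0.15054514 [581.6  -4.2  84.3]
278 290 0.12103548 [584.1  -3.7 115.3]
[ 0.58524664 -0.01588445  0.0442101 ] [-4.73277829e-02  5.75549425e-01  1.80934141e+00 -3.44366172e-04
  7.49821689e-01 -8.78086632e-02] tcp px [278.02217103 241.4663468 ]
tcp px side [295.5028354  210.00945584]
```

View pics/w2A.png

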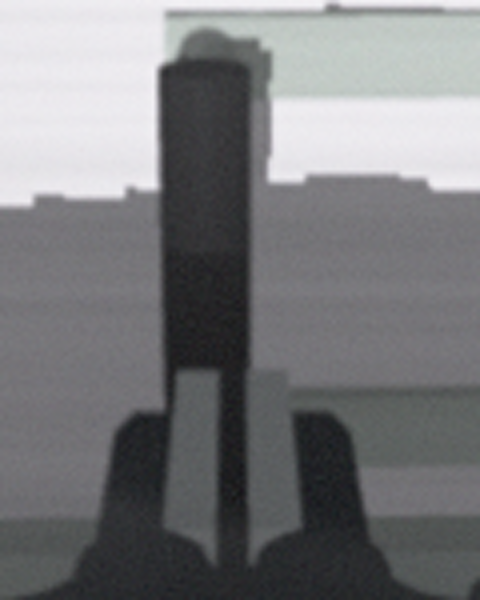

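View pics/s2A.png

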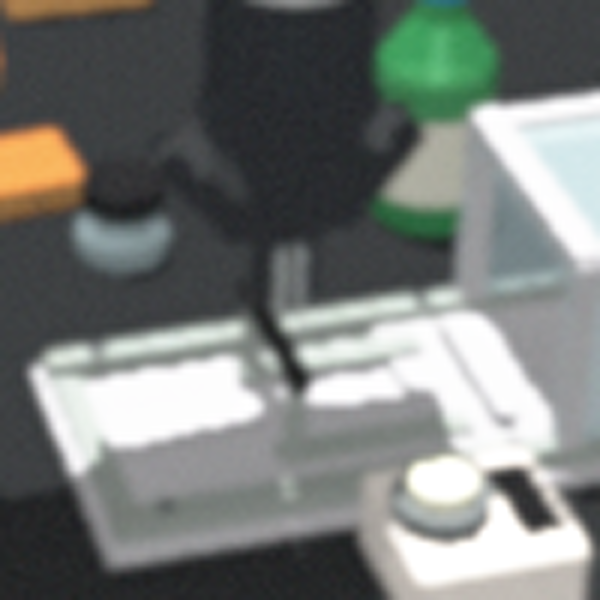

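```bash
python3 - <<'E'
from h import *
m=r.camera_model("wrist"); p,d=r.get_image("wrist"); s=r.sense();R=np.array(s["tcp_rot"]);t=np.array(s["position"])
for dx in(-.011,0,.011):
  for dz in(0,-.019,-.038,-.05): print(dx,dz,proj("wrist",t+R@np.array([dx,0.006,dz]),m).round(1))
for v in range(236,300,4):
    u=287;o,q=ray("wrist",(u,v),m); X=o+q*d[v,u]; print(v,p[v,u],np.round((R.T@(X-t))*1000,1))
E
```

```text
-0.011 0 [287.9 257.9]
-0.011 -0.019 [288.9 273.8]
-0.011 -0.038 [290.2 293.2]
-0.011 -0.05 [291.2 307.8]
0 0 [288.1 241.4]
0 -0.019 [289.2 255.9]
0 -0.038 [290.5 273.7]
0 -0.05 [291.5 287.2]
0.011 0 [288.3 224.3]
0.011 -0.019 [289.4 237.3]
0.011 -0.038 [290.8 253.4]
0.011 -0.05 [291.9 265.6]
236 [113 111 114] [-12.5   6.5  37.2]
240 [119 117 121] [-15.6   6.6  37. ]
244 [115 117 116] [-18.8   6.6  37. ]
248 [117 120 124] [-21.1   6.5  35. ]
252 [105 105 108] [ 11.2   4.2 -36.9]
256 [91 93 96] [ 11.7   4.1 -42.1]
260 [92 93 93] [ 11.5   4.  -45.7]
264 [93 93 96] [ 11.9   3.8 -50.2]
268 [89 92 93] [ 11.8   3.7 -53.6]
272 [91 93 94] [ 11.1   3.7 -55.8]
276 [93 93 94] [ 11.6   3.6 -60. ]
280 [91 93 93] [ 11.5   3.5 -62.9]
284 [92 95 95] [ 11.5   3.4 -65.9]
288 [91 94 96] [ 11.5   3.3 -68.7]
292 [93 97 96] [ 11.6   3.2 -71.6]
296 [47 49 51] [ 11.9   3.1 -74.7]
```

Emit:
{"name": "carry_out", "arguments": {
  "increments": [0, 0, 0, 0, 0, 0, 0, 0, 0, 0, 0, 0, 0, -0.06, 0.2, 0.05, 0, 0, 0, 0, 0.2, 0, 0, 0, 0, 0, 0, 0, 0, 0],
  "hand": 50
}}

```text
time_s: 5.25
position: [0.5809, -0.0161, 0.0179]
tcp_rot: [[-0.041, 0.999, 0.001], [0.999, 0.041, -0.001], [-0.001, 0.001, -1.0]]
ft_force: [-0.5, 0.8, 0.5]
grip_width: 0.586
```

```bash
cat >> h.py <<'E'
def tip():
    m=r.camera_model("wrist"); p,d=r.get_image("wrist"); s=r.sense();R=np.array(s["tcp_rot"]);t=np.array(s["position"])
    v,u=np.mgrid[0:420:2,0:560:2]; pts=[]
    for a,b in zip(u.ravel(),v.ravel()):
        if d[b,a]<=0 or d[b,a]>.3: continue
        o,q=ray("wrist",(a,b),m); X=R.T@(o+q*d[b,a]-t)*1000
        if abs(X[0]-11.5)<2.5: pts.append(X)
    return np.array(pts),p,s
E
python3 - <<'E'
from h import *
P,p,s=tip(); cv2.imwrite("pics/w3.png",p[:,:,::-1])
print(s["position"],s["ft_force"],s["grip_width"])
for sg in(-1,1):
    Q=P[(P[:,1]*sg>0)&(P[:,1]*sg<70)&(P[:,2]<30)]
    Q=Q[np.argsort(-Q[:,2])]; print(Q[:12].round(1).tolist())
E
```

```text
[ 0.58117292 -0.01609647  0.01830888] [0.33754566 0.09296176 0.38590478] 0.5872214735239675
[[12.0, -62.8, 12.2], [12.1, -65.2, 11.8], [9.5, -50.3, 11.8], [9.5, -55.3, 11.6], [13.5, -58.8, 11.6], [12.2, -12.7, 11.6], [13.5, -66.3, 11.6], [10.9, -40.2, 11.5], [9.6, -69.2, 11.5], [9.6, -44.0, 11.5], [11.0, -10.3, 11.5], [9.6, -27.7, 11.5]]
[[9.4, 42.3, 12.1], [9.4, 67.5, 11.9], [9.5, 13.4, 11.9], [12.1, 55.8, 11.9], [10.9, 19.6, 11.6], [10.9, 38.3, 11.6], [9.6, 40.9, 11.6], [13.5, 43.1, 11.6], [10.9, 50.8, 11.5], [12.3, 18.3, 11.5], [10.9, 54.6, 11.5], [10.9, 35.8, 11.5]]
```

View pics/w3.png

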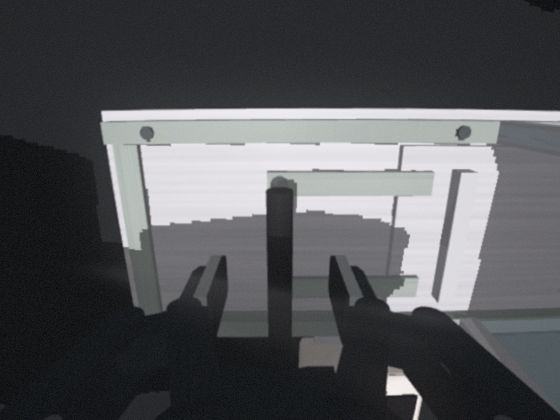

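Emit:
{"name": "carry_out", "arguments": {
  "increments": [0, 0.0, 0.2, 0, 0, 0, 0, 0, 0, 0, 0, 0]
}}

```text
time_s: 5.55
position: [0.5813, -0.0161, 0.0055]
tcp_rot: [[-0.041, 0.999, 0.002], [0.999, 0.041, -0.001], [-0.001, 0.002, -1.0]]
ft_force: [-0.9, -0.0, 1.0]
grip_width: 0.586
```

Emit:
{"name": "carry_out", "arguments": {
  "increments": [0, 0, 0, 0, 0, 0, 0, 0, 0, 0, 0, 0, 0, 0, 0, 0, 0, 0, 0, 0, 0, 0, 0, 0],
  "hand": 0,
  "force": 50
}}

```text
time_s: 6.05
position: [0.5817, -0.0161, 0.0059]
tcp_rot: [[-0.041, 0.999, 0.002], [0.999, 0.041, -0.001], [-0.001, 0.002, -1.0]]
ft_force: [0.3, -0.2, -1.6]
grip_width: 0.119
```

```bash
python3 - <<'E'
from h import *
P,p,s=tip(); cv2.imwrite("pics/w4.png",p[:,:,::-1])
plan([433,-21.5,6],92.5,8)
E
```

```text
from [581.7 -16.1   5.9] yaw 92.34 D [-1.487e+02 -5.400e+00  1.000e-01] dyaw 0.16 N 8 tilt [-0.001  0.002 -1.   ] F [-0.1  0.3 -1.8] w 10.7 t 6.1
[0,-0.31,0,0.03,0.01,0,  0,-0.31,0,0,0,0,  0,-0.31,0,0,0,0,  0,-0.31,0,0,0,0,  0,-0.31,0,0,0,0,  0,-0.31,0,0,0,0,  0,-0.31,0,0,0,0,  0,-0.31,0,0,0,0]
```

View pics/w4.png

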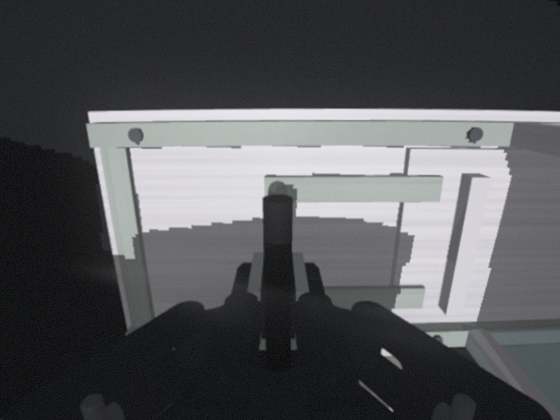

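Emit:
{"name": "carry_out", "arguments": {
  "increments": [0, -0.15, 0, 0.03, 0.01, 0, 0, -0.3, 0, 0, 0, 0, 0, -0.3, 0, 0, 0, 0, 0, -0.3, 0, 0, 0, 0, 0, -0.3, 0, 0, 0, 0, 0, -0.3, 0, 0, 0, 0, 0, -0.3, 0, 0, 0, 0, 0, -0.2, 0, 0, 0, 0, 0, 0, 0, 0, 0, 0]
}}

```text
time_s: 7.22
position: [0.4457, -0.0216, 0.0062]
tcp_rot: [[-0.04, 0.999, -0.0], [0.999, 0.04, 0.0], [0.0, 0.0, -1.0]]
ft_force: [-1.5, 0.1, -1.4]
grip_width: 0.119
```

```bash
python3 - <<'E'
from h import *
plan([433,-21.5,6],92.5,4)
E
```

```text
from [445.7 -21.6   6.2] yaw 92.3 D [-12.7   0.1  -0.2] dyaw 0.2 N 4 tilt [ 0.  0. -1.] F [-1.5  0.1 -1.4] w 10.2 t 7.22
[0,-0.05,0,0,0,-0.01,  0,-0.05,0,0,0,-0.01,  0,-0.05,0,0,0,-0.01,  0,-0.05,0,0,0,-0.01]
```

Emit:
{"name": "carry_out", "arguments": {
  "increments": [0, -0.1, 0, 0, 0, 0, 0, -0.07, 0, 0, 0, 0, 0, -0.07, 0, 0, 0, 0, 0, -0.07, 0, 0, 0, 0]
}}

```text
time_s: 7.72
position: [0.4319, -0.0227, 0.0069]
tcp_rot: [[-0.04, 0.999, 0.01], [0.999, 0.04, -0.0], [-0.001, 0.01, -1.0]]
ft_force: [15.2, 2.4, -11.2]
grip_width: 0.12
```

Emit:
{"name": "carry_out", "arguments": {
  "increments": [0, 0, 0, 0, 0, 0, 0, 0, 0, 0, 0, 0, 0, 0, 0, 0, 0, 0, 0, 0, 0, 0, 0, 0],
  "hand": 50
}}

```text
time_s: 8.22
position: [0.4314, -0.0226, 0.007]
tcp_rot: [[-0.04, 0.999, 0.009], [0.999, 0.04, -0.0], [-0.001, 0.009, -1.0]]
ft_force: [0.8, 0.2, 0.3]
grip_width: 0.586
```

```bash
python3 - <<'E'
from h import *
plan([440,-20,280],92.5,6)
p,_=r.get_image("scene");cv2.imwrite("pics/sc2.png",p[:,:,::-1])
for o in rects("scene",p,(3,120,100),(18,255,255),0.016,150): print(*o)
E
```

```text
from [431.4 -22.6   7. ] yaw 92.31 D [  8.6   2.6 273. ] dyaw 0.19 N 6 tilt [-0.001  0.009 -1.   ] F [0.8 0.2 0.3] w 50.0 t 8.22
[0.01,0.02,-0.76,0.1,0.01,-0.01,  0.01,0.02,-0.76,0,0,-0.01,  0.01,0.02,-0.76,0,0,-0.01,  0.01,0.02,-0.76,0,0,-0.01,  0.01,0.02,-0.76,0,0,-0.01,  0.01,0.02,-0.76,0,0,-0.01]
[339. 185.] 462.2 227.9 154.3 60.0 7.3
[377. 169.] 442.8 372.4 153.6 60.8 -3.5
```

Emit:
{"name": "carry_out", "arguments": {
  "increments": [0, 0, -0.5, 0.1, 0, 0, 0, 0, -0.76, 0, 0, 0, 0, 0, -0.76, 0, 0, 0, 0, 0, -0.76, 0, 0, 0],
  "hand": 80
}}

```text
time_s: 8.78
position: [0.4278, -0.0223, 0.175]
tcp_rot: [[-0.04, 0.999, -0.01], [0.999, 0.04, 0.0], [0.0, -0.01, -1.0]]
ft_force: [0.5, -0.4, 0.5]
grip_width: 0.938
```

```bash
python3 - <<'E'
from h import *
plan([461,226,190],187,20)
E
```

```text
from [427.8 -22.3 175. ] yaw 92.3 D [ 33.2 248.3  15. ] dyaw 94.7 N 20 tilt [ 0.   -0.01 -1.  ] F [ 0.5 -0.4  0.5] w 80.1 t 8.78
[0.21,0.04,-0.01,-0.12,-0.01,-0.95,  0.2,0.05,-0.01,0,0,-0.95,  0.2,0.07,-0.01,0,0,-0.95,  0.19,0.09,-0.01,0,0,-0.95,  0.18,0.1,-0.01,0,0,-0.95,  0.17,0.12,-0.01,0,0,-0.95,  0.16,0.13,-0.01,0,0,-0.95,  0.15,0.14,-0.01,0,0,-0.95,  0.14,0.15,-0.01,0,0,-0.95,  0.13,0.17,-0.01,0,0,-0.95]
[0.11,0.18,-0.01,0,0,-0.95,  0.1,0.18,-0.01,0,0,-0.95,  0.08,0.19,-0.01,0,0,-0.95,  0.07,0.2,-0.01,0,0,-0.95,  0.05,0.2,-0.01,0,0,-0.95,  0.03,0.21,-0.01,0,0,-0.95,  0.02,0.21,-0.01,0,0,-0.95,  0,0.21,-0.01,0,0,-0.95,  -0.02,0.21,-0.01,0,0,-0.95,  -0.04,0.21,-0.01,0,0,-0.95]
```

Emit:
{"name": "carry_out", "arguments": {
  "increments": [0.21, 0.04, -0.01, -0.12, -0.01, -0.95, 0.2, 0.05, -0.01, 0, 0, -0.95, 0.2, 0.07, -0.01, 0, 0, -0.95, 0.19, 0.09, -0.01, 0, 0, -0.95, 0.18, 0.1, -0.01, 0, 0, -0.95, 0.17, 0.12, -0.01, 0, 0, -0.95, 0.16, 0.13, -0.01, 0, 0, -0.95, 0.15, 0.14, -0.01, 0, 0, -0.95, 0.14, 0.15, -0.01, 0, 0, -0.95, 0.13, 0.17, -0.01, 0, 0, -0.95]
}}

```text
time_s: 10.02
position: [0.4438, 0.1047, 0.185]
tcp_rot: [[-0.78, 0.626, 0.006], [0.626, 0.78, -0.001], [-0.006, 0.003, -1.0]]
ft_force: [-0.4, -0.2, 0.2]
grip_width: 0.939
```

Emit:
{"name": "carry_out", "arguments": {
  "increments": [0.11, 0.18, -0.01, 0, 0, -0.95, 0.1, 0.18, -0.01, 0, 0, -0.95, 0.08, 0.19, -0.01, 0, 0, -0.95, 0.07, 0.2, -0.01, 0, 0, -0.95, 0.05, 0.2, -0.01, 0, 0, -0.95, 0.03, 0.21, -0.01, 0, 0, -0.95, 0.02, 0.21, -0.01, 0, 0, -0.95, 0, 0.21, -0.01, 0, 0, -0.95, -0.02, 0.21, -0.01, 0, 0, -0.95, -0.04, 0.21, -0.01, 0, 0, -0.95]
}}

```text
time_s: 11.28
position: [0.4519, 0.2331, 0.1893]
tcp_rot: [[-0.984, -0.18, 0.001], [-0.18, 0.984, -0.003], [-0.0, -0.003, -1.0]]
ft_force: [-0.0, 0.9, -0.1]
grip_width: 0.94
```

Emit:
{"name": "carry_out", "arguments": {
  "increments": [0, 0, 0, 0, 0, 0, 0, 0, 0, 0, 0, 0]
}}

```text
time_s: 11.52
position: [0.4514, 0.2331, 0.1889]
tcp_rot: [[-0.984, -0.179, 0.0], [-0.179, 0.984, -0.004], [0.001, -0.004, -1.0]]
ft_force: [-0.1, -0.2, 0.2]
grip_width: 0.937
```

```bash
cat >> h.py <<'E'
def wlook(name,lo,hi,z,amin=300,k=3,roi=None):
    m=r.camera_model("wrist");p,d=r.get_image("wrist");cv2.imwrite(f"pics/{name}.png",p[:,:,::-1]);np.save(f"pics/{name}.npy",d)
    import pickle;pickle.dump(m,open(f"pics/{name}.pkl","wb"))
    if lo is not None:
        for o in rects("wrist",p,lo,hi,z,amin,m,roi,k): print(*o)
    return p,d,m
E
python3 - <<'E'
from h import *
wlook("p1",(3,110,90),(20,255,255),.016)
plan([461,226,190],187,1)
E
```

```text
[443. 294.] 563.7 470.4 122.9 67.4 62.3
[403. 184.] 439.4 372.7 151.9 62.5 -3.7
[274. 178.] 460.1 230.0 152.3 58.0 6.8
from [451.4 233.  188.9] yaw -169.66 D [ 9.6 -7.   1.1] dyaw -3.34 N 1 tilt [ 0.001 -0.003 -1.   ] F [ 0.7 -0.4  0.3] w 80.3 t 11.57
[-0.14,-0.14,-0.02,-0.04,-0.01,0.67]
```

View pics/p1.png

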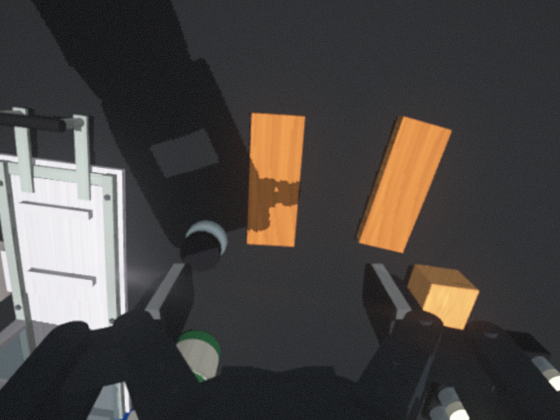

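```bash
python3 - <<'E'
from h import *
import pickle
s=r.sense();R=np.array(s["tcp_rot"]);t=np.array(s["position"]); m=pickle.load(open("pics/p1.pkl","rb"));d=np.load("pics/p1.npy")
for u in (365,375,385,170,180):
  for v in range(262,290,3):
    o,q=ray("wrist",(u,v),m); X=R.T@(o+q*d[v,u]-t)*1000
    if X[2]<60: print(u,v,X.round(1))
print(onz("wrist",(205,240),.04,m))
E
```

```text
365 268 [  7.   40.7 -45.3]
365 271 [  6.1  40.5 -46.5]
365 274 [  4.9  40.4 -47.2]
365 277 [  3.1  40.6 -46.8]
365 280 [  1.9  40.6 -47.4]
365 283 [  0.2  40.8 -47.2]
365 286 [ -1.4  41.  -47.1]
365 289 [ -2.   40.6 -48.8]
375 265 [ 11.   43.6 -49.9]
375 268 [ 10.9  42.9 -52.4]
375 271 [ 11.   42.1 -55.1]
375 274 [ 10.9  41.4 -57.5]
375 277 [ 11.   40.7 -60.1]
375 280 [ 10.8  40.1 -62.2]
375 283 [  9.5  40.2 -62.2]
375 286 [  8.4  40.1 -62.9]
375 289 [  6.5  40.6 -62. ]
385 271 [ 11.5  46.  -56.1]
385 274 [ 11.2  45.5 -58.1]
385 277 [ 11.1  44.8 -60.3]
385 280 [ 11.4  43.8 -63.1]
385 283 [ 10.7  43.6 -64.2]
385 286 [ 11.2  42.6 -67.3]
385 289 [ 11.9  41.5 -70.5]
170 271 [ 11.5 -45.3 -56.1]
170 274 [ 11.1 -44.8 -57.9]
170 277 [ 10.8 -44.2 -59.9]
170 280 [ 10.6 -43.6 -61.9]
170 283 [ 11.2 -42.5 -65.1]
170 286 [ 10.6 -42.2 -66.4]
170 289 [ 11.4 -41.  -69.8]
180 265 [ 11.4 -42.6 -50.7]
180 268 [ 11.2 -42.  -52.9]
180 271 [ 11.3 -41.2 -55.7]
180 274 [ 11.5 -40.3 -58.6]
180 277 [ 10.9 -40.  -59.9]
180 280 [ 10.6 -39.5 -61.8]
180 283 [  9.6 -39.4 -62.5]
180 286 [  8.6 -39.3 -63.1]
180 289 [  7.3 -39.4 -63.2]
[0.53100823 0.1656353  0.04      ]
```

```bash
python3 - <<'E'
from h import *
plan([460.3,229.3,30],187,4)
E
```

```text
from [451.4 233.  188.9] yaw -169.66 D [   8.9   -3.7 -158.9] dyaw -3.34 N 4 tilt [ 0.001 -0.003 -1.   ] F [ 0.7 -0.4  0.3] w 80.3 t 11.57
[-0.03,-0.02,0.66,-0.04,-0.01,0.17,  -0.03,-0.02,0.66,0,0,0.17,  -0.03,-0.02,0.66,0,0,0.17,  -0.03,-0.02,0.66,0,0,0.17]
```

Emit:
{"name": "carry_out", "arguments": {
  "increments": [-0.03, -0.02, 0.66, -0.04, -0.01, 0.17, -0.03, -0.02, 0.66, 0, 0, 0.17, -0.03, -0.02, 0.66, 0, 0, 0.17, -0.03, -0.02, 0.66, 0, 0, 0.17, 0, 0, 0, 0, 0, 0, 0, 0, 0, 0, 0, 0]
}}

```text
time_s: 12.32
position: [0.462, 0.2277, 0.0291]
tcp_rot: [[-0.994, -0.111, 0.005], [-0.111, 0.994, 0.002], [-0.005, 0.001, -1.0]]
ft_force: [0.3, 0.7, -0.4]
grip_width: 0.938
```

```bash
python3 - <<'E'
from h import *
p,d,m=wlook("p2",(3,110,90),(20,255,255),.016)
plan([460.3,229.3,-40],187,3)
E
```

```text
[543. 356.] 543.6 452.7 88.9 28.3 50.2
[280. 216.] 461.9 228.9 155.7 62.5 8.0
[505. 221.] 439.4 370.0 151.7 67.9 -3.8
from [462.  227.7  29.2] yaw -173.61 D [ -1.7   1.6 -69.2] dyaw 0.61 N 3 tilt [-0.005  0.001 -1.   ] F [-1.   0.5  0.4] w 80.1 t 12.38
[0.01,0.01,0.38,0.02,0.06,-0.04,  0.01,0.01,0.38,0,0,-0.04,  0.01,0.01,0.38,0,0,-0.04]
```

View pics/p2.png

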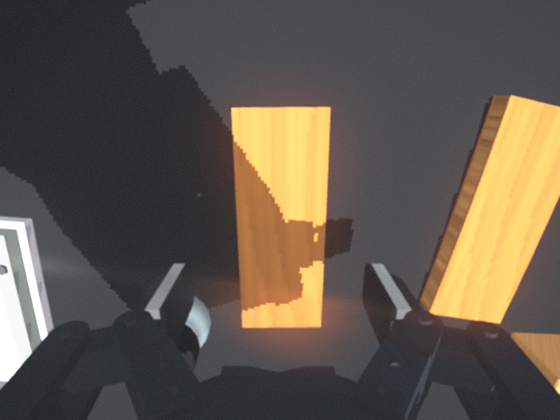

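```bash
python3 - <<'E'
from h import *
import pickle; m=pickle.load(open("pics/p2.pkl","rb"))
C=np.array([onz("wrist",q,.016,m)[:2]*1000 for q in((232,108),(330,107),(322,327),(243,327))]);print(C.round(1),C.mean(0),np.linalg.norm(C[0]-C[1]),np.linalg.norm(C[1]-C[2]))
e=(C[0]+C[1]-C[2]-C[3])/2; print(np.degrees(np.arctan2(e[1],e[0])))
E
```

```text
[[389.  194. ]
 [382.3 249. ]
 [531.5 267.8]
 [537.6 211.7]] [460.09715495 230.62456015] 55.45400577397288 150.33718561109464
-173.0104789419035
```

Emit:
{"name": "carry_out", "arguments": {
  "increments": [0.01, 0.02, 0.38, 0.02, 0.06, -0.04, 0.01, 0.02, 0.38, 0, 0, -0.04, 0.01, 0.02, 0.38, 0, 0, -0.04, 0, 0, 0, 0, 0, 0, 0, 0, 0, 0, 0, 0]
}}

```text
time_s: 13.0
position: [0.4669, 0.2345, -0.0314]
tcp_rot: [[-0.992, -0.122, 0.014], [-0.122, 0.993, 0.007], [-0.015, 0.005, -1.0]]
ft_force: [-0.3, 0.5, -0.2]
grip_width: 0.936
```

```bash
python3 - <<'E'
from h import *
plan([460.1,230.6,-40],187,1)
E
```

```text
from [466.9 234.5 -31.4] yaw -173.0 D [-6.8 -3.9 -8.6] dyaw 0.0 N 1 tilt [-0.015  0.005 -1.   ] F [-0.3  0.5 -0.2] w 80.0 t 13.0
[0.12,-0.05,0.14,0.05,0.17,0]
```

Emit:
{"name": "carry_out", "arguments": {
  "increments": [0.12, -0.05, 0.1, 0.05, 0.17, 0, 0, 0, 0, 0, 0, 0]
}}

```text
time_s: 13.25
position: [0.4609, 0.2309, -0.0358]
tcp_rot: [[-0.993, -0.122, 0.002], [-0.122, 0.993, 0.001], [-0.002, 0.001, -1.0]]
ft_force: [1.3, 1.0, -0.1]
grip_width: 0.937
```

```bash
python3 - <<'E'
from h import *
plan([460.1,230.6,-40],187,1)
E
```

```text
from [460.9 230.9 -35.8] yaw -173.01 D [-0.8 -0.3 -4.2] dyaw 0.01 N 1 tilt [-0.002  0.001 -1.   ] F [ 1.3  1.  -0.1] w 80.1 t 13.25
[0.01,0,0.07,0.01,0.03,0]
```

Emit:
{"name": "carry_out", "arguments": {
  "increments": [0.01, 0, 0.06, 0.01, 0.02, 0, 0, 0, 0, 0, 0, 0]
}}

```text
time_s: 13.5
position: [0.4606, 0.231, -0.0391]
tcp_rot: [[-0.993, -0.122, 0.001], [-0.122, 0.993, 0.0], [-0.001, 0.0, -1.0]]
ft_force: [1.1, -1.1, -0.1]
grip_width: 0.94
```

Emit:
{"name": "carry_out", "arguments": {
  "increments": [0, 0, 0, 0, 0, 0, 0, 0, 0, 0, 0, 0, 0, 0, 0, 0, 0, 0, 0, 0, 0, 0, 0, 0],
  "hand": 40,
  "force": 40
}}

```text
time_s: 14.0
position: [0.4613, 0.231, -0.0373]
tcp_rot: [[-0.993, -0.122, 0.002], [-0.122, 0.993, 0.001], [-0.002, 0.0, -1.0]]
ft_force: [-0.4, 0.3, -1.1]
grip_width: 0.645
```

```bash
python3 - <<'E'
from h import *
p,d,m=wlook("p3",None,None,.016)
plan([460.1,230.6,110],187,4)
E
```

```text
from [461.3 231.  -37.4] yaw -173.01 D [ -1.2  -0.4 147.4] dyaw 0.01 N 4 tilt [-0.002  0.    -1.   ] F [-0.3 -0.  -0.6] w 54.9 t 14.05
[0.01,0,-0.61,0,0.03,0,  0.01,0,-0.61,0,0,0,  0.01,0,-0.61,0,0,0,  0.01,0,-0.61,0,0,0]
```

View pics/p3.png

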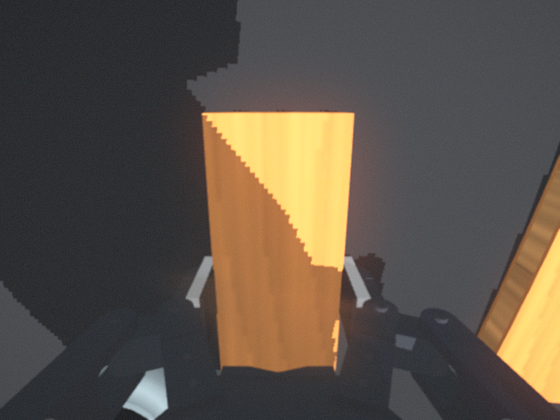

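Emit:
{"name": "carry_out", "arguments": {
  "increments": [0, 0, -0.3, 0, 0.02, 0, 0, 0, -0.6, 0, 0, 0, 0, 0, -0.6, 0, 0, 0, 0, 0, -0.6, 0, 0, 0, 0, 0, 0, 0, 0, 0],
  "force": 70
}}

```text
time_s: 14.68
position: [0.4609, 0.231, 0.0952]
tcp_rot: [[-0.993, -0.122, -0.0], [-0.122, 0.993, 0.0], [0.0, 0.0, -1.0]]
ft_force: [1.2, 0.7, -1.5]
grip_width: 0.635
```

```bash
python3 - <<'E'
from h import *
plan([583.6,-15,90],182.5,8)
E
```

```text
from [460.9 231.   95.2] yaw -173.0 D [ 122.7 -246.    -5.2] dyaw -4.5 N 8 tilt [ 0.  0. -1.] F [ 1.2  0.7 -1.5] w 54.2 t 14.68
[-0.19,-0.54,0.01,0,0,0.11,  -0.2,-0.54,0.01,0,0,0.11,  -0.2,-0.54,0.01,0,0,0.11,  -0.21,-0.53,0.01,0,0,0.11,  -0.21,-0.53,0.01,0,0,0.11,  -0.22,-0.53,0.01,0,0,0.11,  -0.22,-0.53,0.01,0,0,0.11,  -0.23,-0.53,0.01,0,0,0.11]
```

Emit:
{"name": "carry_out", "arguments": {
  "increments": [-0.19, -0.54, 0.01, 0, 0, 0.11, -0.2, -0.54, 0.01, 0, 0, 0.11, -0.2, -0.54, 0.01, 0, 0, 0.11, -0.21, -0.53, 0.01, 0, 0, 0.11, -0.21, -0.53, 0.01, 0, 0, 0.11, -0.22, -0.53, 0.01, 0, 0, 0.11, -0.22, -0.53, 0.01, 0, 0, 0.11, -0.23, -0.53, 0.01, 0, 0, 0.11, 0, 0, 0, 0, 0, 0]
}}

```text
time_s: 15.8
position: [0.5817, -0.023, 0.0852]
tcp_rot: [[-0.999, -0.045, -0.01], [-0.045, 0.999, 0.0], [0.01, 0.001, -1.0]]
ft_force: [0.5, 0.6, -1.0]
grip_width: 0.636
```

```bash
python3 - <<'E'
from h import *
p,d,m=wlook("p4",None,None,.016)
plan([583.6,-15,90],182.5)
E
```

```text
from [580.7 -22.   84.9] yaw -177.37 D [2.9 7.  5.1] dyaw -0.13 N 1 tilt [ 0.012  0.001 -1.   ] F [-0.2 -0.5 -0.6] w 54.4 t 15.85
[-0.05,0.11,-0.08,0.01,-0.13,0.03]
```

View pics/p4.png

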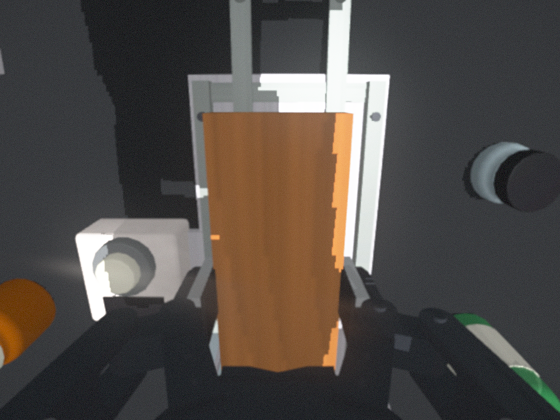

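Emit:
{"name": "carry_out", "arguments": {
  "increments": [-0.05, 0.11, 0.2, 0.01, -0.13, 0.03, 0, 0, 0.4, 0, 0, 0, 0, 0, 0.4, 0, 0, 0, 0, 0, 0, 0, 0, 0]
}}

```text
time_s: 16.35
position: [0.5797, -0.01, 0.0206]
tcp_rot: [[-0.999, -0.047, -0.003], [-0.047, 0.999, 0.001], [0.003, 0.001, -1.0]]
ft_force: [0.1, 0.4, -0.6]
grip_width: 0.634
```

```bash
python3 - <<'E'
from h import *
p,d,m=wlook("p5",None,None,.016)
plan([583.6,-15,-12],182.5)
E
```

```text
from [580.6 -10.1  21.7] yaw -177.31 D [  3.   -4.9 -33.7] dyaw -0.19 N 1 tilt [ 0.001  0.001 -1.   ] F [-0.5  1.  -1.1] w 54.3 t 16.4
[-0.05,-0.08,0.56,0.01,-0.02,0.04]
```

View pics/p5.png

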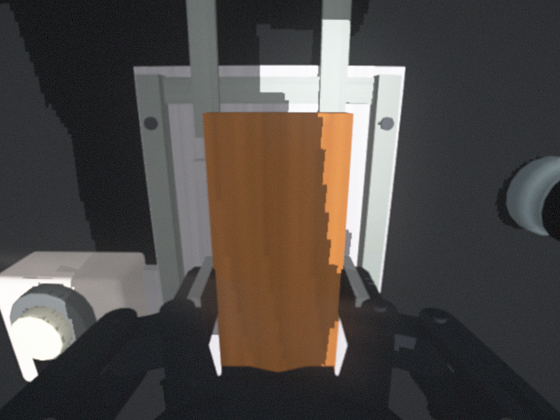

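Emit:
{"name": "carry_out", "arguments": {
  "increments": [-0.05, -0.08, 0.2, 0.01, -0.02, 0.04, 0, 0, 0.1, 0, 0, 0, 0, 0, 0, 0, 0, 0]
}}

```text
time_s: 16.77
position: [0.5851, -0.0142, 0.004]
tcp_rot: [[-0.999, -0.044, 0.003], [-0.044, 0.999, 0.0], [-0.003, 0.0, -1.0]]
ft_force: [0.7, -0.7, -1.0]
grip_width: 0.638
```

```bash
python3 - <<'E'
from h import *
plan([583.6,-15,-13],182.5)
E
```

```text
from [585.1 -14.2   4. ] yaw -177.47 D [ -1.5  -0.8 -17. ] dyaw -0.03 N 1 tilt [-0.003  0.    -1.   ] F [ 0.7 -0.7 -1. ] w 54.5 t 16.77
[0.03,-0.01,0.28,0,0.04,0.01]
```

Emit:
{"name": "carry_out", "arguments": {
  "increments": [0.03, -0.01, 0.12, 0, 0.04, 0.01, 0.01, 0, 0.08, 0, 0.02, 0, 0, 0, 0.06, 0, 0, 0, 0, 0, 0, 0, 0, 0]
}}

```text
time_s: 17.27
position: [0.583, -0.0152, -0.0121]
tcp_rot: [[-0.999, -0.043, -0.001], [-0.043, 0.999, -0.0], [0.001, -0.0, -1.0]]
ft_force: [-0.1, -0.1, -0.6]
grip_width: 0.632
```

```bash
python3 - <<'E'
from h import *
plan([583.6,-15,-13],182.5)
E
```

```text
from [583.  -15.2 -12.1] yaw -177.55 D [ 0.6  0.2 -0.9] dyaw 0.05 N 1 tilt [ 0.001 -0.    -1.   ] F [-0.1 -0.1 -0.6] w 54.0 t 17.27
[-0.01,0,0.01,0,-0.02,-0.01]
```

Position is right; lower until contact, then release.

Emit:
{"name": "carry_out", "arguments": {
  "increments": [0, 0, 0.03, 0, 0, 0, 0, 0, 0, 0, 0, 0]
}}

```text
time_s: 17.52
position: [0.5835, -0.0152, -0.0135]
tcp_rot: [[-0.999, -0.043, -0.001], [-0.043, 0.999, -0.0], [0.001, -0.0, -1.0]]
ft_force: [-0.2, -0.2, -0.9]
grip_width: 0.638
```

Emit:
{"name": "carry_out", "arguments": {
  "increments": [0, 0, 0, 0, 0, 0, 0, 0, 0, 0, 0, 0, 0, 0, 0, 0, 0, 0],
  "hand": 72
}}

```text
time_s: 17.9
position: [0.5839, -0.0152, -0.0132]
tcp_rot: [[-0.999, -0.043, 0.0], [-0.043, 0.999, -0.0], [-0.0, -0.0, -1.0]]
ft_force: [-0.2, 0.5, 0.5]
grip_width: 0.841
```

Emit:
{"name": "carry_out", "arguments": {
  "increments": [0, 0, -0.3, 0, 0, 0, 0, 0, -0.7, 0, 0, 0, 0, 0, -0.7, 0, 0, 0, 0, 0, -0.7, 0, 0, 0, 0, 0, 0, 0, 0, 0]
}}

```text
time_s: 18.52
position: [0.5846, -0.0152, 0.1397]
tcp_rot: [[-0.999, -0.043, 0.003], [-0.043, 0.999, -0.0], [-0.003, -0.0, -1.0]]
ft_force: [0.9, -0.3, -0.3]
grip_width: 0.843
```

```bash
python3 - <<'E'
from h import *
p,d,m=wlook("p6",(3,100,70),(20,255,255),.040,roi=(150,0,420,300))
plan([583.6,-15,-13],182.5)
p,_=r.get_image("scene");cv2.imwrite("pics/sc3.png",p[:,:,::-1])
for o in rects("scene",p,(3,120,100),(18,255,255),0.016,150): print(*o)
E
```

```text
[278. 184.] 582.3 -14.6 147.9 55.3 2.5
from [583.2 -15.1 137.8] yaw -177.54 D [ 4.000e-01  1.000e-01 -1.508e+02] dyaw 0.04 N 3 tilt [ 0. -0. -1.] F [-1.1 -0.2  0.3] w 71.6 t 18.57
[0,0,0.84,0,0,0,  0,0,0.84,0,0,0,  0,0,0.84,0,0,0]
[278. 229.] 552.9 -9.2 131.6 56.0 2.6
[377. 169.] 442.6 372.4 154.3 60.6 -3.7
```

View pics/p6.png

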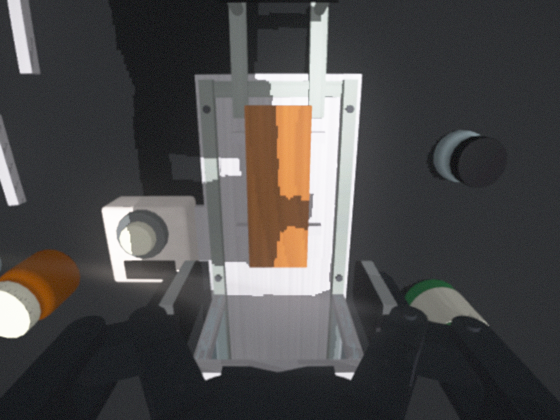

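```bash
python3 - <<'E'
from h import *
a=cv2.imread("pics/p6.png")
cv2.imwrite("pics/p6A.png",cv2.resize(a[60:300,190:370],None,fx=3.3,fy=2.45,interpolation=cv2.INTER_CUBIC))
E
```

```text
(no output)
```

View pics/p6A.png

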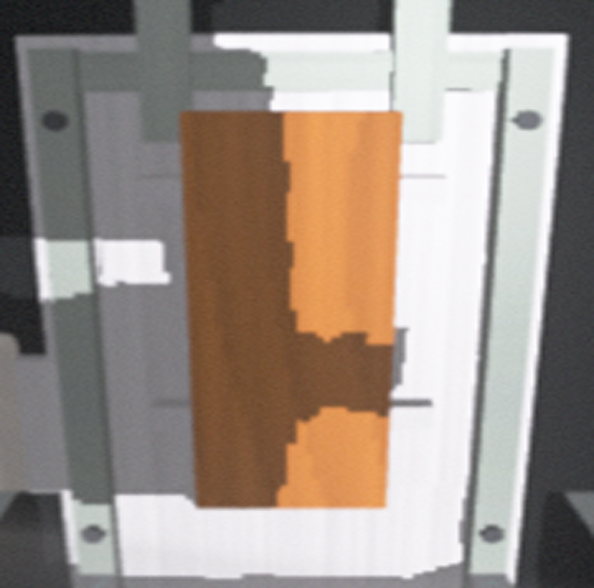

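```bash
python3 - <<'E'
from h import *
import pickle; m=pickle.load(open("pics/p6.pkl","rb"))
f=lambda x,y:(190+x/3.3,60+y/2.45)
for q,z in(((138,177),.024),((445,175),.024),((150,403),.019),((432,403),.019),((183,112),.04),((400,112),.04),((386,507),.04),((198,507),.04)):
    print(q,np.round(onz("wrist",f(*q),z,m)*1000,1))
import itertools
E
```

```text
(138, 177) [533. -58.  24.]
(445, 175) [528.7  24.9  24. ]
(150, 403) [623.3 -55.2  19. ]
(432, 403) [619.6  29.6  19. ]
(183, 112) [509.4 -44.6  40. ]
(400, 112) [507.1   9.5  40. ]
(386, 507) [656.   16.6  40. ]
(198, 507) [658.3 -38.5  40. ]
```

```bash
python3 - <<'E'
from h import *
plan([450,-251,110],182,6)
E
```

```text
from [582.  -15.1 136.1] yaw -177.54 D [-132.  -235.9  -26.1] dyaw -0.46 N 6 tilt [ 0.003  0.    -1.   ] F [-0.   1.2  0.2] w 72.0 t 18.62
[0.39,-0.64,0.07,0,-0.04,0.02,  0.39,-0.64,0.07,0,0,0.02,  0.39,-0.64,0.07,0,0,0.02,  0.39,-0.64,0.07,0,0,0.02,  0.39,-0.64,0.07,0,0,0.02,  0.39,-0.64,0.07,0,0,0.02]
```

Emit:
{"name": "carry_out", "arguments": {
  "increments": [0.39, -0.64, 0.07, 0, -0.04, 0.02, 0.39, -0.64, 0.07, 0, 0, 0.02, 0.39, -0.64, 0.07, 0, 0, 0.02, 0.39, -0.64, 0.07, 0, 0, 0.02, 0.39, -0.64, 0.07, 0, 0, 0.02, 0.39, -0.64, 0.07, 0, 0, 0.02, 0, 0, 0, 0, 0, 0, 0, 0, 0, 0, 0, 0],
  "hand": 50
}}

```text
time_s: 19.62
position: [0.4394, -0.2536, 0.101]
tcp_rot: [[-0.999, -0.034, -0.016], [-0.034, 0.999, 0.008], [0.016, 0.009, -1.0]]
ft_force: [-0.2, -0.4, -0.6]
grip_width: 0.587
```

```bash
python3 - <<'E'
from h import *
p,d,m=wlook("b1",(0,0,130),(180,70,255),.012,amin=150,k=0)
plan([443,-251,30],182)
E
```

```text
[160. 404.] 679.9 -372.9 53.7 16.2 -23.2
[403. 393.] 661.4 -109.7 92.0 39.5 37.2
[552. 368.] 625.7 60.0 94.5 14.0 3.2
[ 24. 330.] 589.4 -507.2 89.1 57.0 -12.9
[234. 322.] 568.2 -291.3 94.8 14.2 5.8
[103. 298.] 545.9 -417.8 46.1 19.3 8.1
[556. 261.] 493.2 15.9 57.1 12.5 18.0
[482. 271.] 508.8 -50.7 119.9 115.2 -31.7
[163. 210.] 453.7 -352.7 90.0 16.1 12.8
[280. 200.] 442.3 -250.1 90.5 11.8 2.3
from [ 439.4 -253.4  101. ] yaw -178.02 D [  3.6   2.4 -71. ] dyaw 0.02 N 2 tilt [ 0.016  0.008 -1.   ] F [-0.5  0.2  0. ] w 50.0 t 19.68
[-0.03,0.02,0.59,0.1,-0.19,0,  -0.03,0.02,0.59,0,0,0]
```

View pics/b1.png

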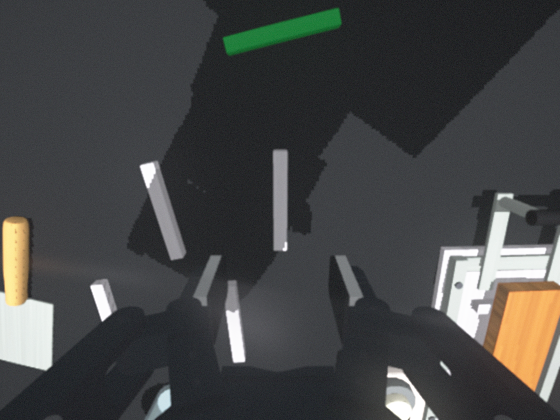

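Emit:
{"name": "carry_out", "arguments": {
  "increments": [-0.02, 0.03, 0.5, 0.1, -0.19, -0.05, -0.02, 0.02, 0.5, 0, 0, 0, 0, 0, 0.4, 0, 0, 0, 0, 0, 0, 0, 0, 0]
}}

```text
time_s: 20.18
position: [0.444, -0.2463, 0.015]
tcp_rot: [[-0.999, -0.045, 0.002], [-0.045, 0.999, -0.001], [-0.002, -0.001, -1.0]]
ft_force: [0.5, -0.3, -0.3]
grip_width: 0.583
```

```bash
python3 - <<'E'
from h import *
p,d,m=wlook("b2",(0,0,120),(180,70,255),.012,amin=150,k=0,roi=(200,100,350,330))
plan([442.3,-250.1,-36],182.3)
E
```

```text
[305. 300.] 488.3 -226.2 32.3 15.5 -25.4
[345. 277.] 469.9 -200.1 38.4 8.0 20.0
[208. 279.] 474.7 -290.0 40.0 9.0 -14.9
[270. 229.] 440.7 -250.6 92.2 12.9 1.9
from [ 444.7 -246.8   15.9] yaw -177.4 D [ -2.4  -3.3 -51.9] dyaw -0.3 N 2 tilt [-0.003 -0.002 -1.   ] F [ 0.3  0.6 -0.2] w 50.2 t 20.23
[0.02,-0.03,0.43,-0.02,0.04,0.03,  0.02,-0.03,0.43,0,0,0.03]
```

Emit:
{"name": "carry_out", "arguments": {
  "increments": [0.03, -0.03, 0.4, -0.02, 0.04, 0.03, 0.02, -0.03, 0.3, 0, 0, 0.03, 0, 0, 0, 0, 0, 0, 0, 0, 0, 0, 0, 0]
}}

```text
time_s: 20.72
position: [0.4455, -0.2511, -0.0238]
tcp_rot: [[-0.999, -0.042, 0.005], [-0.042, 0.999, -0.003], [-0.005, -0.003, -1.0]]
ft_force: [0.1, 0.6, 0.0]
grip_width: 0.591
```

```bash
python3 - <<'E'
from h import *
plan([441.7,-250.3,-36],182.3)
E
```

```text
from [ 445.5 -251.1  -23.8] yaw -177.58 D [ -3.8   0.8 -12.2] dyaw -0.12 N 1 tilt [-0.005 -0.003 -1.   ] F [0.1 0.6 0. ] w 50.5 t 20.73
[0.06,0.02,0.2,-0.04,0.05,0.02]
```

Emit:
{"name": "carry_out", "arguments": {
  "increments": [0.06, 0.02, 0.1, -0.04, 0.05, 0.02, 0, 0, 0.09, 0, 0, 0, 0, 0, 0, 0, 0, 0]
}}

```text
time_s: 21.1
position: [0.4424, -0.2505, -0.0346]
tcp_rot: [[-0.999, -0.04, 0.002], [-0.04, 0.999, -0.0], [-0.002, -0.001, -1.0]]
ft_force: [-0.4, -1.2, -0.6]
grip_width: 0.585
```

```bash
python3 - <<'E'
from h import *
plan([441.7,-250.3,-36],182.3)
E
```

```text
from [ 442.4 -250.5  -34.6] yaw -177.69 D [-0.7  0.2 -1.4] dyaw -0.01 N 1 tilt [-0.002 -0.001 -1.   ] F [-0.4 -1.2 -0.6] w 50.0 t 21.1
[0.01,0,0.02,-0.01,0.02,0]
```

Emit:
{"name": "carry_out", "arguments": {
  "increments": [0, 0, 0, 0, 0, 0, 0, 0, 0, 0, 0, 0, 0, 0, 0, 0, 0, 0, 0, 0, 0, 0, 0, 0],
  "hand": 0,
  "force": 60
}}

```text
time_s: 21.6
position: [0.4439, -0.2512, -0.0328]
tcp_rot: [[-0.999, -0.04, 0.005], [-0.04, 0.999, -0.002], [-0.005, -0.002, -1.0]]
ft_force: [0.5, -0.3, -0.1]
grip_width: 0.12
```

```bash
python3 - <<'E'
from h import *
p,d,m=wlook("b3",None,None,.012)
plan([442.3,-250.1,90],182.3)
E
```

```text
from [ 443.9 -251.2  -32.9] yaw -177.71 D [ -1.6   1.1 122.9] dyaw 0.01 N 3 tilt [-0.005 -0.002 -1.   ] F [ 0.6  0.3 -0.2] w 10.3 t 21.65
[0.01,0.01,-0.68,-0.02,0.05,0,  0.01,0.01,-0.68,0,0,0,  0.01,0.01,-0.68,0,0,0]
```

View pics/b3.png

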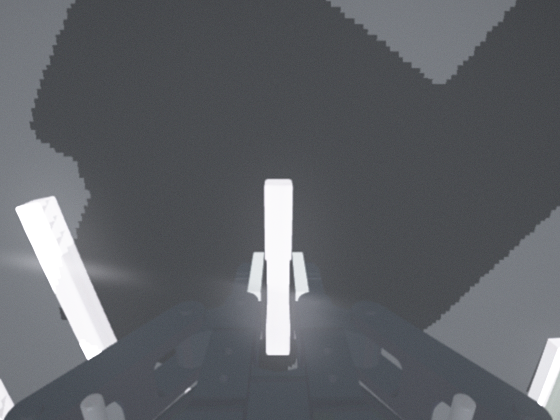

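```bash
python3 - <<'E'
from h import *
import pickle; m=pickle.load(open("pics/b3.pkl","rb")); s=r.sense();R=np.array(s["tcp_rot"]);t=np.array(s["position"])
for q in((278,181),(278,354)): print(R.T@(onz("wrist",q,.012,m)-t)*1000)
E
```

```text
[ 47.94284826   0.4602279  -45.12057243]
[-43.3109814    0.49633049 -44.70861429]
```

Emit:
{"name": "carry_out", "arguments": {
  "increments": [0, 0, -0.3, -0.02, 0.05, 0, 0, 0, -0.6, 0, 0, 0, 0, 0, -0.6, 0, 0, 0, 0, 0, -0.5, 0, 0, 0, 0, 0, 0, 0, 0, 0]
}}

```text
time_s: 22.28
position: [0.4426, -0.2506, 0.0889]
tcp_rot: [[-0.999, -0.04, -0.003], [-0.04, 0.999, 0.002], [0.003, 0.002, -1.0]]
ft_force: [-0.3, 0.5, -0.1]
grip_width: 0.12
```

```bash
python3 - <<'E'
from h import *
plan([626.7,-13,100],92.5,19)
E
```

```text
from [ 442.6 -250.6   88.9] yaw -177.71 D [184.1 237.6  11.1] dyaw -89.79 N 19 tilt [ 0.003  0.002 -1.   ] F [-0.3  0.5 -0.1] w 10.3 t 22.27
[-0.17,0.2,-0.01,0.02,-0.04,0.95,  -0.15,0.22,-0.01,0,0,0.95,  -0.13,0.23,-0.01,0,0,0.95,  -0.12,0.24,-0.01,0,0,0.95,  -0.1,0.25,-0.01,0,0,0.95,  -0.07,0.25,-0.01,0,0,0.95,  -0.05,0.26,-0.01,0,0,0.95,  -0.03,0.26,-0.01,0,0,0.95,  -0.01,0.26,-0.01,0,0,0.95,  0.01,0.26,-0.01,0,0,0.95]
[0.03,0.26,-0.01,0,0,0.95,  0.05,0.26,-0.01,0,0,0.95,  0.08,0.25,-0.01,0,0,0.95,  0.1,0.25,-0.01,0,0,0.95,  0.12,0.24,-0.01,0,0,0.95,  0.14,0.23,-0.01,0,0,0.95,  0.15,0.21,-0.01,0,0,0.95,  0.17,0.2,-0.01,0,0,0.95,  0.19,0.19,-0.01,0,0,0.95]
```

Emit:
{"name": "carry_out", "arguments": {
  "increments": [-0.17, 0.2, -0.01, 0.02, -0.04, 0.95, -0.15, 0.22, -0.01, 0, 0, 0.95, -0.13, 0.23, -0.01, 0, 0, 0.95, -0.12, 0.24, -0.01, 0, 0, 0.95, -0.1, 0.25, -0.01, 0, 0, 0.95, -0.07, 0.25, -0.01, 0, 0, 0.95, -0.05, 0.26, -0.01, 0, 0, 0.95, -0.03, 0.26, -0.01, 0, 0, 0.95, -0.01, 0.26, -0.01, 0, 0, 0.95, 0.01, 0.26, -0.01, 0, 0, 0.95]
}}

```text
time_s: 23.52
position: [0.5344, -0.1203, 0.0806]
tcp_rot: [[-0.683, 0.73, -0.019], [0.73, 0.683, 0.007], [0.018, -0.009, -1.0]]
ft_force: [-0.1, 0.8, -0.2]
grip_width: 0.115
```

Emit:
{"name": "carry_out", "arguments": {
  "increments": [0.03, 0.26, -0.01, 0, 0, 0.95, 0.05, 0.26, -0.01, 0, 0, 0.95, 0.08, 0.25, -0.01, 0, 0, 0.95, 0.1, 0.25, -0.01, 0, 0, 0.95, 0.12, 0.24, -0.01, 0, 0, 0.95, 0.14, 0.23, -0.01, 0, 0, 0.95, 0.15, 0.21, -0.01, 0, 0, 0.95, 0.17, 0.2, -0.01, 0, 0, 0.95, 0.19, 0.19, -0.01, 0, 0, 0.95, 0, 0, 0, 0, 0, 0]
}}

```text
time_s: 24.78
position: [0.6199, -0.0057, 0.0663]
tcp_rot: [[0.018, 0.999, -0.044], [1.0, -0.017, 0.01], [0.009, -0.044, -0.999]]
ft_force: [-0.2, -0.0, 0.1]
grip_width: 0.124
```

```bash
python3 - <<'E'
from h import *
p,d,m=wlook("b4",None,None,.012)
plan([626.8,-15.3,60],92.5)
E
```

```text
from [619.1  -6.1  66.2] yaw 89.01 D [ 7.7 -9.2 -6.2] dyaw 3.49 N 1 tilt [ 0.009 -0.045 -0.999] F [-1.2 -0.1 -0.7] w 10.3 t 24.82
[-0.15,0.13,0.1,-0.52,-0.1,-0.7]
```

View pics/b4.png

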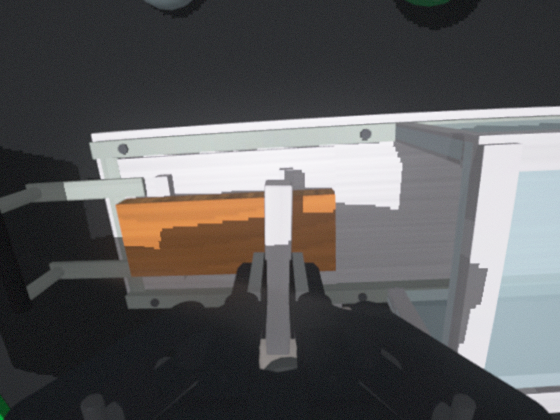

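Emit:
{"name": "carry_out", "arguments": {
  "increments": [-0.15, 0.13, 0.1, -0.52, -0.1, -0.7, 0, 0, 0, 0, 0, 0]
}}

```text
time_s: 25.08
position: [0.6245, -0.0161, 0.0579]
tcp_rot: [[-0.048, 0.999, -0.002], [0.999, 0.048, 0.001], [0.001, -0.002, -1.0]]
ft_force: [0.1, 0.3, -0.4]
grip_width: 0.117
```

```bash
python3 - <<'E'
from h import *
plan([626.8,-15.3,30],92.5)
E
```

```text
from [624.5 -16.1  57.9] yaw 92.74 D [  2.3   0.8 -27.9] dyaw -0.24 N 1 tilt [ 0.001 -0.002 -1.   ] F [ 0.1  0.3 -0.4] w 10.0 t 25.07
[0.01,0.04,0.46,-0.03,-0.01,0.05]
```

Emit:
{"name": "carry_out", "arguments": {
  "increments": [0.01, 0.04, 0.4, -0.03, -0.01, 0.05, 0, 0, 0.2, 0, 0, 0, 0, 0, 0, 0, 0, 0]
}}

```text
time_s: 25.45
position: [0.6259, -0.0162, 0.0213]
tcp_rot: [[-0.041, 0.999, -0.002], [0.999, 0.041, 0.001], [0.001, -0.002, -1.0]]
ft_force: [0.6, 0.3, 0.4]
grip_width: 0.125
```

```bash
python3 - <<'E'
from h import *
p,d,m=wlook("b5",None,None,.012)
plan([626.8,-15.3,7],92.5)
E
```

```text
from [626.2 -16.2  21.7] yaw 92.37 D [  0.6   0.9 -14.7] dyaw 0.13 N 1 tilt [ 0.001 -0.001 -1.   ] F [ 0.5 -0.2  0.4] w 10.1 t 25.5
[0.01,0.01,0.25,-0.01,-0.01,-0.03]
```

View pics/b5.png

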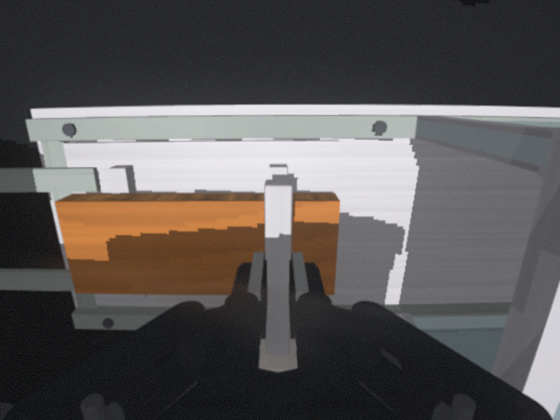

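Emit:
{"name": "carry_out", "arguments": {
  "increments": [0.01, 0.01, 0.12, -0.01, -0.01, -0.03, 0, 0, 0.08, 0, 0, 0, 0, 0, 0.04, 0, 0, 0, 0, 0, 0, 0, 0, 0]
}}

```text
time_s: 26.0
position: [0.6279, -0.0155, 0.008]
tcp_rot: [[-0.044, 0.999, 0.002], [0.999, 0.044, -0.0], [-0.0, 0.002, -1.0]]
ft_force: [0.4, -1.0, -0.2]
grip_width: 0.116
```

```bash
python3 - <<'E'
from h import *
plan([626.8,-15.3,7],92.5)
E
```

```text
from [627.9 -15.5   8. ] yaw 92.53 D [-1.1  0.2 -1. ] dyaw -0.03 N 1 tilt [-0.     0.002 -1.   ] F [ 0.4 -1.  -0.2] w 9.9 t 26.0
[0,-0.02,0.02,0.02,0,0.01]
```

Emit:
{"name": "carry_out", "arguments": {
  "increments": [0, -0.02, 0.03, 0.02, 0, 0.01, 0, 0, 0.01, 0, 0, 0, 0, 0, 0, 0, 0, 0]
}}

```text
time_s: 26.38
position: [0.6274, -0.0155, 0.007]
tcp_rot: [[-0.043, 0.999, 0.002], [0.999, 0.043, -0.0], [-0.0, 0.002, -1.0]]
ft_force: [0.1, 0.4, 0.2]
grip_width: 0.121
```

Emit:
{"name": "carry_out", "arguments": {
  "increments": [0, 0, 0, 0, 0, 0, 0, 0, 0, 0, 0, 0, 0, 0, 0, 0, 0, 0],
  "hand": 32
}}

```text
time_s: 26.75
position: [0.6275, -0.0155, 0.007]
tcp_rot: [[-0.043, 0.999, 0.002], [0.999, 0.043, -0.0], [-0.0, 0.002, -1.0]]
ft_force: [-0.7, -0.0, -0.5]
grip_width: 0.374
```

Emit:
{"name": "carry_out", "arguments": {
  "increments": [0, 0, -0.2, 0, 0, 0, 0, 0, -0.6, 0, 0, 0, 0, 0, -0.7, 0, 0, 0, 0, 0, -0.7, 0, 0, 0, 0, 0, 0, 0, 0, 0]
}}

```text
time_s: 27.38
position: [0.6277, -0.0155, 0.1456]
tcp_rot: [[-0.043, 0.999, 0.003], [0.999, 0.043, -0.0], [-0.001, 0.003, -1.0]]
ft_force: [-0.0, 0.3, -0.9]
grip_width: 0.375
```

```bash
python3 - <<'E'
from h import *
p,d,m=wlook("b6",None,None,.012)
plan([560,-292,110],186,19)
E
```

```text
from [626.3 -15.5 143.6] yaw 92.47 D [ -66.3 -276.5  -33.6] dyaw 93.53 N 19 tilt [-0. -0. -1.] F [-0.2  0.5 -0.2] w 31.9 t 27.43
[-0.24,-0.07,0.03,0,0,-0.98,  -0.23,-0.09,0.03,0,0,-0.98,  -0.22,-0.11,0.03,0,0,-0.98,  -0.21,-0.13,0.03,0,0,-0.98,  -0.2,-0.15,0.03,0,0,-0.98,  -0.19,-0.16,0.03,0,0,-0.98,  -0.17,-0.18,0.03,0,0,-0.98,  -0.16,-0.19,0.03,0,0,-0.98,  -0.14,-0.21,0.03,0,0,-0.98,  -0.12,-0.22,0.03,0,0,-0.98]
[-0.1,-0.23,0.03,0,0,-0.98,  -0.08,-0.23,0.03,0,0,-0.98,  -0.06,-0.24,0.03,0,0,-0.98,  -0.04,-0.25,0.03,0,0,-0.98,  -0.02,-0.25,0.03,0,0,-0.98,  0,-0.25,0.03,0,0,-0.98,  0.02,-0.25,0.03,0,0,-0.98,  0.04,-0.25,0.03,0,0,-0.98,  0.06,-0.24,0.03,0,0,-0.98]
```

View pics/b6.png

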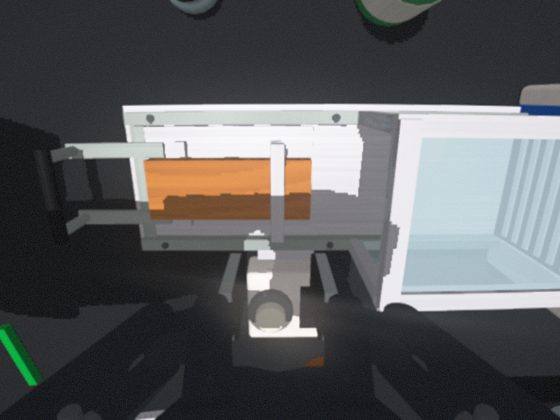

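Emit:
{"name": "carry_out", "arguments": {
  "increments": [-0.24, -0.07, 0.03, 0, 0, -0.98, -0.23, -0.09, 0.03, 0, 0, -0.98, -0.22, -0.11, 0.03, 0, 0, -0.98, -0.21, -0.13, 0.03, 0, 0, -0.98, -0.2, -0.15, 0.0, 0, 0, -0.98, -0.19, -0.16, 0.0, 0, 0, -0.98, -0.17, -0.18, 0, 0, 0, -0.98, -0.16, -0.19, 0, 0, 0, -0.98, -0.14, -0.21, 0, 0, 0, -0.98, -0.12, -0.22, 0, 0, 0, -0.98],
  "hand": 50
}}

```text
time_s: 28.68
position: [0.5809, -0.1621, 0.1252]
tcp_rot: [[-0.801, 0.599, -0.021], [0.599, 0.801, 0.004], [0.019, -0.01, -1.0]]
ft_force: [0.8, -0.3, 0.5]
grip_width: 0.587
```

Emit:
{"name": "carry_out", "arguments": {
  "increments": [-0.1, -0.23, 0.0, 0, 0, -0.98, -0.08, -0.23, 0.0, 0, 0, -0.98, -0.06, -0.24, 0.0, 0, 0, -0.98, -0.04, -0.25, 0.0, 0, 0, -0.98, -0.02, -0.25, 0.0, 0, 0, -0.98, 0, -0.25, 0.0, 0, 0, -0.98, 0.02, -0.25, 0.0, 0, 0, -0.98, 0.04, -0.25, 0.0, 0, 0, -0.98, 0.06, -0.24, 0.0, 0, 0, -0.98, 0, 0, 0, 0, 0, 0]
}}

```text
time_s: 29.92
position: [0.5424, -0.295, 0.1125]
tcp_rot: [[-0.988, -0.151, -0.043], [-0.151, 0.988, 0.014], [0.041, 0.02, -0.999]]
ft_force: [-0.2, 0.9, -0.4]
grip_width: 0.587
```

```bash
python3 - <<'E'
from h import *
p,d,m=wlook("c1",(0,0,130),(180,70,255),.012,amin=150,k=0)
plan([572,-292,60],186)
E
```

```text
[158. 389.] 773.5 -387.1 58.6 36.4 -27.6
[284. 367.] 723.6 -258.7 37.2 10.5 -70.7
[274. 226.] 569.8 -291.6 90.5 12.8 6.0
[138. 209.] 572.4 -415.7 89.5 16.1 8.0
[ 35. 215.] 592.8 -512.9 88.1 63.8 -12.6
[499. 268.] 616.9 -79.6 303.7 191.8 23.5
[220.  84.] 454.4 -353.6 89.6 13.3 13.5
from [ 542.3 -294.3  112.4] yaw -171.31 D [ 29.7   2.3 -52.4] dyaw -2.69 N 2 tilt [ 0.041  0.021 -0.999] F [-0.8 -0.6 -0.5] w 50.0 t 29.98
[-0.25,-0.02,0.44,0.24,-0.47,0.27,  -0.25,-0.01,0.44,0,0,0.27]
```

View pics/c1.png

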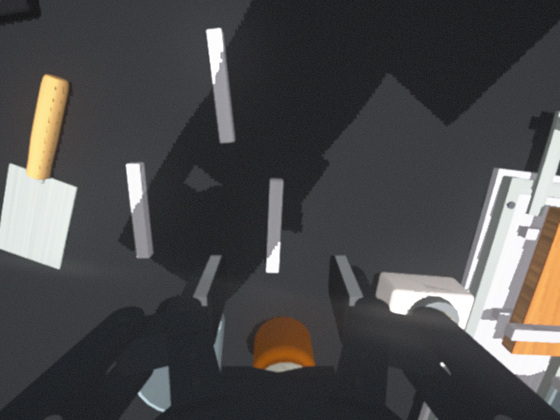

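Emit:
{"name": "carry_out", "arguments": {
  "increments": [-0.23, 0, 0.3, 0.24, -0.47, 0.27, -0.23, 0, 0.5, 0, 0, 0.27, 0, 0, 0.5, 0, 0, 0, 0, 0, 0.3, 0, 0, 0, 0, 0, 0, 0, 0, 0]
}}

```text
time_s: 30.6
position: [0.5694, -0.2865, 0.0122]
tcp_rot: [[-0.995, -0.096, -0.0], [-0.096, 0.995, 0.0], [0.0, 0.001, -1.0]]
ft_force: [-0.7, -0.3, 0.0]
grip_width: 0.584
```

```bash
python3 - <<'E'
from h import *
p,d,m=wlook("c2",(0,0,120),(180,70,255),.012,amin=250,k=0,roi=(200,80,350,330))
plan([569.8,-291.6,-36],186)
E
```

```text
[345. 278.] 591.4 -239.9 37.8 7.2 23.4
[208. 279.] 600.1 -328.0 38.6 8.2 -12.6
[268. 234.] 568.8 -291.7 91.2 12.9 5.9
from [ 570.  -286.8   13.1] yaw -174.48 D [ -0.2  -4.8 -49.1] dyaw 0.48 N 1 tilt [-0.001 -0.    -1.   ] F [-0.4 -0.1  0.6] w 49.9 t 30.65
[0.01,-0.08,0.82,0,0.01,-0.1]
```

View pics/c2.png

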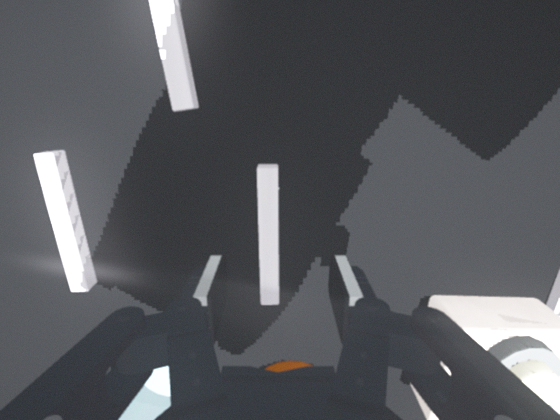

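Target (569.2, -291.6).

Emit:
{"name": "carry_out", "arguments": {
  "increments": [0.01, -0.05, 0.35, 0, 0.01, -0.1, 0.01, -0.03, 0.3, 0, 0, 0, 0, 0, 0, 0, 0, 0, 0, 0, 0, 0, 0, 0]
}}

```text
time_s: 31.15
position: [0.5706, -0.293, -0.0266]
tcp_rot: [[-0.995, -0.105, 0.003], [-0.105, 0.995, -0.002], [-0.003, -0.002, -1.0]]
ft_force: [0.2, -0.7, -0.5]
grip_width: 0.585
```

```bash
python3 - <<'E'
from h import *
plan([569.2,-291.6,-35],186)
E
```

```text
from [ 570.6 -293.   -26.6] yaw -174.0 D [-1.4  1.4 -8.4] dyaw -0.0 N 1 tilt [-0.003 -0.002 -1.   ] F [ 0.2 -0.7 -0.5] w 49.9 t 31.15
[0.02,0.03,0.14,-0.02,0.03,0]
```

Emit:
{"name": "carry_out", "arguments": {
  "increments": [0.02, 0.02, 0.13, -0.02, 0.03, 0, 0, 0, 0, 0, 0, 0]
}}

```text
time_s: 31.4
position: [0.5695, -0.2921, -0.0343]
tcp_rot: [[-0.995, -0.104, 0.001], [-0.104, 0.995, -0.001], [-0.001, -0.001, -1.0]]
ft_force: [-0.4, -0.1, 0.8]
grip_width: 0.586
```

Emit:
{"name": "carry_out", "arguments": {
  "increments": [0, 0, 0, 0, 0, 0, 0, 0, 0, 0, 0, 0, 0, 0, 0, 0, 0, 0, 0, 0, 0, 0, 0, 0],
  "hand": 0,
  "force": 60
}}

```text
time_s: 31.9
position: [0.5704, -0.2922, -0.0329]
tcp_rot: [[-0.995, -0.105, 0.002], [-0.105, 0.995, -0.001], [-0.002, -0.002, -1.0]]
ft_force: [-0.1, -0.0, 0.1]
grip_width: 0.122
```

```bash
python3 - <<'E'
from h import *
p,d,m=wlook("c3",None,None,.012)
s=r.sense();R=np.array(s["tcp_rot"]);t=np.array(s["position"])
mk=cv2.inRange(cv2.cvtColor(p,cv2.COLOR_RGB2HSV),np.array((0,0,190)),np.array((180,70,255)))[:,278]
v=np.where(mk)[0];v=v[(v>120)&(v<380)];print(v.min(),v.max())
for q in((278,v.min()),(278,v.max())): print(R.T@(onz("wrist",q,.012,m)-t)*1000)
plan([570,-292,90],186)
E
```

```text
183 356
[ 47.07389277   0.50934213 -45.02247201]
[-44.46199109   0.54993953 -44.81199854]
from [ 570.4 -292.3  -32.9] yaw -174.0 D [ -0.4   0.3 122.9] dyaw 0.0 N 3 tilt [-0.002 -0.002 -1.   ] F [-1.  -0.1  0.1] w 10.2 t 31.95
[0,0,-0.68,-0.02,0.03,0,  0,0,-0.68,0,0,0,  0,0,-0.68,0,0,0]
```

View pics/c3.png

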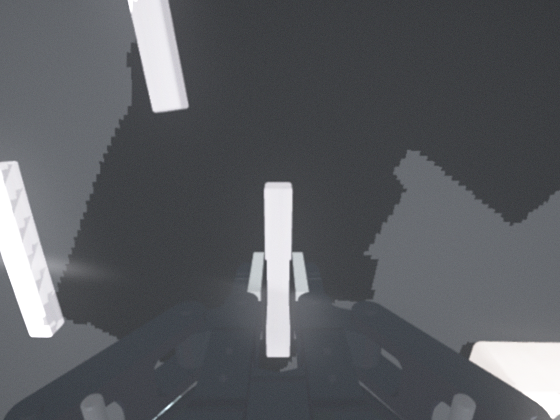

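Emit:
{"name": "carry_out", "arguments": {
  "increments": [0, 0, -0.3, -0.02, 0.03, 0, 0, 0, -0.6, 0, 0, 0, 0, 0, -0.7, 0, 0, 0, 0, 0, -0.7, 0, 0, 0, 0, 0, 0, 0, 0, 0]
}}

```text
time_s: 32.58
position: [0.5709, -0.2927, 0.1131]
tcp_rot: [[-0.995, -0.104, 0.0], [-0.104, 0.995, -0.0], [-0.0, -0.0, -1.0]]
ft_force: [0.7, 0.3, 0.3]
grip_width: 0.122
```

```bash
python3 - <<'E'
from h import *
plan([537.1,-18.3,110],92.5,19)
E
```

```text
from [ 570.9 -292.7  113.1] yaw -174.01 D [-33.8 274.4  -3.1] dyaw -93.49 N 19 tilt [-0. -0. -1.] F [0.7 0.3 0.3] w 10.4 t 32.58
[0,0.24,0,-0.01,0,0.98,  0.03,0.24,0,0,0,0.98,  0.05,0.24,0,0,0,0.98,  0.07,0.23,0,0,0,0.98,  0.09,0.23,0,0,0,0.98,  0.1,0.22,0,0,0,0.98,  0.12,0.21,0,0,0,0.98,  0.14,0.2,0,0,0,0.98,  0.16,0.18,0,0,0,0.98,  0.17,0.17,0,0,0,0.98]
[0.19,0.16,0,0,0,0.98,  0.2,0.14,0,0,0,0.98,  0.21,0.12,0,0,0,0.98,  0.22,0.1,0,0,0,0.98,  0.23,0.08,0,0,0,0.98,  0.23,0.06,0,0,0,0.98,  0.24,0.04,0,0,0,0.98,  0.24,0.02,0,0,0,0.98,  0.24,0,0,0,0,0.98]
```

Emit:
{"name": "carry_out", "arguments": {
  "increments": [0, 0.24, -0.02, -0.01, 0, 0.98, 0.03, 0.24, -0.02, 0, 0, 0.98, 0.05, 0.24, -0.02, 0, 0, 0.98, 0.07, 0.23, -0.02, 0, 0, 0.98, 0.09, 0.23, -0.02, 0, 0, 0.98, 0.1, 0.22, -0.02, 0, 0, 0.98, 0.12, 0.21, -0.02, 0, 0, 0.98, 0.14, 0.2, -0.02, 0, 0, 0.98, 0.16, 0.18, -0.02, 0, 0, 0.98, 0.17, 0.17, -0.02, 0, 0, 0.98]
}}

```text
time_s: 33.83
position: [0.5484, -0.1431, 0.1235]
tcp_rot: [[-0.71, 0.704, -0.008], [0.704, 0.71, 0.003], [0.008, -0.003, -1.0]]
ft_force: [0.5, -0.5, 0.3]
grip_width: 0.115
```

Emit:
{"name": "carry_out", "arguments": {
  "increments": [0.19, 0.16, -0.02, 0, 0, 0.98, 0.2, 0.14, -0.02, 0, 0, 0.98, 0.21, 0.12, -0.02, 0, 0, 0.98, 0.22, 0.1, -0.02, 0, 0, 0.98, 0.23, 0.08, 0, 0, 0, 0.98, 0.23, 0.06, 0, 0, 0, 0.98, 0.24, 0.04, 0, 0, 0, 0.98, 0.24, 0.02, 0, 0, 0, 0.98, 0.24, 0, 0, 0, 0, 0.98, 0, 0, 0, 0, 0, 0]
}}

```text
time_s: 35.08
position: [0.5294, -0.0072, 0.1258]
tcp_rot: [[0.004, 1.0, -0.019], [1.0, -0.004, 0.005], [0.004, -0.019, -1.0]]
ft_force: [-0.0, 0.4, -0.5]
grip_width: 0.118
```

```bash
python3 - <<'E'
from h import *
plan([537.1,-18.3,60],92.5,2)
E
```

```text
from [529.4  -7.2 125.8] yaw 89.75 D [  7.7 -11.1 -65.8] dyaw 2.75 N 2 tilt [ 0.004 -0.019 -1.   ] F [-0.   0.4 -0.5] w 10.1 t 35.08
[-0.09,0.06,0.55,-0.22,-0.05,-0.27,  -0.09,0.06,0.55,0,0,-0.27]
```

Emit:
{"name": "carry_out", "arguments": {
  "increments": [-0.09, 0.06, 0.4, -0.22, -0.05, -0.27, -0.09, 0.06, 0.5, 0, 0, -0.27, 0, 0, 0.3, 0, 0, 0, 0, 0, 0, 0, 0, 0]
}}

```text
time_s: 35.58
position: [0.5364, -0.02, 0.052]
tcp_rot: [[-0.052, 0.999, 0.001], [0.999, 0.052, -0.001], [-0.001, 0.001, -1.0]]
ft_force: [0.0, 0.7, -0.0]
grip_width: 0.118
```

```bash
python3 - <<'E'
from h import *
p,d,m=wlook("c4",None,None,.012)
plan([537.1,-18.3,20],92.5)
E
```

```text
from [537.1 -20.   52.8] yaw 92.99 D [  0.    1.7 -32.8] dyaw -0.49 N 1 tilt [-0.001  0.002 -1.   ] F [-0.1  0.9 -0. ] w 9.9 t 35.62
[0.03,0,0.55,0.02,0.01,0.1]
```

View pics/c4.png

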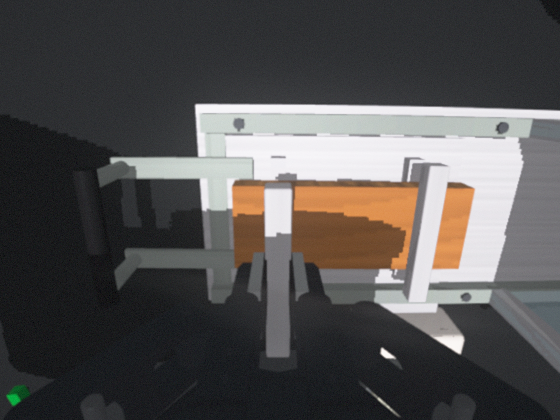

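Emit:
{"name": "carry_out", "arguments": {
  "increments": [0.03, 0, 0.4, 0.02, 0.01, 0.1, 0, 0, 0.13, 0, 0, 0, 0, 0, 0, 0, 0, 0]
}}

```text
time_s: 36.0
position: [0.5394, -0.019, 0.0232]
tcp_rot: [[-0.045, 0.999, 0.005], [0.999, 0.045, -0.0], [-0.0, 0.005, -1.0]]
ft_force: [-0.1, 0.5, -0.5]
grip_width: 0.12
```

```bash
python3 - <<'E'
from h import *
p,d,m=wlook("c5",None,None,.012)
plan([537.1,-18.3,7],92.5)
E
```

```text
from [539.5 -19.   23.4] yaw 92.58 D [ -2.4   0.7 -16.4] dyaw -0.08 N 1 tilt [-0.     0.005 -1.   ] F [ 1.   0.2 -1. ] w 10.0 t 36.05
[0.01,-0.04,0.27,0.06,0.01,0.02]
```

View pics/c5.png

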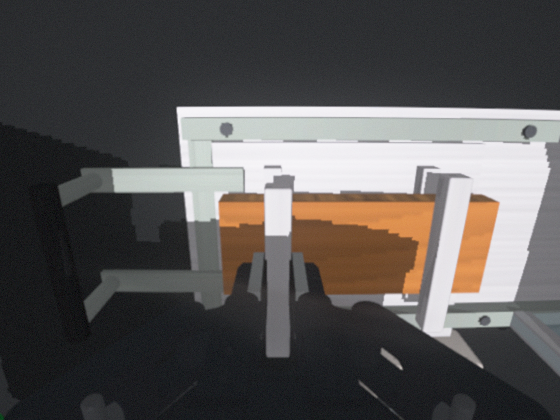

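Emit:
{"name": "carry_out", "arguments": {
  "increments": [0.01, -0.04, 0.12, 0.06, 0.01, 0.02, 0, 0, 0.08, 0, 0, 0, 0, 0, 0.03, 0, 0, 0, 0, 0, 0, 0, 0, 0]
}}

```text
time_s: 36.55
position: [0.5381, -0.0185, 0.0103]
tcp_rot: [[-0.044, 0.999, 0.002], [0.999, 0.044, 0.0], [0.0, 0.002, -1.0]]
ft_force: [0.8, -0.7, -1.0]
grip_width: 0.117
```

```bash
python3 - <<'E'
from h import *
plan([536.8,-18.3,7],92.5)
E
```

```text
from [538.1 -18.5  10.3] yaw 92.5 D [-1.3  0.2 -3.3] dyaw 0.0 N 1 tilt [ 0.     0.002 -1.   ] F [ 0.8 -0.7 -1. ] w 10.0 t 36.55
[0,-0.02,0.06,0.03,0,0]
```

Emit:
{"name": "carry_out", "arguments": {
  "increments": [0, -0.03, 0.04, 0.03, 0, 0, 0, 0, 0.03, 0, 0, 0, 0, 0, 0, 0, 0, 0]
}}

```text
time_s: 36.92
position: [0.5361, -0.0186, 0.0069]
tcp_rot: [[-0.044, 0.999, -0.001], [0.999, 0.044, 0.0], [0.0, -0.001, -1.0]]
ft_force: [-0.1, 0.9, 0.1]
grip_width: 0.117
```

Emit:
{"name": "carry_out", "arguments": {
  "increments": [0, 0, 0, 0, 0, 0, 0, 0, 0, 0, 0, 0, 0, 0, 0, 0, 0, 0],
  "hand": 32
}}

```text
time_s: 37.3
position: [0.5362, -0.0186, 0.0067]
tcp_rot: [[-0.044, 0.999, -0.001], [0.999, 0.044, 0.0], [0.0, -0.001, -1.0]]
ft_force: [-0.4, -0.8, -0.0]
grip_width: 0.377
```

Emit:
{"name": "carry_out", "arguments": {
  "increments": [0, 0, -0.2, 0, 0, 0, 0, 0, -0.6, 0, 0, 0, 0, 0, -0.7, 0, 0, 0, 0, 0, -0.7, 0, 0, 0, 0, 0, 0, 0, 0, 0]
}}

```text
time_s: 37.92
position: [0.5365, -0.0187, 0.1451]
tcp_rot: [[-0.044, 0.999, 0.0], [0.999, 0.044, 0.0], [0.0, 0.0, -1.0]]
ft_force: [0.6, -0.8, -0.4]
grip_width: 0.376
```

```bash
python3 - <<'E'
from h import *
p,d,m=wlook("c6",(0,0,130),(180,70,255),.052,amin=150,k=0,roi=(170,110,420,300))
p,_=r.get_image("scene");cv2.imwrite("pics/sc4.png",p[:,:,::-1])
for o in rects("scene",p,(3,120,100),(18,255,255),0.016,150): print(*o)
plan([440,370,150],176,23)
E
```

```text
[263. 246.] 524.8 -65.4 16.7 11.1 2.5
[328. 185.] 558.2 -33.3 222.5 179.1 2.7
[278. 230.] 558.0 -9.2 67.0 55.9 1.8
[377. 169.] 442.8 372.1 153.7 60.1 -3.7
from [534.1 -18.5 141.9] yaw 92.5 D [-94.1 388.5   8.1] dyaw 83.5 N 23 tilt [ 0.001 -0.006 -1.   ] F [-1.  -0.4 -0. ] w 31.7 t 38.02
[0.28,-0.06,-0.01,-0.07,-0.01,-0.73,  0.29,-0.04,-0.01,0,0,-0.73,  0.29,-0.02,-0.01,0,0,-0.73,  0.29,0,-0.01,0,0,-0.73,  0.29,0.02,-0.01,0,0,-0.73,  0.29,0.04,-0.01,0,0,-0.73,  0.28,0.05,-0.01,0,0,-0.73,  0.28,0.07,-0.01,0,0,-0.73,  0.28,0.09,-0.01,0,0,-0.73,  0.27,0.11,-0.01,0,0,-0.73]
[0.26,0.12,-0.01,0,0,-0.73,  0.25,0.14,-0.01,0,0,-0.73,  0.24,0.16,-0.01,0,0,-0.73,  0.23,0.17,-0.01,0,0,-0.73,  0.22,0.19,-0.01,0,0,-0.73,  0.21,0.2,-0.01,0,0,-0.73,  0.2,0.21,-0.01,0,0,-0.73,  0.18,0.22,-0.01,0,0,-0.73,  0.17,0.24,-0.01,0,0,-0.73,  0.15,0.25,-0.01,0,0,-0.73]
[0.14,0.25,-0.01,0,0,-0.73,  0.12,0.26,-0.01,0,0,-0.73,  0.1,0.27,-0.01,0,0,-0.73]
```

View pics/c6.png

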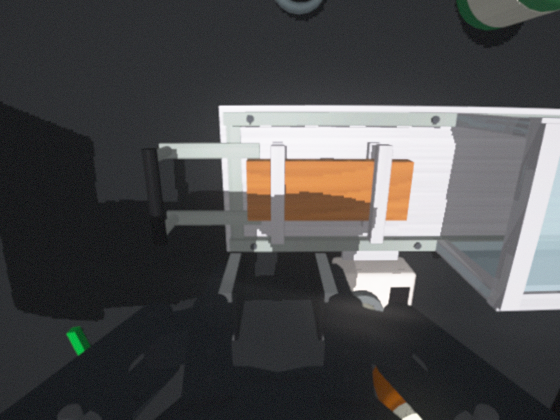

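Emit:
{"name": "carry_out", "arguments": {
  "increments": [0.28, -0.06, -0.02, -0.07, -0.01, -0.73, 0.29, -0.04, -0.02, 0, 0, -0.73, 0.29, -0.02, -0.02, 0, 0, -0.73, 0.29, 0, -0.02, 0, 0, -0.73, 0.29, 0.02, -0.02, 0, 0, -0.73, 0.29, 0.04, -0.02, 0, 0, -0.73, 0.28, 0.05, -0.02, 0, 0, -0.73, 0.28, 0.07, -0.02, 0, 0, -0.73, 0.28, 0.09, -0.02, 0, 0, -0.73, 0.27, 0.11, -0.02, 0, 0, -0.73],
  "hand": 80
}}

```text
time_s: 39.28
position: [0.4834, 0.1619, 0.1516]
tcp_rot: [[-0.664, 0.748, -0.006], [0.748, 0.664, 0.0], [0.004, -0.004, -1.0]]
ft_force: [-0.0, -0.6, 0.4]
grip_width: 0.931
```

Emit:
{"name": "carry_out", "arguments": {
  "increments": [0.26, 0.12, -0.01, 0, 0, -0.73, 0.25, 0.14, -0.01, 0, 0, -0.73, 0.24, 0.16, -0.01, 0, 0, -0.73, 0.23, 0.17, -0.01, 0, 0, -0.73, 0.22, 0.19, -0.01, 0, 0, -0.73, 0.21, 0.2, -0.01, 0, 0, -0.73, 0.2, 0.21, -0.01, 0, 0, -0.73, 0.18, 0.22, -0.01, 0, 0, -0.73, 0.17, 0.24, -0.01, 0, 0, -0.73, 0.15, 0.25, -0.01, 0, 0, -0.73]
}}

```text
time_s: 40.52
position: [0.4283, 0.3392, 0.1584]
tcp_rot: [[-0.987, 0.162, -0.006], [0.162, 0.987, 0.0], [0.006, -0.001, -1.0]]
ft_force: [-0.2, -0.0, 0.6]
grip_width: 0.94
```

Emit:
{"name": "carry_out", "arguments": {
  "increments": [0.14, 0.25, -0.01, 0, 0, -0.73, 0.12, 0.26, -0.01, 0, 0, -0.73, 0.1, 0.27, -0.01, 0, 0, -0.73, 0, 0, 0, 0, 0, 0, 0, 0, 0, 0, 0, 0]
}}

```text
time_s: 41.15
position: [0.4093, 0.3925, 0.1603]
tcp_rot: [[-0.999, -0.045, -0.006], [-0.045, 0.999, 0.0], [0.006, 0.0, -1.0]]
ft_force: [-0.0, -0.5, 0.1]
grip_width: 0.935
```

```bash
python3 - <<'E'
from h import *
p,d,m=wlook("q1",(3,110,90),(20,255,255),.016)
plan([440,370,30],176.3)
E
```

```text
[309. 286.] 536.7 430.0 304.4 140.4 34.0
from [409.4 392.4 160.3] yaw -177.42 D [  30.6  -22.4 -130.3] dyaw -6.28 N 3 tilt [ 0.006  0.001 -1.   ] F [-0.8  0.2  0.5] w 80.5 t 41.2
[-0.16,-0.13,0.72,0.01,-0.07,0.42,  -0.17,-0.13,0.72,0,0,0.42,  -0.17,-0.12,0.72,0,0,0.42]
```

View pics/q1.png

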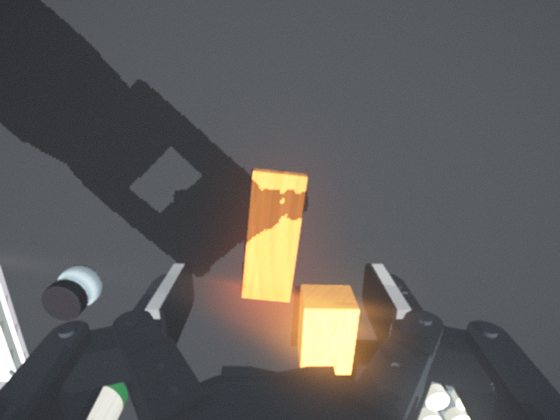

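```bash
python3 - <<'E'
from h import *
import pickle; m=pickle.load(open("pics/q1.pkl","rb"))
for q in((302,287),(352,287)): print(onz("wrist",q,.05,m)*1000)
C=np.array([onz("wrist",q,.016,m)[:2]*1000 for q in((254,171),(307,175),(291,302),(243,299))]);print(C.round(1),C.mean(0),np.linalg.norm(C[0]-C[1]),np.linalg.norm(C[1]-C[2]))
e=(C[0]+C[1]-C[2]-C[3])/2; print(np.degrees(np.arctan2(e[1],e[0])))
E
```

```text
[508.40300502 422.39105885  50.        ]
[506.31434934 473.81106029  50.        ]
[[397.1 368.3]
 [398.8 422.4]
 [550.1 414.9]
 [548.6 358.9]] [473.66647518 391.13723422] 54.090022543098634 151.5040534857083
176.80260338760002
```

Emit:
{"name": "carry_out", "arguments": {
  "increments": [-0.16, -0.13, 0.65, 0.01, -0.07, 0.42, -0.17, -0.13, 0.7, 0, 0, 0.42, -0.17, -0.12, 0.7, 0, 0, 0.42, 0, 0, 0, 0, 0, 0, 0, 0, 0, 0, 0, 0]
}}

```text
time_s: 41.82
position: [0.4427, 0.3687, 0.0371]
tcp_rot: [[-0.997, 0.072, 0.004], [0.072, 0.997, 0.002], [-0.003, 0.003, -1.0]]
ft_force: [-0.1, -0.5, 0.7]
grip_width: 0.937
```

```bash
python3 - <<'E'
from h import *
p,d,m=wlook("q2",(3,110,90),(20,255,255),.016)
plan([440,370,-20],176.3)
E
```

```text
[315. 273.] 485.2 390.9 179.3 109.0 -5.5
from [442.5 368.7  37.1] yaw 175.9 D [ -2.5   1.3 -57.1] dyaw 0.4 N 2 tilt [-0.004  0.003 -1.   ] F [-0.6 -0.  -0.5] w 79.8 t 41.88
[0.02,0.01,0.48,0.03,0.04,-0.04,  0.02,0.01,0.48,0,0,-0.04]
```

View pics/q2.png

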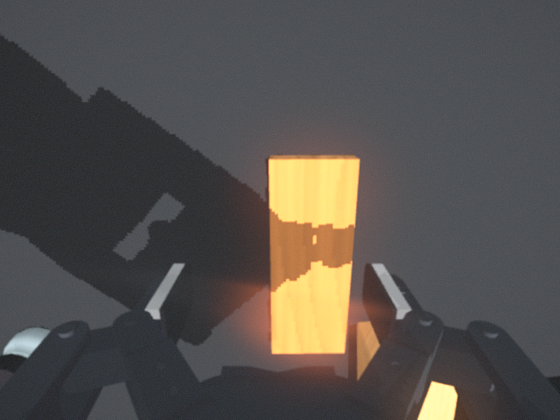

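```bash
cat >> h.py <<'E'
def quad(name,Q,z=.016):
    import pickle; m=pickle.load(open(f"pics/{name}.pkl","rb"))
    C=np.array([onz("wrist",q,z,m)[:2]*1000 for q in Q]);e=(C[0]+C[1]-C[2]-C[3])/2
    print(C.round(1).tolist(),"ctr",C.mean(0).round(1),"w",np.linalg.norm(C[0]-C[1]).round(1),"l",np.linalg.norm(e).round(1),"yaw",np.degrees(np.arctan2(e[1],e[0])).round(2)); return C.mean(0)
E
python3 - <<'E'
from h import *
quad("q2",((269,158),(358,158),(347,353),(273,353)))
plan([470,391,20],176.6)
E
```

```text
[[396.0, 367.1], [399.9, 422.0], [550.9, 415.1], [546.3, 358.0]] ctr [473.3 390.5] w 55.1 l 150.9 yaw 176.97
from [442.5 368.7  37.1] yaw 175.9 D [ 27.5  22.3 -17.1] dyaw 0.7 N 1 tilt [-0.004  0.003 -1.   ] F [-0.6 -0.  -0.5] w 79.8 t 41.88
[-0.43,0.4,0.29,0.03,0.04,-0.14]
```

Emit:
{"name": "carry_out", "arguments": {
  "increments": [-0.25, 0.2, 0, 0.03, 0.04, -0.14, -0.18, 0.18, 0, 0, 0, 0, 0, 0, 0, 0, 0, 0, 0, 0, 0, 0, 0, 0]
}}

```text
time_s: 42.38
position: [0.4714, 0.3926, 0.0427]
tcp_rot: [[-0.998, 0.057, 0.005], [0.057, 0.998, 0.004], [-0.005, 0.004, -1.0]]
ft_force: [0.1, 0.6, -0.3]
grip_width: 0.937
```

```bash
python3 - <<'E'
from h import *
p,d,m=wlook("q3",None,None,.016)
plan([470,390.7,-15],176.9)
E
```

```text
from [471.5 392.7  42.8] yaw 176.71 D [ -1.5  -2.  -57.8] dyaw 0.19 N 2 tilt [-0.005  0.005 -1.   ] F [-0.2 -0.3 -0.8] w 80.2 t 42.42
[0.01,-0.02,0.48,0.05,0.06,-0.02,  0.01,-0.02,0.48,0,0,-0.02]
```

View pics/q3.png

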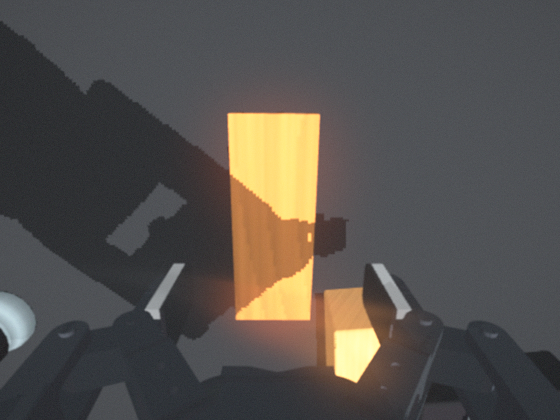

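```bash
python3 - <<'E'
from h import *
quad("q3",((228,114),(320,114),(311,320),(237,320)))
E
```

```text
[[397.3, 367.0], [400.5, 423.0], [550.8, 413.9], [547.4, 357.8]] ctr [474.  390.4] w 56.1 l 150.4 yaw 176.51
```

Emit:
{"name": "carry_out", "arguments": {
  "increments": [0.01, -0.01, 0.35, 0.05, 0.06, -0.02, 0.02, -0.02, 0.35, 0, 0, -0.02, 0, 0, 0.2, 0, 0, 0, 0, 0, 0, 0, 0, 0],
  "hand": 74
}}

```text
time_s: 42.92
position: [0.4674, 0.3893, -0.0161]
tcp_rot: [[-0.999, 0.054, -0.004], [0.054, 0.999, -0.002], [0.004, -0.003, -1.0]]
ft_force: [-0.2, 0.3, 0.5]
grip_width: 0.863
```

```bash
python3 - <<'E'
from h import *
plan([470,391,-39],176.9)
E
```

```text
from [467.4 389.3 -16.1] yaw 176.93 D [  2.6   1.7 -22.9] dyaw -0.03 N 1 tilt [ 0.004 -0.003 -1.   ] F [-0.2  0.3  0.5] w 73.7 t 42.92
[-0.04,0.03,0.38,-0.03,-0.04,0.01]
```

Emit:
{"name": "carry_out", "arguments": {
  "increments": [-0.04, 0.02, 0.2, -0.03, -0.04, 0.03, 0, 0, 0.14, 0, 0, 0, 0, 0, 0, 0, 0, 0, 0, 0, 0, 0, 0, 0]
}}

```text
time_s: 43.42
position: [0.4705, 0.3909, -0.0375]
tcp_rot: [[-0.998, 0.056, 0.001], [0.056, 0.998, 0.001], [-0.001, 0.001, -1.0]]
ft_force: [0.1, -0.1, -0.6]
grip_width: 0.865
```

```bash
python3 - <<'E'
from h import *
plan([470,390.5,-39],176.7)
E
```

```text
from [470.5 390.9 -37.5] yaw 176.76 D [-0.5 -0.4 -1.5] dyaw -0.06 N 1 tilt [-0.001  0.001 -1.   ] F [ 0.1 -0.1 -0.6] w 73.8 t 43.42
[0.01,-0.01,0.03,0.01,0.01,0.01]
```

Emit:
{"name": "carry_out", "arguments": {
  "increments": [0, 0, 0.02, 0.01, 0.01, 0, 0, 0, 0, 0, 0, 0, 0, 0, 0, 0, 0, 0, 0, 0, 0, 0, 0, 0],
  "hand": 40,
  "force": 60
}}

```text
time_s: 43.92
position: [0.4713, 0.3915, -0.0374]
tcp_rot: [[-0.998, 0.056, 0.002], [0.056, 0.998, 0.001], [-0.002, 0.001, -1.0]]
ft_force: [0.3, 0.1, -1.0]
grip_width: 0.64
```

```bash
python3 - <<'E'
from h import *
p,d,m=wlook("q4",None,None,.016)
plan([470,390.5,120],176.7)
E
```

```text
from [471.3 391.4 -37.4] yaw 176.77 D [ -1.3  -0.9 157.4] dyaw -0.07 N 4 tilt [-0.002  0.001 -1.   ] F [ 0.2  0.  -0.5] w 54.7 t 43.98
[0.01,0,-0.66,0.02,0.02,0,  0.01,0,-0.66,0,0,0,  0.01,0,-0.66,0,0,0,  0.01,0,-0.66,0,0,0]
```

View pics/q4.png

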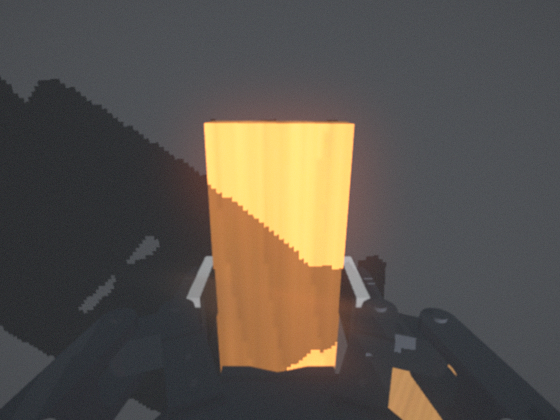

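```bash
python3 - <<'E'
from h import *
import pickle
s=r.sense();R=np.array(s["tcp_rot"]);t=np.array(s["position"])
m=pickle.load(open("pics/q4.pkl","rb"))
for q in((206,123),(354,123)): print(R.T@(onz("wrist",q,.016,m)-t)*1000)
E
```

```text
[ 72.28782472 -26.3797199  -53.52895577]
[ 72.29286302  28.83659861 -53.45380063]
```

Emit:
{"name": "carry_out", "arguments": {
  "increments": [0, 0, -0.3, 0.02, 0.02, 0, 0, 0, -0.6, 0, 0, 0, 0, 0, -0.7, 0, 0, 0, 0, 0, -0.7, 0, 0, 0, 0, 0, 0, 0, 0, 0],
  "force": 75
}}

```text
time_s: 44.6
position: [0.4713, 0.3916, 0.1084]
tcp_rot: [[-0.998, 0.056, -0.0], [0.056, 0.998, -0.0], [-0.0, -0.0, -1.0]]
ft_force: [-0.2, 0.4, -0.8]
grip_width: 0.635
```

```bash
python3 - <<'E'
from h import *
plan([580,-15,110],182.5,10)
E
```

```text
from [471.3 391.6 108.4] yaw 176.76 D [ 108.7 -406.6    1.6] dyaw 5.74 N 10 tilt [-0. -0. -1.] F [-0.2  0.4 -0.8] w 54.3 t 44.6
[-0.22,-0.67,0,0,0,-0.11,  -0.21,-0.67,0,0,0,-0.11,  -0.21,-0.67,0,0,0,-0.11,  -0.2,-0.67,0,0,0,-0.11,  -0.19,-0.67,0,0,0,-0.11,  -0.19,-0.68,0,0,0,-0.11,  -0.18,-0.68,0,0,0,-0.11,  -0.17,-0.68,0,0,0,-0.11,  -0.17,-0.68,0,0,0,-0.11,  -0.16,-0.68,0,0,0,-0.11]
```

Emit:
{"name": "carry_out", "arguments": {
  "increments": [-0.22, -0.67, 0, 0, 0, -0.11, -0.21, -0.67, 0, 0, 0, -0.11, -0.21, -0.67, 0, 0, 0, -0.11, -0.2, -0.67, 0, 0, 0, -0.11, -0.19, -0.67, 0, 0, 0, -0.11, -0.19, -0.68, 0, 0, 0, -0.11, -0.18, -0.68, 0, 0, 0, -0.11, -0.17, -0.68, 0, 0, 0, -0.11, -0.17, -0.6, 0, 0, 0, -0.11, 0, 0, 0, 0, 0, 0]
}}

```text
time_s: 45.85
position: [0.5677, 0.0189, 0.1068]
tcp_rot: [[-0.999, -0.035, -0.006], [-0.035, 0.999, -0.001], [0.006, -0.001, -1.0]]
ft_force: [-0.9, 0.5, -0.7]
grip_width: 0.633
```

```bash
python3 - <<'E'
from h import *
p,d,m=wlook("q5",None,None,.016)
plan([579.3,-14.8,80],182.5)
E
```

```text
from [567.1  20.  106.7] yaw -177.96 D [ 12.2 -34.8 -26.7] dyaw 0.46 N 1 tilt [ 0.007 -0.    -1.   ] F [0.7 0.4 0.4] w 54.4 t 45.9
[-0.18,-0.59,0.45,0,-0.08,-0.09]
```

View pics/q5.png

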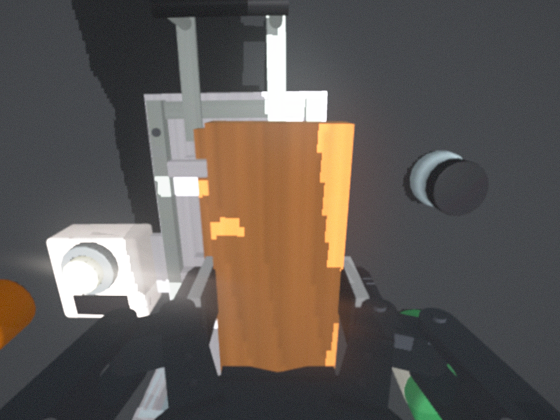

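Emit:
{"name": "carry_out", "arguments": {
  "increments": [-0.1, -0.3, 0.1, 0, -0.08, -0.09, -0.1, -0.28, 0.3, 0, 0, 0, 0, 0, 0.4, 0, 0, 0, 0, 0, 0, 0, 0, 0]
}}

```text
time_s: 46.4
position: [0.5787, -0.0124, 0.0552]
tcp_rot: [[-0.999, -0.046, -0.004], [-0.046, 0.999, 0.001], [0.004, 0.001, -1.0]]
ft_force: [-0.2, -0.0, -0.7]
grip_width: 0.63
```

```bash
python3 - <<'E'
from h import *
p,d,m=wlook("q6",None,None,.016)
plan([579.3,-14.8,30],182.5,2)
E
```

```text
from [579.6 -12.4  56.3] yaw -177.36 D [ -0.3  -2.4 -26.3] dyaw -0.14 N 2 tilt [ 0.002  0.001 -1.   ] F [-0.4 -0.8 -0.9] w 54.3 t 46.45
[0,-0.02,0.22,0.01,-0.02,0.01,  0,-0.02,0.22,0,0,0.01]
```

View pics/q6.png

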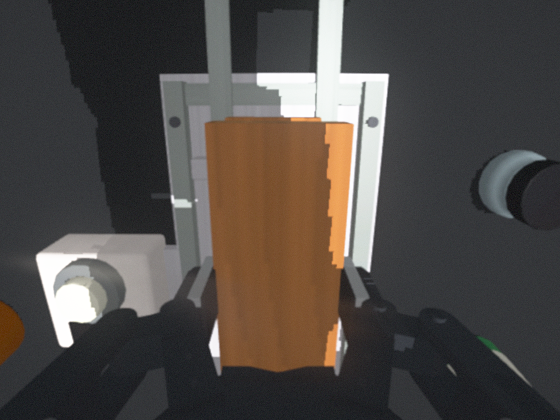

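Emit:
{"name": "carry_out", "arguments": {
  "increments": [0, -0.02, 0.22, 0.01, -0.02, 0.01, 0, -0.02, 0.22, 0, 0, 0.01, 0, 0, 0, 0, 0, 0, 0, 0, 0, 0, 0, 0]
}}

```text
time_s: 46.95
position: [0.5806, -0.0142, 0.0291]
tcp_rot: [[-0.999, -0.045, 0.002], [-0.045, 0.999, -0.0], [-0.002, -0.0, -1.0]]
ft_force: [-0.2, -1.5, -1.7]
grip_width: 0.636
```

```bash
python3 - <<'E'
from h import *
plan([579.3,-14.8,14.6],182.5,1)
E
```

```text
from [580.6 -14.2  29.1] yaw -177.41 D [ -1.3  -0.6 -14.5] dyaw -0.09 N 1 tilt [-0.002 -0.    -1.   ] F [-0.2 -1.5 -1.7] w 54.3 t 46.95
[0.02,-0.01,0.24,0,0.02,0.02]
```

Emit:
{"name": "carry_out", "arguments": {
  "increments": [0.02, -0.01, 0.1, 0, 0.02, 0.02, 0.01, 0, 0.08, 0, 0, 0, 0, 0, 0.03, 0, 0, 0, 0, 0, 0, 0, 0, 0]
}}

```text
time_s: 47.45
position: [0.5792, -0.015, 0.0163]
tcp_rot: [[-0.999, -0.043, 0.001], [-0.043, 0.999, -0.0], [-0.001, -0.001, -1.0]]
ft_force: [0.1, 1.0, -0.8]
grip_width: 0.639
```

```bash
python3 - <<'E'
from h import *
plan([579.3,-14.8,14.6],182.5,1)
E
```

```text
from [579.2 -15.   16.3] yaw -177.52 D [ 0.1  0.2 -1.7] dyaw 0.02 N 1 tilt [-0.001 -0.001 -1.   ] F [ 0.1  1.  -0.8] w 54.6 t 47.45
[0,0,0.03,-0.01,0.01,0]
```

Emit:
{"name": "carry_out", "arguments": {
  "increments": [0, 0, 0.03, 0, 0.01, 0, 0, 0, 0.01, 0, 0, 0, 0, 0, 0, 0, 0, 0]
}}

```text
time_s: 47.82
position: [0.5796, -0.015, 0.0146]
tcp_rot: [[-0.999, -0.043, 0.001], [-0.043, 0.999, -0.001], [-0.001, -0.001, -1.0]]
ft_force: [-0.4, 0.2, -1.0]
grip_width: 0.632
```

Emit:
{"name": "carry_out", "arguments": {
  "increments": [0, 0, 0, 0, 0, 0, 0, 0, 0, 0, 0, 0, 0, 0, 0, 0, 0, 0],
  "hand": 72
}}

```text
time_s: 48.2
position: [0.5799, -0.015, 0.0147]
tcp_rot: [[-0.999, -0.043, 0.002], [-0.043, 0.999, -0.001], [-0.002, -0.001, -1.0]]
ft_force: [-0.1, -0.7, 0.5]
grip_width: 0.841
```

Emit:
{"name": "carry_out", "arguments": {
  "increments": [0, 0, -0.3, 0, 0, 0, 0, 0, -0.7, 0, 0, 0, 0, 0, -0.7, 0, 0, 0, 0, 0, -0.7, 0, 0, 0, 0, 0, 0, 0, 0, 0]
}}

```text
time_s: 48.82
position: [0.5804, -0.0149, 0.1677]
tcp_rot: [[-0.999, -0.043, 0.004], [-0.043, 0.999, -0.001], [-0.004, -0.001, -1.0]]
ft_force: [-0.0, -0.3, -0.5]
grip_width: 0.84
```

```bash
python3 - <<'E'
from h import *
p,d,m=wlook("q7",(3,100,70),(20,255,255),.068,roi=(150,0,420,300))
plan([435,-21.7,140],92.5,18)
for n in("side","scene"):
    p,_=r.get_image(n);cv2.imwrite(f"pics/{n}5.png",p[:,:,::-1])
E
```

```text
[278. 188.] 582.0 -14.4 149.2 55.0 2.0
from [579.1 -14.9 165.8] yaw -177.52 D [-144.1   -6.8  -25.8] dyaw -89.98 N 18 tilt [-0.001 -0.001 -1.   ] F [-0.1  1.5 -0.1] w 72.1 t 48.88
[0.13,0,0.02,-0.01,0.01,1,  0.13,-0.01,0.02,0,0,1,  0.13,-0.02,0.02,0,0,1,  0.13,-0.04,0.02,0,0,1,  0.13,-0.05,0.02,0,0,1,  0.12,-0.06,0.02,0,0,1,  0.12,-0.07,0.02,0,0,1,  0.11,-0.08,0.02,0,0,1,  0.1,-0.09,0.02,0,0,1,  0.09,-0.09,0.02,0,0,1]
[0.09,-0.1,0.02,0,0,1,  0.08,-0.11,0.02,0,0,1,  0.07,-0.12,0.02,0,0,1,  0.06,-0.12,0.02,0,0,1,  0.05,-0.13,0.02,0,0,1,  0.03,-0.13,0.02,0,0,1,  0.02,-0.13,0.02,0,0,1,  0.01,-0.13,0.02,0,0,1]
```

View pics/q7.png

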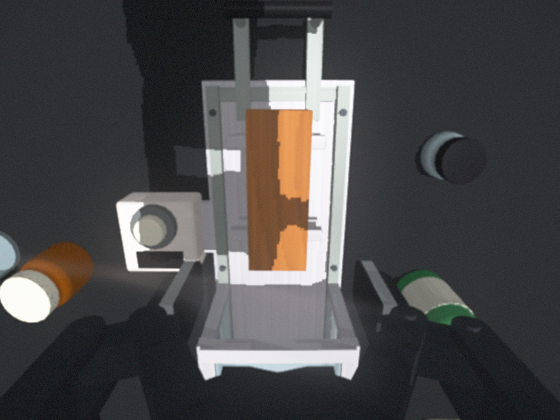

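View pics/side5.png

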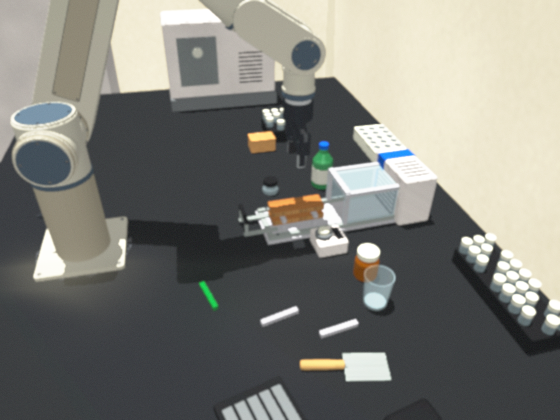

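Emit:
{"name": "carry_out", "arguments": {
  "increments": [0.13, 0, -0.02, -0.01, 0.01, 1, 0.13, -0.01, -0.02, 0, 0, 1, 0.13, -0.02, -0.02, 0, 0, 1, 0.13, -0.04, -0.02, 0, 0, 1, 0.13, -0.05, -0.02, 0, 0, 1, 0.12, -0.06, -0.02, 0, 0, 1, 0.12, -0.07, -0.02, 0, 0, 1, 0.11, -0.08, -0.02, 0, 0, 1, 0.1, -0.09, -0.02, 0, 0, 1, 0.09, -0.09, -0.02, 0, 0, 1],
  "hand": 50
}}

```text
time_s: 50.22
position: [0.4823, -0.0176, 0.1607]
tcp_rot: [[-0.653, 0.756, -0.038], [0.757, 0.654, 0.002], [0.027, -0.027, -0.999]]
ft_force: [-0.2, -0.8, 0.2]
grip_width: 0.586
```

Emit:
{"name": "carry_out", "arguments": {
  "increments": [0.09, -0.1, 0, 0, 0, 1, 0.08, -0.11, 0, 0, 0, 1, 0.07, -0.12, 0, 0, 0, 1, 0.06, -0.12, 0, 0, 0, 1, 0.05, -0.13, 0, 0, 0, 1, 0.03, -0.13, 0, 0, 0, 1, 0.02, -0.13, 0, 0, 0, 1, 0.01, -0.13, 0, 0, 0, 1, 0, 0, 0, 0, 0, 0]
}}

```text
time_s: 51.35
position: [0.4037, -0.0169, 0.152]
tcp_rot: [[0.009, 0.998, -0.068], [1.0, -0.009, 0.004], [0.004, -0.068, -0.998]]
ft_force: [0.5, 0.1, -0.5]
grip_width: 0.588
```

```bash
python3 - <<'E'
from h import *
p,d,m=wlook("h1",None,None,.068)
plan([432,-22,60],92.5)
E
```

```text
from [404.2 -16.9 152. ] yaw 89.55 D [ 27.8  -5.1 -92. ] dyaw 2.95 N 2 tilt [ 0.004 -0.067 -0.998] F [-0.5  0.7  0.2] w 50.1 t 51.4
[-0.04,0.23,0.77,-0.77,-0.04,-0.3,  -0.05,0.23,0.77,0,0,-0.3]
```

View pics/h1.png

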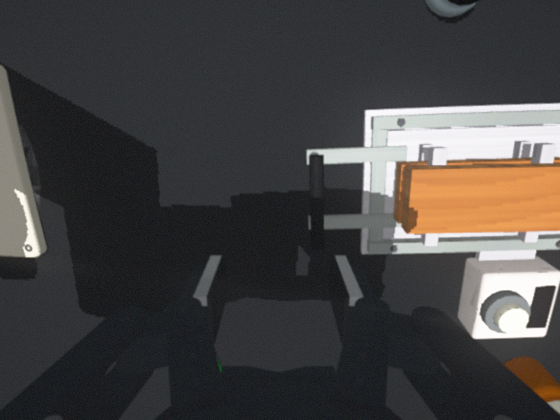

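Level and shift before descending.

Emit:
{"name": "carry_out", "arguments": {
  "increments": [-0.04, 0.23, 0, -0.77, -0.04, -0.3, -0.05, 0.23, 0.3, 0, 0, -0.3, 0, 0, 0.5, 0, 0, 0, 0, 0, 0, 0, 0, 0]
}}

```text
time_s: 51.9
position: [0.4334, -0.0222, 0.1008]
tcp_rot: [[-0.054, 0.999, 0.001], [0.999, 0.054, 0.001], [0.001, 0.001, -1.0]]
ft_force: [-0.4, 0.6, 0.6]
grip_width: 0.586
```

```bash
python3 - <<'E'
from h import *
p,d,m=wlook("h2",None,None,.068)
plan([432,-22,50],92.5)
E
```

```text
from [434.7 -22.3 102. ] yaw 93.06 D [ -2.7   0.3 -52. ] dyaw -0.56 N 2 tilt [ 0.001  0.003 -1.   ] F [ 1.  -0.5 -0.1] w 49.6 t 51.95
[0,-0.02,0.43,0.04,-0.01,0.06,  0,-0.02,0.43,0,0,0.06]
```

View pics/h2.png

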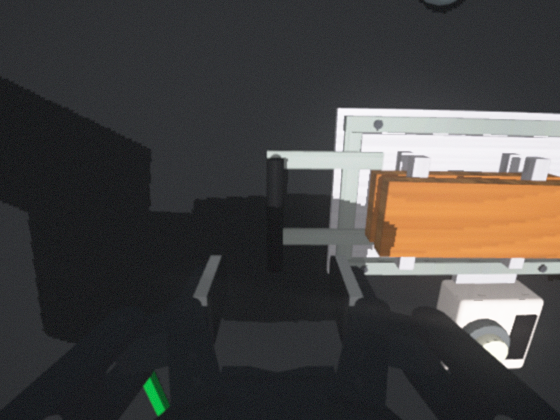

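Emit:
{"name": "carry_out", "arguments": {
  "increments": [0, -0.02, 0.4, 0.04, -0.01, 0.06, 0, -0.02, 0.5, 0, 0, 0.03, 0, 0, 0.4, 0, 0, 0, 0, 0, 0, 0, 0, 0]
}}

```text
time_s: 52.45
position: [0.4373, -0.0226, 0.0263]
tcp_rot: [[-0.049, 0.999, 0.007], [0.999, 0.049, -0.001], [-0.001, 0.007, -1.0]]
ft_force: [0.5, -0.9, 0.1]
grip_width: 0.583
```

```bash
python3 - <<'E'
from h import *
plan([432,-22,6],92.5)
E
```

```text
from [437.3 -22.6  26.3] yaw 92.78 D [ -5.3   0.6 -20.3] dyaw -0.28 N 1 tilt [-0.001  0.007 -1.   ] F [ 0.5 -0.9  0.1] w 49.8 t 52.45
[0.01,-0.09,0.34,0.09,0.01,0.06]
```

Emit:
{"name": "carry_out", "arguments": {
  "increments": [0.01, -0.09, 0.15, 0.09, 0.01, 0.06, 0, 0, 0.18, 0, 0, 0, 0, 0, 0, 0, 0, 0]
}}

```text
time_s: 52.82
position: [0.4338, -0.0224, 0.0078]
tcp_rot: [[-0.043, 0.999, 0.003], [0.999, 0.043, -0.0], [-0.001, 0.003, -1.0]]
ft_force: [0.6, 0.7, 0.3]
grip_width: 0.585
```

Emit:
{"name": "carry_out", "arguments": {
  "increments": [0, 0, 0, 0.02, 0, 0, 0, 0, 0, 0, 0, 0, 0, 0, 0, 0, 0, 0, 0, 0, 0, 0, 0, 0],
  "hand": 0,
  "force": 50
}}

```text
time_s: 53.32
position: [0.4335, -0.0224, 0.0084]
tcp_rot: [[-0.044, 0.999, 0.001], [0.999, 0.044, -0.001], [-0.001, 0.001, -1.0]]
ft_force: [1.0, -0.8, -2.2]
grip_width: 0.122
```

```bash
python3 - <<'E'
from h import *
plan([632,-12.8,6],92.5,14)
E
```

```text
from [433.5 -22.4   8.4] yaw 92.5 D [198.5   9.6  -2.4] dyaw -0.0 N 14 tilt [-0.001  0.001 -1.   ] F [ 1.  -0.8 -2.2] w 10.4 t 53.33
[0,0.24,0,0.01,0.01,0,  0,0.24,0,0,0,0,  0,0.24,0,0,0,0,  0,0.24,0,0,0,0,  0,0.24,0,0,0,0,  0,0.24,0,0,0,0,  0,0.24,0,0,0,0,  0,0.24,0,0,0,0,  0,0.24,0,0,0,0,  0,0.24,0,0,0,0]
[0,0.24,0,0,0,0,  0,0.24,0,0,0,0,  0,0.24,0,0,0,0,  0,0.24,0,0,0,0]
```

Emit:
{"name": "carry_out", "arguments": {
  "increments": [0, 0.05, 0, 0, 0, 0, 0, 0.08, 0, 0, 0, 0, 0, 0.12, 0, 0, 0, 0, 0, 0.14, 0, 0, 0, 0, 0, 0.14, 0, 0, 0, 0, 0, 0.14, 0, 0, 0, 0, 0, 0.14, 0, 0, 0, 0, 0, 0.14, 0, 0, 0, 0, 0, 0.12, 0, 0, 0, 0, 0, 0.08, 0, 0, 0, 0]
}}

```text
time_s: 54.58
position: [0.4488, -0.0186, 0.0058]
tcp_rot: [[-0.044, 0.994, -0.101], [0.999, 0.045, 0.002], [0.007, -0.101, -0.995]]
ft_force: [-13.8, -4.4, 23.3]
grip_width: 0.121
```

```bash
python3 - <<'E'
from h import *
p,d,m=wlook("h3",None,None,.068)
plan([632,-12.8,8],92.5,14)
E
```

```text
from [448.9 -18.6   5.8] yaw 92.54 D [183.1   5.8   2.2] dyaw -0.04 N 14 tilt [ 0.007 -0.101 -0.995] F [-15.7  -3.7  24. ] w 10.0 t 54.62
[0,0.22,0,-1.16,-0.08,0,  0,0.22,0,0,0,0,  0,0.22,0,0,0,0,  0,0.22,0,0,0,0,  0,0.22,0,0,0,0,  0,0.22,0,0,0,0,  0,0.22,0,0,0,0,  0,0.22,0,0,0,0,  0,0.22,0,0,0,0,  0,0.22,0,0,0,0]
[0,0.22,0,0,0,0,  0,0.22,0,0,0,0,  0,0.22,0,0,0,0,  0,0.22,0,0,0,0]
```

View pics/h3.png

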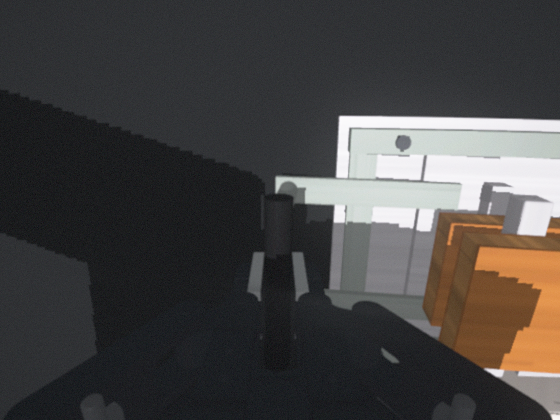

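Emit:
{"name": "carry_out", "arguments": {
  "increments": [0, 0.06, -0.02, -0.5, -0.04, 0, 0, 0.06, -0.02, -0.5, -0.04, 0, 0, 0.03, 0, -0.2, 0, 0, 0, 0, 0, 0, 0, 0]
}}

```text
time_s: 55.12
position: [0.4555, -0.0186, 0.0081]
tcp_rot: [[-0.044, 0.999, 0.001], [0.999, 0.044, -0.0], [-0.0, 0.001, -1.0]]
ft_force: [-1.0, 0.2, 3.0]
grip_width: 0.119
```

```bash
python3 - <<'E'
from h import *
plan([632,-12.8,8],92.5,14)
E
```

```text
from [455.5 -18.6   8.1] yaw 92.52 D [ 1.765e+02  5.800e+00 -1.000e-01] dyaw -0.02 N 14 tilt [-0.     0.001 -1.   ] F [-1.   0.2  3. ] w 10.1 t 55.12
[0,0.21,0,0.01,0,0,  0,0.21,0,0,0,0,  0,0.21,0,0,0,0,  0,0.21,0,0,0,0,  0,0.21,0,0,0,0,  0,0.21,0,0,0,0,  0,0.21,0,0,0,0,  0,0.21,0,0,0,0,  0,0.21,0,0,0,0,  0,0.21,0,0,0,0]
[0,0.21,0,0,0,0,  0,0.21,0,0,0,0,  0,0.21,0,0,0,0,  0,0.21,0,0,0,0]
```

Emit:
{"name": "carry_out", "arguments": {
  "increments": [0, 0.12, 0, -0.08, 0, 0, 0, 0.2, 0, -0.12, 0, 0, 0, 0.2, 0, -0.12, 0, 0, 0, 0.2, 0, -0.12, 0, 0, 0, 0.15, 0, -0.12, 0, 0, 0, 0, 0, -0.05, 0, 0]
}}

```text
time_s: 55.88
position: [0.4735, -0.0174, 0.0071]
tcp_rot: [[-0.046, 0.999, -0.015], [0.999, 0.046, 0.003], [0.004, -0.015, -1.0]]
ft_force: [5.4, -1.2, 0.5]
grip_width: 0.121
```

```bash
python3 - <<'E'
from h import *
plan([632,-12.8,8],92.5,14)
E
```

```text
from [473.5 -17.4   7.1] yaw 92.64 D [158.5   4.6   0.9] dyaw -0.14 N 14 tilt [ 0.004 -0.015 -1.   ] F [ 5.4 -1.2  0.5] w 10.4 t 55.88
[0,0.19,0,-0.17,-0.04,0,  0,0.19,0,0,0,0,  0,0.19,0,0,0,0,  0,0.19,0,0,0,0,  0,0.19,0,0,0,0,  0,0.19,0,0,0,0,  0,0.19,0,0,0,0,  0,0.19,0,0,0,0,  0,0.19,0,0,0,0,  0,0.19,0,0,0,0]
[0,0.19,0,0,0,0,  0,0.19,0,0,0,0,  0,0.19,0,0,0,0,  0,0.19,0,0,0,0]
```

Emit:
{"name": "carry_out", "arguments": {
  "increments": [0, 0.2, 0, -0.2, -0.02, 0, 0, 0.28, -0.01, -0.18, 0, 0, 0, 0.28, -0.01, -0.18, 0, 0, 0, 0.28, 0, -0.18, 0, 0, 0, 0.28, 0, -0.18, 0, 0, 0, 0.28, 0, -0.18, 0, 0, 0, 0.28, 0, -0.18, 0, 0, 0, 0.15, 0, -0.15, 0, 0]
}}

```text
time_s: 56.88
position: [0.4844, -0.0159, 0.0067]
tcp_rot: [[-0.052, 0.993, -0.107], [0.999, 0.052, 0.006], [0.011, -0.106, -0.994]]
ft_force: [-18.1, -4.7, 29.0]
grip_width: 0.118
```

```bash
python3 - <<'E'
from h import *
plan([632,-12.8,8],92.5,14)
p,d,m=wlook("h4",None,None,.068)
E
```

```text
from [484.4 -15.9   6.7] yaw 92.96 D [147.6   3.1   1.3] dyaw -0.46 N 14 tilt [ 0.011 -0.106 -0.994] F [-18.1  -4.7  29. ] w 10.0 t 56.88
[-0.01,0.18,0,-1.22,-0.13,0.01,  -0.01,0.18,0,0,0,0.01,  -0.01,0.18,0,0,0,0.01,  -0.01,0.18,0,0,0,0.01,  -0.01,0.18,0,0,0,0.01,  0,0.18,0,0,0,0.01,  0,0.18,0,0,0,0.01,  0,0.18,0,0,0,0.01,  0,0.18,0,0,0,0.01,  0,0.18,0,0,0,0.01]
[0,0.18,0,0,0,0.01,  0,0.18,0,0,0,0.01,  0,0.18,0,0,0,0.01,  0,0.18,0,0,0,0.01]
```

View pics/h4.png

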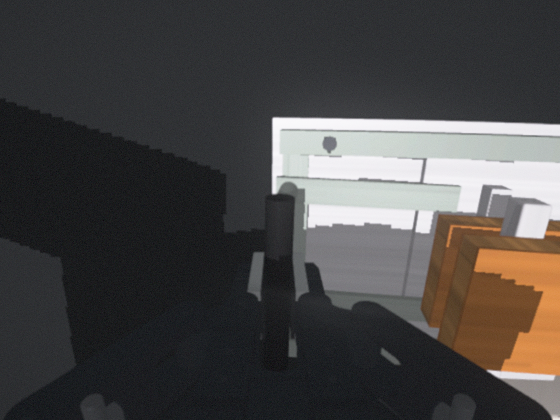

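Emit:
{"name": "carry_out", "arguments": {
  "increments": [0, 0.06, -0.02, -0.5, -0.05, 0.05, 0, 0.08, -0.02, -0.5, -0.05, 0.05, 0, 0.1, -0.01, -0.3, 0, 0, 0, 0.2, -0.01, -0.2, 0, 0, 0, 0.2, 0, -0.2, 0, 0, 0, 0.2, 0, -0.2, 0, 0, 0, 0, 0, -0.1, 0, 0]
}}

```text
time_s: 57.8
position: [0.5195, -0.0152, 0.0061]
tcp_rot: [[-0.044, 0.998, 0.036], [0.999, 0.044, 0.004], [0.003, 0.036, -0.999]]
ft_force: [4.1, -0.8, -2.0]
grip_width: 0.119
```

```bash
python3 - <<'E'
from h import *
plan([632,-12.8,8],92.5,1)
E
```

```text
from [519.5 -15.2   6.1] yaw 92.5 D [112.5   2.4   1.9] dyaw -0.0 N 1 tilt [ 0.003  0.036 -0.999] F [ 4.1 -0.8 -2. ] w 10.2 t 57.8
[-0.04,1.87,-0.03,0.42,-0.03,0]
```

Emit:
{"name": "carry_out", "arguments": {
  "increments": [0, 0.15, -0.01, 0.1, -0.02, 0, 0, 0.2, -0.01, 0, 0, 0, 0, 0.2, 0, -0.12, 0, 0, 0, 0.2, 0, -0.16, 0, 0, 0, 0.2, 0, -0.16, 0, 0, 0, 0.1, 0, -0.1, 0, 0]
}}

```text
time_s: 58.55
position: [0.5637, -0.0133, 0.0048]
tcp_rot: [[-0.045, 0.998, 0.032], [0.999, 0.045, 0.003], [0.002, 0.032, -0.999]]
ft_force: [-10.7, -2.3, 9.9]
grip_width: 0.115
```

```bash
python3 - <<'E'
from h import *
plan([632,-12.8,8],92.5,1)
E
```

```text
from [563.7 -13.3   4.8] yaw 92.58 D [68.3  0.5  3.2] dyaw -0.08 N 1 tilt [ 0.002  0.032 -0.999] F [-10.7  -2.3   9.9] w 9.8 t 58.55
[-0.04,1.14,-0.05,0.36,-0.02,0.02]
```

Emit:
{"name": "carry_out", "arguments": {
  "increments": [-0.02, 0.15, -0.03, 0.05, -0.02, 0, -0.02, 0.2, -0.02, 0, 0, 0, -0.01, 0.2, -0.01, -0.1, 0, 0, 0, 0.2, 0, -0.12, 0, 0, 0, 0.1, 0, -0.1, 0, 0]
}}

```text
time_s: 59.18
position: [0.6063, -0.013, 0.0069]
tcp_rot: [[-0.046, 0.998, 0.032], [0.999, 0.046, 0.004], [0.002, 0.033, -0.999]]
ft_force: [-6.0, -1.7, 3.9]
grip_width: 0.124
```

```bash
python3 - <<'E'
from h import *
plan([632,-12.8,8],92.5,1)
p,d,m=wlook("h5",None,None,.068)
E
```

```text
from [606.3 -13.    6.9] yaw 92.65 D [25.7  0.2  1.1] dyaw -0.15 N 1 tilt [ 0.002  0.033 -0.999] F [-6.  -1.7  3.9] w 10.6 t 59.17
[-0.02,0.43,-0.02,0.37,-0.02,0.03]
```

View pics/h5.png

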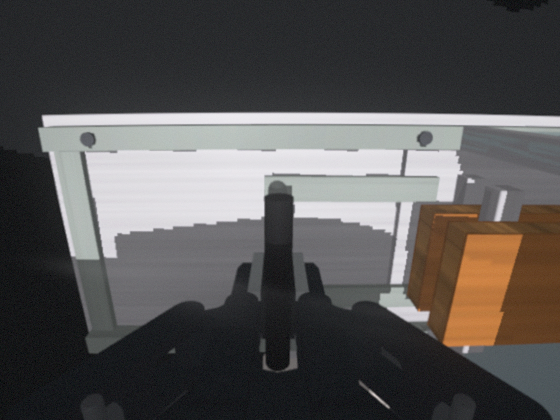

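Emit:
{"name": "carry_out", "arguments": {
  "increments": [-0.02, 0.12, -0.02, 0.15, 0, 0, 0, 0.15, -0.01, 0.05, 0, 0, 0, 0.12, 0, 0, 0, 0, 0, 0.08, 0, -0.05, 0, 0]
}}

```text
time_s: 59.72
position: [0.6297, -0.0123, 0.0077]
tcp_rot: [[-0.047, 0.999, 0.007], [0.999, 0.047, 0.003], [0.003, 0.007, -1.0]]
ft_force: [-7.6, -0.9, 6.0]
grip_width: 0.118
```

```bash
python3 - <<'E'
from h import *
plan([632,-12.8,8],92.5,1)
E
```

```text
from [629.7 -12.3   7.7] yaw 92.69 D [ 2.3 -0.5  0.3] dyaw -0.19 N 1 tilt [ 0.003  0.007 -1.   ] F [-7.6 -0.9  6. ] w 10.1 t 59.73
[-0.01,0.04,0,0.08,-0.04,0.04]
```

Emit:
{"name": "carry_out", "arguments": {
  "increments": [0, 0.1, -0.01, 0, 0, 0.02, 0, 0.1, 0, -0.05, 0, 0.02]
}}

```text
time_s: 59.98
position: [0.6301, -0.0121, 0.0075]
tcp_rot: [[-0.044, 0.999, -0.014], [0.999, 0.045, 0.003], [0.004, -0.014, -1.0]]
ft_force: [-27.6, -3.3, 29.0]
grip_width: 0.123
```

Emit:
{"name": "carry_out", "arguments": {
  "increments": [0, 0.1, 0, -0.1, 0, 0, 0, 0.12, 0, -0.1, 0, 0]
}}

```text
time_s: 60.22
position: [0.6296, -0.0121, 0.0076]
tcp_rot: [[-0.045, 0.999, -0.024], [0.999, 0.045, 0.003], [0.004, -0.024, -1.0]]
ft_force: [-29.5, -3.1, 27.5]
grip_width: 0.118
```

Emit:
{"name": "carry_out", "arguments": {
  "increments": [0, 0, 0, 0, 0, 0, 0, 0, 0, 0, 0, 0]
}}

```text
time_s: 60.48
position: [0.6293, -0.0122, 0.0081]
tcp_rot: [[-0.045, 0.999, -0.024], [0.999, 0.045, 0.003], [0.004, -0.024, -1.0]]
ft_force: [-2.7, -0.3, 2.0]
grip_width: 0.122
```

Emit:
{"name": "carry_out", "arguments": {
  "increments": [0, 0, 0, 0, 0, 0, 0, 0, 0, 0, 0, 0, 0, 0, 0, 0, 0, 0, 0, 0, 0, 0, 0, 0],
  "hand": 45
}}

```text
time_s: 60.98
position: [0.6326, -0.0119, 0.008]
tcp_rot: [[-0.046, 0.999, -0.019], [0.999, 0.046, 0.003], [0.004, -0.019, -1.0]]
ft_force: [0.2, 0.6, 0.5]
grip_width: 0.53
```

```bash
python3 - <<'E'
from h import *
plan([632,-12.8,130],92.5)
for n in("side","scene"):
    p,_=r.get_image(n);cv2.imwrite(f"pics/{n}6.png",p[:,:,::-1])
a=cv2.imread("pics/side6.png")[130:260,230:450];b=cv2.imread("pics/scene6.png")[170:370,230:430]
cv2.imwrite("pics/home.png",np.vstack([cv2.resize(a,(500,296)),cv2.resize(b,(500,300*1))]))
E
```

```text
from [632.6 -11.9   8. ] yaw 92.61 D [ -0.6  -0.9 122. ] dyaw -0.11 N 3 tilt [ 0.004 -0.019 -1.   ] F [0.2 0.6 0.5] w 45.2 t 60.98
[0,0,-0.68,-0.21,-0.05,0.01,  0,0,-0.68,0,0,0.01,  0,0,-0.68,0,0,0.01]
```

View pics/home.png

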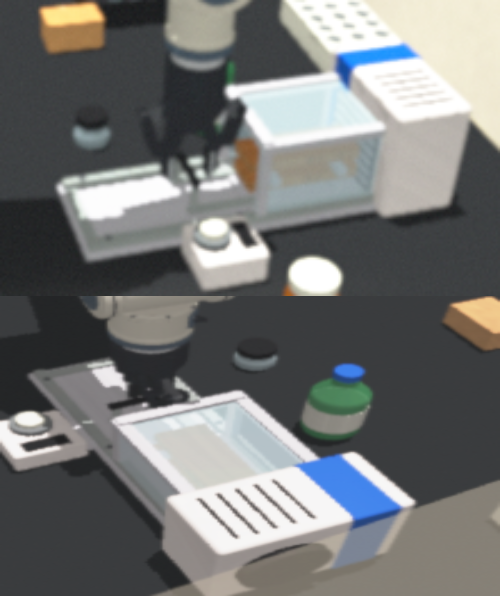

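Emit:
{"name": "carry_out", "arguments": {
  "increments": [0, 0, -0.3, 0, 0, 0, 0, 0, -0.6, -0.2, -0.05, 0, 0, -0.2, -0.7, 0, 0, 0, 0, -0.4, -0.7, 0, 0, 0, 0, -0.5, -0.3, 0, 0, 0, 0, -0.3, 0, 0, 0, 0, 0, 0, 0, 0, 0, 0]
}}

```text
time_s: 61.95
position: [0.5498, -0.0162, 0.177]
tcp_rot: [[-0.045, 0.999, 0.008], [0.999, 0.045, -0.001], [-0.001, 0.008, -1.0]]
ft_force: [-0.0, 0.2, -0.2]
grip_width: 0.527
```

```bash
python3 - <<'E'
from h import *
p,d,m=wlook("k1",None,None,.068)
plan([626,-136,120],92.5)
E
```

```text
from [550.8 -16.2 177.1] yaw 92.61 D [  75.2 -119.8  -57.1] dyaw -0.11 N 3 tilt [-0.001  0.009 -1.   ] F [ 0.3 -0.4  0.7] w 44.9 t 62.0
[-0.68,0.39,0.32,0.1,0.01,0.01,  -0.68,0.39,0.32,0,0,0.01,  -0.68,0.39,0.32,0,0,0.01]
```

View pics/k1.png

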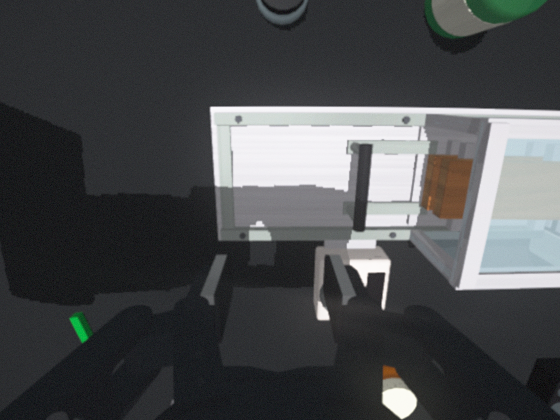

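```bash
python3 - <<'E'
from h import *
import pickle; m=pickle.load(open("pics/k1.pkl","rb"));d=np.load("pics/k1.npy")
P=lambda u,v,z:np.round(onz("wrist",(u,v),z,m)*1000,1)
a=cv2.imread("pics/k1.png");cv2.imwrite("pics/k1A.png",cv2.resize(a[90:300,200:480],None,fx=2.8,fy=2.8,interpolation=cv2.INTER_CUBIC))
print("bar",P(363,190,.066),P(362,146,.066),P(362,230,.066))
print("edge",P(415,128,.014),P(412,228,.014))
print("screws",P(238,119,.02),P(406,120,.02),P(243,236,.02),P(393,236,.02))
print("deck",P(212,108,.008),P(218,242,.008))
E
```

```text
bar [629.8 -11.   66. ] [623.8  29.5  66. ] [634.  -51.1  66. ]
edge [691.8  44.7  14. ] [708.1 -67.1  14. ]
screws [508.1  45.2  20. ] [678.5  52.5  20. ] [514.7 -82.3  20. ] [684.9 -75.4  20. ]
deck [479.8  54.5   8. ] [484.4 -96.5   8. ]
```

View pics/k1A.png

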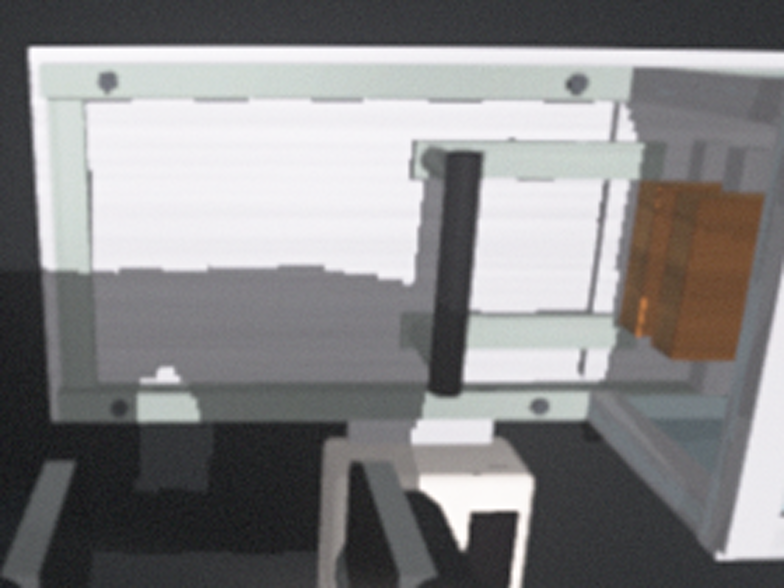

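```bash
python3 - <<'E'
from h import *
import pickle; m=pickle.load(open("pics/k1.pkl","rb"))
P=lambda u,v,z:np.round(onz("wrist",(u,v),z,m)*1000,1)
f=lambda x,y:(200+x/2.8,90+y/2.8)
A=P(*f(464,153),.066);B=P(*f(446,393),.066);print(A,B,np.degrees(np.arctan2(-(A-B)[0],(A-B)[1])))
A=P(*f(615,103),.014);B=P(*f(583,375),.014);print(A,B,np.degrees(np.arctan2(-(A-B)[0],(A-B)[1])))
A=P(*f(86,100),.013);B=P(*f(94,385),.013);print("frontstop",A,B,np.degrees(np.arctan2(-(A-B)[0],(A-B)[1])))
for x,y in((463,153),(463,153),(446,393)): pass
E
```

```text
[627.   30.8  66. ] [631.4 -51.5  66. ] 3.060287342397018
[696.5  46.3  14. ] [702.8 -62.3  14. ] 3.32006732983361
frontstop [499.9  37.7  13. ] [503.3 -75.3  13. ] 1.7234238518936473
```

```bash
python3 - <<'E'
from h import *
import pickle
a=cv2.imread("pics/h2.png");b=cv2.imread("pics/k1.png")
g=lambda i,v,u0,u1:i[v-2:v+3,u0:u1].mean((0,2)).round().astype(int).tolist()
print(g(a,180,258,300));print(g(a,215,258,300));print(g(b,165,345,385));print(g(b,190,345,385))
E
```

```text
[51, 52, 52, 52, 54, 53, 52, 52, 44, 40, 38, 41, 42, 41, 46, 47, 48, 50, 47, 45, 44, 43, 41, 40, 39, 36, 36, 36, 35, 39, 52, 57, 58, 57, 58, 57, 55, 57, 57, 57, 58, 57]
[29, 29, 29, 29, 31, 30, 31, 30, 28, 23, 26, 25, 28, 26, 27, 26, 28, 27, 28, 28, 26, 27, 26, 25, 25, 28, 31, 32, 32, 31, 33, 32, 33, 34, 34, 31, 34, 35, 32, 35, 34, 32]
[239, 239, 238, 240, 231, 164, 129, 128, 130, 130, 132, 129, 114, 76, 60, 62, 63, 65, 66, 68, 69, 68, 66, 61, 72, 123, 198, 235, 238, 237, 236, 236, 237, 237, 237, 236, 236, 236, 236, 236]
[212, 210, 190, 146, 128, 127, 129, 129, 130, 128, 110, 71, 55, 57, 59, 60, 63, 64, 65, 63, 61, 58, 76, 150, 225, 238, 237, 237, 237, 237, 237, 236, 236, 237, 237, 236, 237, 237, 237, 237]
```

Emit:
{"name": "carry_out", "arguments": {
  "increments": [-0.4, 0.2, 0.1, 0.1, 0.01, 0, -0.5, 0.3, 0.2, 0, 0, 0, -0.5, 0.3, 0.3, 0, 0, 0, -0.5, 0.3, 0.2, 0, 0, 0, 0, 0, 0, 0, 0, 0, 0, 0, 0, 0, 0, 0],
  "hand": 0
}}

```text
time_s: 62.75
position: [0.6299, -0.13, 0.1286]
tcp_rot: [[-0.047, 0.999, 0.004], [0.999, 0.047, -0.0], [-0.0, 0.004, -1.0]]
ft_force: [-0.4, -0.3, 0.5]
grip_width: 0.001
```

```bash
python3 - <<'E'
from h import *
p,d,m=wlook("k2",None,None,.068)
plan([626,-136,80],92.5)
E
```

```text
from [ 629.8 -129.8  128.7] yaw 92.71 D [ -3.8  -6.2 -48.7] dyaw -0.21 N 1 tilt [-0.001  0.004 -1.   ] F [-0.6 -0.1  0.2] w -0.1 t 62.8
[-0.1,-0.07,0.81,0.04,0.01,0.04]
```

View pics/k2.png

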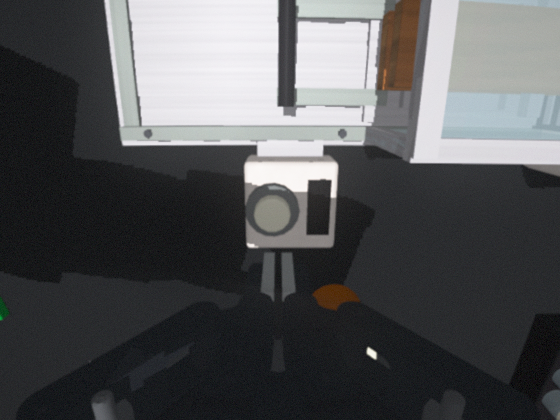

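```bash
python3 - <<'E'
from h import *
import pickle; m=pickle.load(open("pics/k2.pkl","rb"));d=np.load("pics/k2.npy")
o,q=ray("wrist",(272,214),m); print("btn depth",(o+q*d[214,272])*1000, onz("wrist",(272,214),.062,m)*1000)
for v in(20,90): print("bar",onz("wrist",(287 if v==20 else 286.5,v),.060,m)*1000)
print("edge",onz("wrist",(366,30),.014,m)*1000)
E
```

```text
btn depth [ 625.68866012 -136.25563455   62.06031987] [ 625.68879966 -136.27702461   62.        ]
bar [630.03802611   4.07199917  60.        ]
bar [632.18059046 -41.70803738  60.        ]
edge [696.26628124  10.41934739  14.        ]
```

Emit:
{"name": "carry_out", "arguments": {
  "increments": [-0.05, -0.04, 0.3, 0.04, 0.01, 0.04, -0.05, -0.03, 0.3, 0, 0, 0, 0, 0, 0.4, 0, 0, 0, 0, 0, 0, 0, 0, 0]
}}

```text
time_s: 63.3
position: [0.6242, -0.1343, 0.0649]
tcp_rot: [[-0.046, 0.999, -0.001], [0.999, 0.046, 0.001], [0.001, -0.001, -1.0]]
ft_force: [0.4, -0.3, 0.1]
grip_width: -0.002
```

```bash
python3 - <<'E'
from h import *
p,d,m=wlook("k3",None,None,.068)
plan([626,-136,30],92.5)
E
```

```text
from [ 625.1 -134.5   66.1] yaw 92.64 D [  0.9  -1.5 -36.1] dyaw -0.14 N 1 tilt [ 0.     0.001 -1.   ] F [ 0.1 -0.4 -0.2] w 0.2 t 63.35
[-0.02,0.01,0.6,0.01,0,0.03]
```

View pics/k3.png

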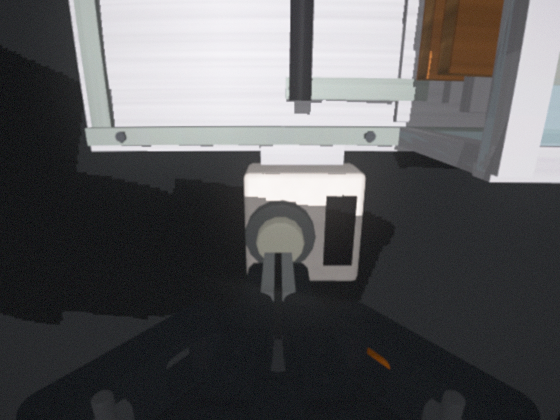

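Emit:
{"name": "carry_out", "arguments": {
  "increments": [-0.02, 0.01, 0.3, 0.01, 0, 0.03, -0.01, 0, 0.2, 0, 0, 0, 0, 0, 0, 0, 0, 0]
}}

```text
time_s: 63.72
position: [0.6268, -0.1366, 0.0352]
tcp_rot: [[-0.043, 0.999, 0.002], [0.999, 0.043, -0.0], [-0.0, 0.002, -1.0]]
ft_force: [0.2, 0.3, 1.2]
grip_width: -0.0
```

```bash
python3 - <<'E'
from h import *
plan([625.7,-136.3,19],92.5)
E
```

```text
from [ 626.8 -136.6   35.2] yaw 92.49 D [ -1.1   0.3 -16.2] dyaw 0.01 N 1 tilt [-0.     0.002 -1.   ] F [0.2 0.3 1.2] w -0.0 t 63.73
[0.01,-0.02,0.27,0.02,0,0]
```

Emit:
{"name": "carry_out", "arguments": {
  "increments": [0, -0.01, 0.1, 0.01, 0, 0, 0, 0, 0.06, 0, 0, 0]
}}

```text
time_s: 63.98
position: [0.6266, -0.1367, 0.0259]
tcp_rot: [[-0.043, 0.999, 0.002], [0.999, 0.043, -0.0], [-0.001, 0.002, -1.0]]
ft_force: [-2.2, 0.6, 2.5]
grip_width: -0.001
```

Emit:
{"name": "carry_out", "arguments": {
  "increments": [0, 0, 0.06, 0, 0, 0, 0, 0, 0.05, 0, 0, 0]
}}

```text
time_s: 64.22
position: [0.6268, -0.1368, 0.0217]
tcp_rot: [[-0.043, 0.999, 0.002], [0.999, 0.043, -0.001], [-0.001, 0.002, -1.0]]
ft_force: [-11.5, 2.9, 36.9]
grip_width: 0.003
```

Emit:
{"name": "carry_out", "arguments": {
  "increments": [0, 0, 0.06, 0, 0, 0]
}}

```text
time_s: 64.35
position: [0.6269, -0.1367, 0.0216]
tcp_rot: [[-0.043, 0.999, 0.002], [0.999, 0.043, -0.0], [-0.001, 0.002, -1.0]]
ft_force: [-15.4, 3.0, 40.9]
grip_width: 0.001
```

Emit:
{"name": "carry_out", "arguments": {
  "increments": [0, 0, -0.1, 0, 0, 0, 0, 0, -0.5, 0, 0, 0, 0, 0, -0.7, 0, 0, 0, 0, -0.2, -0.7, 0, 0, 0, 0, -0.5, -0.5, 0, 0, 0, 0, -0.5, 0, 0, 0, 0, 0.4, -0.5, 0, 0, 0, 0, 0, 0, 0, 0, 0, 0]
}}

```text
time_s: 65.35
position: [0.5232, -0.1174, 0.1782]
tcp_rot: [[-0.043, 0.999, 0.009], [0.999, 0.043, -0.003], [-0.003, 0.009, -1.0]]
ft_force: [0.4, 0.2, -0.5]
grip_width: -0.002
```

```bash
python3 - <<'E'
from h import *
p,d,m=wlook("z1",None,None,.068)
for n in("side","scene"):
    p,_=r.get_image(n);cv2.imwrite(f"pics/{n}7.png",p[:,:,::-1])
a=cv2.imread("pics/side7.png")[120:260,220:450];b=cv2.imread("pics/scene7.png")[170:370,230:430]
cv2.imwrite("pics/fin.png",np.vstack([cv2.resize(a,(490,298)),cv2.resize(b,(490,300))]))
plan([600,-100,200])
E
```

```text
from [ 526.1 -118.7  178.4] yaw 92.46 D [73.9 18.7 21.6] dyaw 0 N 2 tilt [-0.004  0.011 -1.   ] F [-0.6  0.2  0.2] w -0.3 t 65.5
[0.13,0.62,-0.18,0.13,0.04,0,  0.13,0.62,-0.18,0,0,0]
```

View pics/z1.png

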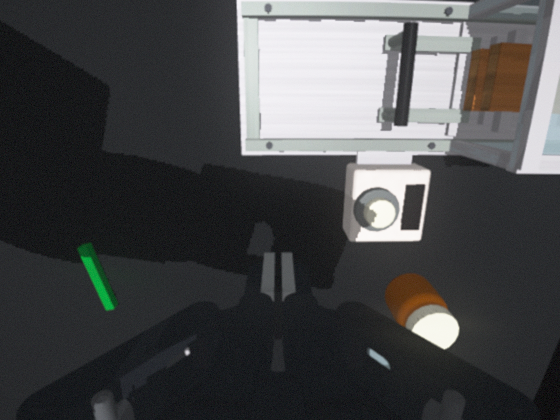

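View pics/fin.png

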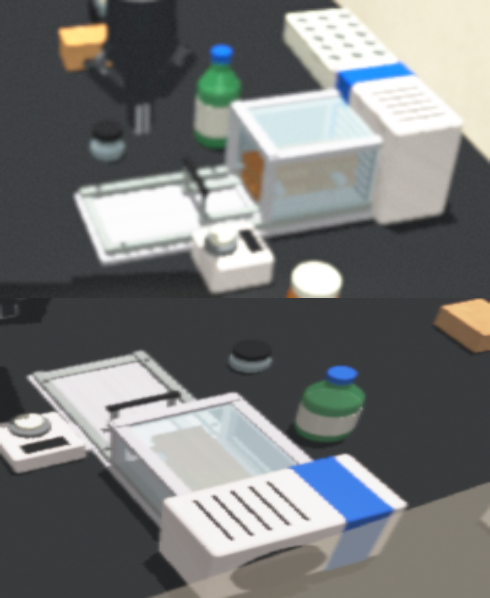

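View pics/scene7.png

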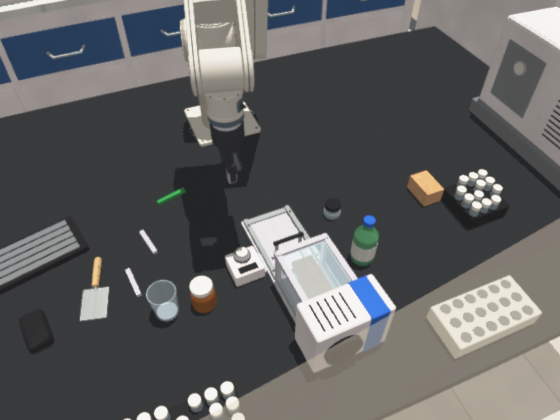

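```bash
python3 - <<'E'
from h import *
plan([780,-60,260],92.5,6)
E
```

```text
from [ 526.1 -118.7  178.4] yaw 92.46 D [253.9  58.7  81.6] dyaw 0.04 N 6 tilt [-0.004  0.011 -1.   ] F [-0.6  0.2  0.2] w -0.3 t 65.5
[0.13,0.71,-0.23,0.13,0.04,0,  0.13,0.71,-0.23,0,0,0,  0.13,0.71,-0.23,0,0,0,  0.13,0.71,-0.23,0,0,0,  0.13,0.71,-0.23,0,0,0,  0.13,0.71,-0.23,0,0,0]
```

Emit:
{"name": "carry_out", "arguments": {
  "increments": [0, 0.2, -0.6, 0.13, 0.04, 0, 0, 0.5, -0.5, 0, 0, 0, 0.1, 0.7, -0.3, 0, 0, 0, 0.2, 0.7, 0, 0, 0, 0, 0.2, 0.7, 0, 0, 0, 0, 0.2, 0.7, 0, 0, 0, 0, 0.1, 0.5, 0, 0, 0, 0, 0, 0, 0, 0, 0, 0, 0, 0, 0, 0, 0, 0]
}}

```text
time_s: 66.62
position: [0.7779, -0.0623, 0.2607]
tcp_rot: [[-0.041, 0.999, 0.001], [0.999, 0.041, -0.001], [-0.001, 0.001, -1.0]]
ft_force: [-0.4, 1.2, -0.8]
grip_width: 0.001
```

```bash
python3 - <<'E'
from h import *
p,d,m=wlook("z2",None,None,.068)
plan([780,-60,260],92.5,6)
E
```

```text
from [777.6 -62.4 260.7] yaw 92.31 D [ 2.4  2.4 -0.7] dyaw 0.19 N 6 tilt [-0.001  0.001 -1.   ] F [-0.9  0.5  0.8] w -0.2 t 66.67
[0.01,0.01,0,0.01,0.01,-0.01,  0.01,0.01,0,0,0,-0.01,  0.01,0.01,0,0,0,-0.01,  0.01,0.01,0,0,0,-0.01,  0.01,0.01,0,0,0,-0.01,  0.01,0.01,0,0,0,-0.01]
```

View pics/z2.png

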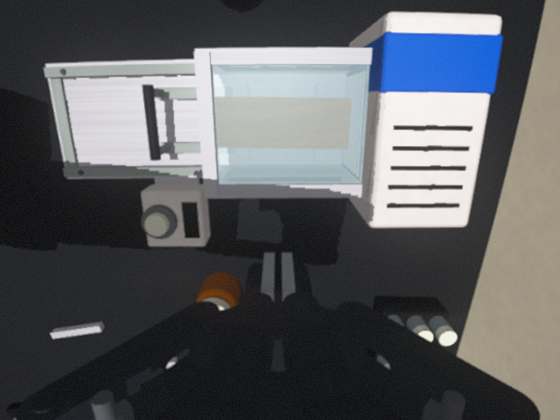

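```bash
python3 - <<'E'
from h import *
import pickle; m=pickle.load(open("pics/z2.pkl","rb"))
a=cv2.imread("pics/z2.png");cv2.imwrite("pics/z2A.png",cv2.resize(a[40:210,190:390],None,fx=3.9,fy=3.5,interpolation=cv2.INTER_CUBIC))
f=lambda x,y:(190+x/3.9,40+y/3.5)
print(onz("wrist",(350,99),.068,m)*1000,onz("wrist",(348.5,150),.068,m)*1000)
E
```

```text
[853.98352774  23.73979897  68.        ] [858.13857944 -32.13636444  68.        ]
```

View pics/z2A.png

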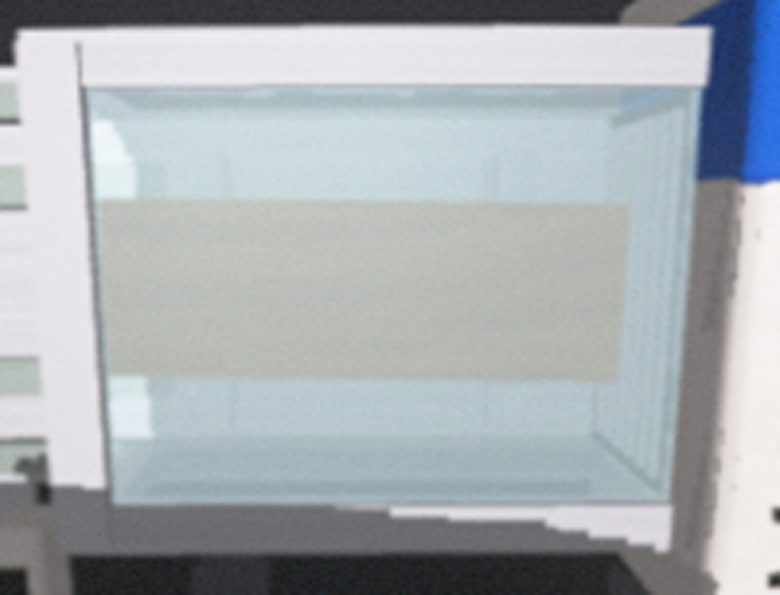

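```bash
python3 - <<'E'
from rig import r
print(r.finish_job())
E
```

```text
the job is handed in; nothing more can be done
None
```

The job is handed in, 67 s into the 210 s limit. Only two of the three panels were present. The carrier went out to its front stop and was stacked (panel, two spacer bars over the ribs, second panel). I then slid it home by its handle and pressed the start button once.

**Stack:** both panels measured within about 1 mm of the carrier's centre before the carrier went in.

**Carrier home:** travel by the arm's own reading was about 199.7 mm of the 200. At the end it held at about 28 N without moving further. A look through the roof put the top panel's far end within about 0.5 mm of where it should be. The handle camera reading was 0.4 to 1.6 mm short, depending on the reference, and a rough reading of the plate edge was a few mm short. That is about what the 2 mm calibration allows, so I did not push again. The carrier sits turned by about 0.7°, within the rail play.

**Button:** it was pressed to its end, then released.

**Bystanders:** the final pictures show the other things, the green look-alike and the two spare spacer bars where they were.

Things that disagreed or went wrong:
- **Fingertip position:** the real fingertips are about 37 mm behind the reported TCP when the gripper is shut. My first grip on the handle closed on nothing, above the bar. I worked with this offset from then on.
- **Knocked panel:** the second panel had been shifted about 4 cm, so I measured it again before gripping it.
- **Pushing in:** the tool tilted by up to 6° and pressed down with up to 29 N while sliding the carrier in. I corrected it in short steps.
- **Button force:** the wrist reading peaked at 41 N with the closed fingertips on the button. The 40 N limit is for the arm and gripper body, so I don't expect this to count against it, but it is close.

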